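# Mark out a stone slab along a template

### The arm

A 6-joint arm with a two-finger parallel gripper is mounted at the origin on the work surface. World frame = base frame: x ahead of the robot, y to its left, z up, the work surface at z = 0. Lengths are in m, angles in rad, forces in N, time in s.
With the tool pointing down it reaches from about 0.275 to 0.775 m from the base axis. Payload 14.6 kg.
Tool frame: the origin (TCP) lies on the mounting face of the last link; the fingertips stand 173 mm ahead of it and the grasp point (between the pads) lies 155 mm ahead of it; z points along the fingers, y is the line along which they close (so a half turn about z gives the same grasp; the last joint's range is limited). The gripper opens to 85 mm and grips with 20 to 120 N. Pads are 22 mm wide; open, the fingers measure 114 mm over their backs; the gripper's body (76 mm by 85 mm) begins 54 mm behind the grasp point. The pads swing forward as they close: fully open they stand 13 mm farther back than shut.
Start: joints at [1.109, 0.263, -0.048, 1.259, 0, 1.415], TCP at [0.159, 0.5, 0.405] pointing down, gripper open.
Joint ranges: [-2.65, 2.65], [-0.89, 1.7], [-1.18, 1.37], [-2.13, 2.11], [-1.35, 1.29], [-3.14, 3.14]. Speed limits (rad/s): [1.89, 1.89, 2.57, 2.79, 3.14, 3.14].

### API

Orientations are given as a unit quaternion [x, y, z, w].
In Python, from plant import r, viewer, close_job gives the robot as it stands.
- The arm moves only by the tool servo_tool, never from a script. Its argument "targets" is a list of rows, each an object of numbers: "dx", "dy", "dz": the shift along the tool's x, y, z in units of 0.2 m (1.0 is 0.2 m); "ax", "ay", "az": the turn, a rotation vector about the tool's x, y, z in units of 30 degrees (1.0 is 30 degrees); "hand": the opening, from -1 (shut) to 1 (fully open), so that 0 is half open. In form: [{"dx": .., "dy": .., "dz": .., "ax": .., "ay": .., "az": .., "hand": ..}, ...]. A call has exactly 8 rows; each row is the pose to reach, as a shift and turn from the pose commanded when the call began, along the tool's axes at that moment; what a row does not reach only later rows make up. A row lasts 1/12 s, in which the tool goes at most 41.7 mm and 7.16 degrees, less where a joint would pass 70% of its speed; a pose out of reach is approached as far as the arm can. A call with a number of a shift or a turn outside -1 to 1 is refused whole. A call with a gripper value outside its range is refused whole. The fingers move at their own pace and stop on an object; "grip_force" is the grip in N (left out, the last holds). Time passes only in rows, so rows that repeat a pose let the fingers close, or fill a call up. It gives the time, the measured TCP pose, the force, the opening and the grip force at its end, in the units of the state.
- r.read_state(): the state, without advancing time (a new reading comes with each control period).
- viewer.snapshot(name): name is "side" or "top"; returns a dict with "color" (400x640x3 uint8, red, green, blue), "z_map" (400x640 float32, m along the optical axis (not along the pixel's ray), 0 where there is no reading), "fovy" (degrees; the focal length in pixels is half the picture's height over the tangent of half this angle, whatever the lens; pixels are square), "cx", "cy" (the principal point, pixels), "extrinsics" (4x4, takes a point from world to camera coordinates). Camera axes: x right, y down, z forward; pixel columns grow to the right and rows downward; lengths in m; the calibration is good to about 2 mm. A picture is of the moment at which its call begins.
- close_job(): hands the job in; it is judged then, once.
The state is a dict: "time_s": time; "joint_positions": joint angles; "qd": joint speeds; "tau": joint torques, N m; "tcp_pos": TCP position; "tool_rot": TCP orientation; "wrist_force": force on the tool from outside, world axes, zero at the start; "torque": the same for the moment, N m; "finger_gap": opening from 0.0 (shut) to 1.0 (fully open); "grasp_force": force on a finger pad.
Only numpy, scipy, OpenCV 4.12 (cv2) and the standard library are available. Lean on these libraries where they do the work, as an engineer would, in place of code of your own. Each camera call takes 0.05 s, during which the arm holds its last target. There are 200 camera calls.

### The job

Mark out the green stone slab: first hold the torch level, lens a few centimetres in front of the slab's front edge, with its beam on the rust-coloured vein, steady for two seconds, then lay it back in its cradle. Next stand every brass weight from the tray on the yellow template to hold it down, and with the scriber's tip lightly on the stone, close against the template's curved edge, draw slowly along the whole edge (about 2 to 3 cm a second) from the broad end to the narrow end. Finally stand the scriber back in its hole in the wooden block and the weights back in the tray, leaving the template where it lies and the other things on the bench undisturbed.

Things in the scene. Friction and masses are not known exactly. Their poses are not given: they have to be found in the camera images.
- slab: dark green sawn stone slab, 160 (x) x 270 (y) mm and 22 mm thick, fixed, lying on two wooden battens 24 mm high that are set back under it; its top is 46 mm above the bench. Origin on the bench under its centre, z up; its sawn front face (the one towards the robot) looks along -x at x = -80 mm
- vein: rust-coloured stripe 11 mm wide in the slab, running in over the top from the front edge and down the front face; origin in the middle of the stripe on the front face, 35 mm above the bench (11 mm below the slab's top); axes parallel to the slab's. It may be anywhere along the middle 150 mm of the front face
- template: yellow acrylic pattern in the outline of a blade, 5 mm thick, 195 mm long (y -100 to +95 mm), lying loose on the slab (120 g). Origin on its underside, z up; straight back edge at x = +40 mm; the curved edge faces -x (towards the robot). Broad end at -y (80 mm wide, 85 mm a little further on), narrow end at +y (45 mm wide)
- w0 (a point): point 0 of 6 along the scribe line, at the height of the template's underside (= the slab's top), 3 mm outside the template's curved edge; at the broad end, where the line starts; it moves with the template
- w1 (a point): point 1 of 6 along the scribe line, at the height of the template's underside (= the slab's top), 3 mm outside the template's curved edge; about 40 mm on from the point before; it moves with the template
- w2 (a point): point 2 of 6 along the scribe line, at the height of the template's underside (= the slab's top), 3 mm outside the template's curved edge; about 40 mm on from the point before; it moves with the template
- w3 (a point): point 3 of 6 along the scribe line, at the height of the template's underside (= the slab's top), 3 mm outside the template's curved edge; about 40 mm on from the point before; it moves with the template
- w4 (a point): point 4 of 6 along the scribe line, at the height of the template's underside (= the slab's top), 3 mm outside the template's curved edge; about 40 mm on from the point before; it moves with the template
- w5 (a point): point 5 of 6 along the scribe line, at the height of the template's underside (= the slab's top), 3 mm outside the template's curved edge; at the narrow end, where the line ends; it moves with the template
- torch: small round inspection torch, always lit, 124 mm long, 130 g. Origin on its axis near its balance point; x runs along the axis to the lens, which is at x = +60 mm; the beam leaves along +x. Aluminium barrel 24 mm in diameter from x = -60 to +15 mm with a black rubber sleeve from x = -11 to +11 mm (room to grip there, between the saddles); head flaring to 32 mm in diameter from x = +15 to +59 mm
- cradle: fixed wooden cradle on the bench for the torch: base plate 130 x 50 mm and 6 mm thick, with two open U saddles at x = -40 mm (barrel) and x = +42 mm (head), their cheeks reaching 37 mm (x = -40 mm) and 33 mm (x = +42 mm) above the bench. Origin on the bench under its middle. The torch lies with its origin 34 mm above this origin and its x axis along the cradle's x axis; within 15 mm and 0.15 rad counts as back
- scriber: scriber standing upright in the block, 70 g: origin at the tip, z up the handle; steel shank 8 mm in diameter and 50 mm long with a 14 mm long pointed tip, brass collar 24 mm in diameter from z = 50 to 56 mm, square red handle 15 x 15 mm (sides along x and y) from z = 56 to 132 mm
- block_hole (a point): centre of the mouth of the scriber's hole in the top of a fixed wooden tool block 50 (x) x 125 (y) mm and 60 mm high, axes parallel to the block's, z up; the block reaches from y = -30 to +95 mm of this point, and four short grinding burrs stand up to 35 mm above its top at y = +50 to +85 mm. The hole is 15 mm wide and 55 mm deep with a small chamfer; the scriber's collar rests on the block's top, its tip then 50 mm below this point
- tray: fixed grey tray with a blue lining for the weights, 160 (x) x 150 (y) mm outside, walls 5 mm thick and 14 mm high, floor 5 mm thick; origin on the bench under its centre
- weight1: brass pattern weight, a disc 46 mm in diameter and 14 mm high with an upright round knob in its middle, 16 mm in diameter and 30 mm high; 44 mm high in all, about 260 g; origin under its centre, z up. Two or three of the four are there; any place flat on the template (origin x -34 to +40, y -92 to +88 mm in the template's frame) and any place in the tray will do
- weight2: brass pattern weight, a disc 46 mm in diameter and 14 mm high with an upright round knob in its middle, 16 mm in diameter and 30 mm high; 44 mm high in all, about 260 g; origin under its centre, z up. Two or three of the four are there; any place flat on the template (origin x -34 to +40, y -92 to +88 mm in the template's frame) and any place in the tray will do
- weight3: brass pattern weight, a disc 46 mm in diameter and 14 mm high with an upright round knob in its middle, 16 mm in diameter and 30 mm high; 44 mm high in all, about 260 g; origin under its centre, z up. Two or three of the four are there; any place flat on the template (origin x -34 to +40, y -92 to +88 mm in the template's frame) and any place in the tray will do
- weight4: brass pattern weight, a disc 46 mm in diameter and 14 mm high with an upright round knob in its middle, 16 mm in diameter and 30 mm high; 44 mm high in all, about 260 g; origin under its centre, z up. Two or three of the four are there; any place flat on the template (origin x -34 to +40, y -92 to +88 mm in the template's frame) and any place in the tray will do
- offcut1: light green stone offcut 55 x 32 x 16 mm; leave alone
- offcut2: dark green stone offcut about 50 x 30 x 14 mm; leave alone
- handpad: green hand polishing pad 90 x 55 x 20 mm; leave alone
- sprayer: white spray bottle 66 mm in diameter, 170 mm high; leave alone
- polish: white jar with orange lid, 72 mm in diameter, 60 mm high; leave alone
- square: try square lying flat, wooden stock 100 mm, steel blade 130 mm, 14 mm high; leave alone
Mind the look-alikes: they are no part of the job. Of the things shaped like the template, the yellow one is meant. Leave any blue look-alike of the weight4 alone.

How it is judged:
By the outcome, as a careful person would: the job done as asked, in the order asked, and still so for the second after the job is handed in, with the robot touching nothing.
Of weight1, weight2, weight3, weight4 only 2 to 3 are there at a start; the rules pass over those that are not, and their reading is None.
At some moment in a run one of weight1, weight2, weight3, weight4 may be knocked a few centimetres aside while the robot is not near it.
It also fails if it takes over 210 s, if anything falls off the work surface, if the arm or the gripper's body presses on something with over 40 N, if the wrist force passes 120 N, or if a joint passes its speed limit or range.

## Working session

There is one attempt and no reset: what is moved stays moved. The work goes in short steps, Python scripts to look and compute and a tool call to move; the robot and the scene stay as the last step left them, time stands still between calls to the robot, and variables do not carry over. Pictures are saved under pics/ and viewed, at most 14 in all, crops included, and the job is handed in when it is done.

Besides the shell and the picture viewer there is one more tool, called by a JSON object that holds its "name" and its "arguments". servo_tool: Moves the arm, as the interface text tells. Its arguments: {"type":"object","properties":{"targets":{"type":"array","items":{"type":"object","properties":{"dx":{"type":"number"},"dy":{"type":"number"},"dz":{"type":"number"},"ax":{"type":"number"},"ay":{"type":"number"},"az":{"type":"number"},"hand":{"type":"number"}}}},"grip_force":{"type":"number"}},"required":["targets"]}

```bash
mkdir -p pics; ls; cat > h.py <<'E'
import numpy as np, cv2
from scipy.spatial.transform import Rotation as R
from plant import r, viewer, close_job
def snap(n,save=None):
    s=viewer.snapshot(n)
    if save: cv2.imwrite(f'pics/{save}.png',s['color'][:,:,::-1])
    return s
def ray(s,u,v):
    f=200/np.tan(np.radians(s['fovy'])/2);E=np.array(s['extrinsics'])
    d=np.stack([(np.asarray(u,float)-s['cx'])/f,(np.asarray(v,float)-s['cy'])/f,np.ones_like(np.asarray(u,float))],-1)@E[:3,:3]
    return -E[:3,:3].T@E[:3,3],d
def onz(s,u,v,z):
    c,d=ray(s,u,v); return c+d*((z-c[2])/d[...,2])[...,None]
def cloud(s):
    v,u=np.mgrid[0:400,0:640]; c,d=ray(s,u,v); return c+d*s['z_map'][...,None]
def proj(s,p):
    E=np.array(s['extrinsics']);f=200/np.tan(np.radians(s['fovy'])/2);q=E[:3,:3]@p+E[:3,3];return q[0]/q[2]*f+s['cx'],q[1]/q[2]*f+s['cy']
E
python3 - <<'E'
from h import *
for n in('top','side'):
    s=snap(n,n+'0');print(n,s['fovy'],s['cx'],s['cy'],np.round(s['extrinsics'],3).tolist(),s['color'].shape)
    np.savez(n+'0.npz',**s)
st=r.read_state();print({k:np.round(v,3).tolist() for k,v in st.items()})
E
```

```text
pics
top 57.283970462599214 321.5250338104401 194.91694575272183 [[-0.005, -1.0, -0.008, 0.048], [-0.996, 0.006, -0.094, 0.478], [0.094, 0.008, -0.996, 1.225], [0.0, 0.0, 0.0, 1.0]] (400, 640, 3)
side 43.97369418844402 319.91739652163113 194.89404949755888 [[0.932, -0.362, -0.006, -0.421], [-0.196, -0.491, -0.849, 0.157], [0.304, 0.792, -0.529, 1.208], [0.0, 0.0, 0.0, 1.0]] (400, 640, 3)
{'time_s': 0.1, 'joint_positions': [1.109, 0.263, -0.049, 1.259, -0.0, 1.415], 'qd': [0.002, -0.001, 0.003, 0.0, 0.0, -0.0], 'tau': [0.002, -63.858, 38.506, 0.01, -0.0, 0.0], 'tcp_pos': [0.158, 0.5, 0.404], 'tool_rot': [0.153, 0.988, -0.0, -0.0], 'wrist_force': [0.499, 0.481, -0.393], 'torque': [0.039, 0.0, 0.008], 'grasp_force': 0.0, 'finger_gap': 0.996}
```

View pics/top0.png

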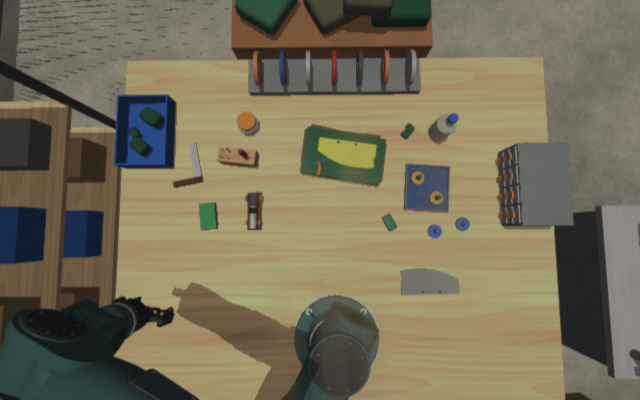

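View pics/side0.png

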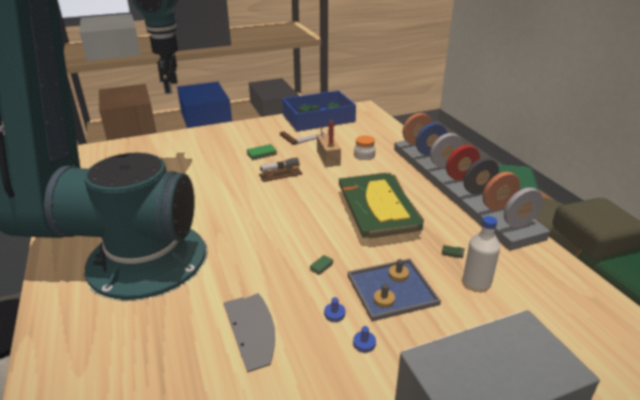

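The top view shows the slab at (343,155) with the template on it, vein near (319,168), brass weights at (418,177) and (437,198) in the tray, torch and cradle at (254,211), block with scriber at (237,157). The blue weights and grey template are the look-alikes.

```bash
python3 - <<'E'
from h import *
s=np.load('top0.npz');c=s['color'][110:235,195:465][:,:,::-1]
cv2.imwrite('pics/crop0.png',cv2.resize(c,None,fx=2.96,fy=2.96,interpolation=cv2.INTER_CUBIC))
t=np.load('side0.npz');c=t['color'][120:310,240:450][:,:,::-1]
cv2.imwrite('pics/crop1.png',cv2.resize(c,None,fx=3.1,fy=3.1,interpolation=cv2.INTER_CUBIC))
P=cloud(s)
for u,v in[(343,180),(343,155),(330,160),(320,168),(418,177),(437,198),(254,200),(254,222),(237,157),(426,187),(300,250)]:print(u,v,s['color'][v,u],P[v,u].round(3))
E
```

```text
343 180 [105  92  67] [ 0.532 -0.03   0.   ]
343 155 [168 167  81] [ 0.609 -0.028  0.056]
330 160 [65 86 60] [0.594 0.016 0.048]
320 168 [154  96  59] [0.567 0.05  0.048]
418 177 [61 60 57] [ 0.534 -0.278  0.05 ]
437 198 [63 61 53] [ 0.464 -0.34   0.045]
254 200 [65 65 62] [0.46  0.271 0.047]
254 222 [131 128 120] [0.387 0.27  0.044]
237 157 [151 119  87] [0.604 0.327 0.061]
426 187 [ 64  77 100] [ 0.506 -0.316  0.003]
300 250 [164 144 105] [ 0.292  0.12  -0.   ]
```

View pics/crop0.png

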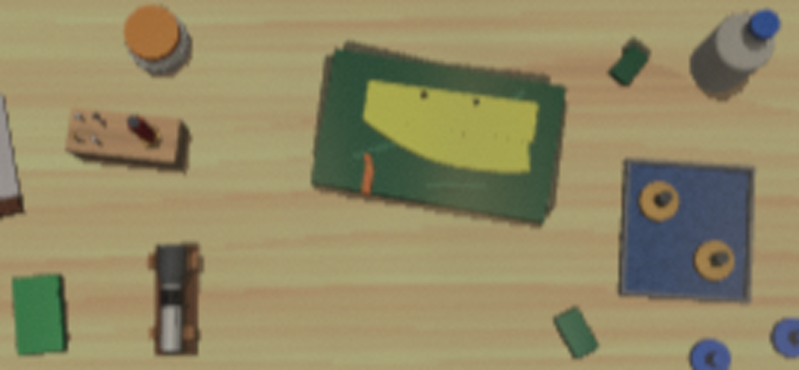

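View pics/crop1.png

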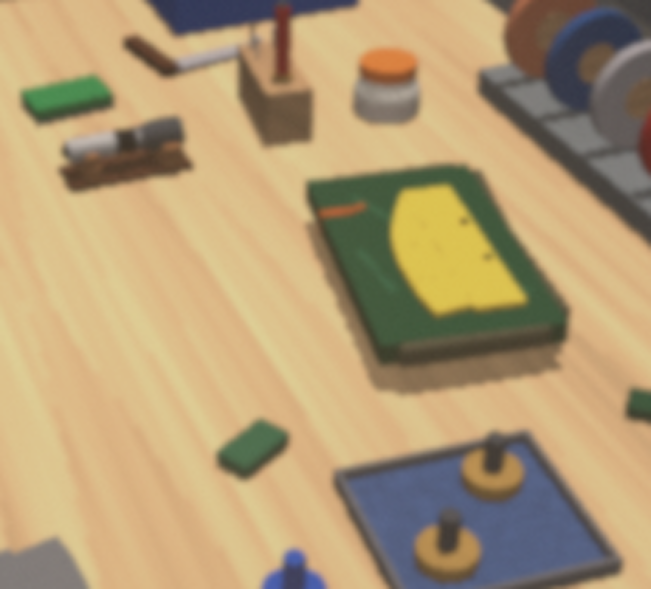

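The crops show the torch lens pointing to +x (dark head up), the scriber upright at (140,128) in the crop, and the template's broad end at -y. Now measuring.

```bash
cat > meas.py <<'E'
from h import *
K=4
def up(s):
    c=cv2.resize(s['color'],None,fx=K,fy=K,interpolation=cv2.INTER_CUBIC)
    return c.astype(float), cv2.resize(s['z_map'],None,fx=K,fy=K,interpolation=cv2.INTER_LINEAR)
def pix(p): return (np.asarray(p,float)+.5)/K-.5
def blobs(m,box,amin=30):
    """big contours of mask m in box u0,v0,u1,v1 (original px)"""
    z=np.zeros(m.shape,np.uint8);u0,v0,u1,v1=[K*b for b in box]
    z[v0:v1,u0:u1]=m[v0:v1,u0:u1]
    c,_=cv2.findContours(z,cv2.RETR_EXTERNAL,cv2.CHAIN_APPROX_NONE)
    return [pix(x[:,0]) for x in sorted(c,key=cv2.contourArea,reverse=True) if cv2.contourArea(x)>amin*K*K]
def ctr(p): M=cv2.moments((p*64).astype(np.int32)[:,None]);return np.array([M['m10'],M['m01']])/M['m00']/64
def rect(s,p,z):
    q=onz(s,p[:,0],p[:,1],z)[:,:2];b=cv2.minAreaRect((q*1000).astype(np.float32));return b
def yellow(c): return (c[...,0]-c[...,2]>55)&(c[...,1]-c[...,2]>50)&(np.abs(c[...,0]-c[...,1])<16)
E
python3 - <<'E'
from meas import *
s=np.load('top0.npz');t=np.load('side0.npz')
c,z=up(s);Rr,G,B=c[...,0],c[...,1],c[...,2]
P=cloud(s)
m=yellow(c);p=blobs(m,(298,120,392,190))
for q in p[:2]:print('template',len(q),rect(s,q,.051))
np.save('tc.npy',onz(s,p[0][:,0],p[0][:,1],.051)[:,:2])
hm=(np.abs(P[...,2]-.047)<.012);h8=cv2.resize(hm.astype(np.float32),None,fx=K,fy=K)>.5
q=blobs(h8,(298,120,392,190))[0];print('slab depth',rect(s,q,.046))
gm=((B<75)&(Rr<110))|m;q=blobs((G>Rr*1.05)|m|((Rr-G>40)&(Rr-B>60)&(G<130)),(298,120,392,190))[0];print('slab col',rect(s,q,.046))
v=(Rr-G>35)&(G<115)&(Rr>110);
for q in blobs(v,(310,155,335,178),3):print('vein',onz(s,*ctr(q),.046),rect(s,q,.046),q.min(0),q.max(0))
tm=(B>G+8)&(B>Rr+15)
q=blobs(tm,(400,160,455,215));print('tray lining',rect(s,q[0],.005))
br=(Rr-B>30)&(Rr-B>30)
for q in blobs(br,(406,166,447,209),8):
    # disc: top face at 14
    print('weight',onz(s,*ctr(q),.014),rect(s,q,.014))
    ct=ctr(q)
# knobs by depth
for n in('top','side'):
    S=[s,t][n=='side'];Q=cloud(S)
    k=(Q[...,2]>.03)&(Q[...,2]<.06)&(Q[...,0]>.42)&(Q[...,0]<.58)&(Q[...,1]<-.25)&(Q[...,1]>-.4)
    l,L=cv2.connectedComponents(k.astype(np.uint8))
    for i in range(1,l):print(n,'knob',(L==i).sum(),Q[L==i].mean(0).round(4),Q[L==i].max(0)[2])
    k=(Q[...,2]>.065)&(Q[...,0]>.5)&(Q[...,0]<.7)&(Q[...,1]>.2)&(Q[...,1]<.45)
    l,L=cv2.connectedComponents(k.astype(np.uint8))
    for i in range(1,l):print(n,'scr',(L==i).sum(),Q[L==i].mean(0).round(4),Q[L==i].max(0)[2].round(4),S['color'][L==i].mean(0).round())
    k=(np.abs(Q[...,2]-.06)<.006)&(Q[...,0]>.5)&(Q[...,0]<.7)&(Q[...,1]>.2)&(Q[...,1]<.45)
    q=blobs(cv2.resize(k.astype(np.float32),None,fx=K,fy=K)>.5,(0,0,640,400),20)
    print(n,'block',rect(S,q[0],.06))
    k=(Q[...,2]>.036)&(Q[...,2]<.06)&(Q[...,0]>.3)&(Q[...,0]<.5)&(Q[...,1]>.2)&(Q[...,1]<.33)
    q=blobs(cv2.resize(k.astype(np.float32),None,fx=K,fy=K)>.5,(0,0,640,400),10)
    print(n,'torch',rect(S,q[0],.04),Q[k].max(0))
    k=(Q[...,2]>.002)&(Q[...,2]<.012)&(Q[...,0]>.3)&(Q[...,0]<.5)&(Q[...,1]>.2)&(Q[...,1]<.33)
    q=np.vstack(blobs(cv2.resize(k.astype(np.float32),None,fx=K,fy=K)>.5,(0,0,640,400),2))
    print(n,'cradle',rect(S,q,.006))
print('cam',ray(s,0,0)[0],ray(t,0,0)[0])
E
```

```text
template 587 ((617.5341796875, -38.31739044189453), (194.84197998046875, 85.84762573242188), 81.77999877929688)
slab depth ((616.7870483398438, -27.910400390625), (288.07745361328125, 173.88377380371094), 79.68963623046875)
slab col ((611.4478149414062, -27.452972412109375), (271.7115478515625, 162.62286376953125), 79.9161376953125)
vein [0.56420551 0.05383692 0.046     ] ((565.7383422851562, 53.547847747802734), (10.141159057617188, 45.03126525878906), 84.86100769042969) [316.875 161.875] [320.375 175.125]
tray lining ((503.56427001953125, -317.016357421875), (137.77737426757812, 149.88836669921875), 85.54265594482422)
weight [ 0.46806242 -0.34567277  0.014     ] ((468.0573425292969, -345.6703186035156), (44.76306915283203, 45.432579040527344), 43.73172378540039)
weight [ 0.53755966 -0.28398805  0.014     ] ((537.4849243164062, -284.1205749511719), (44.68244934082031, 45.078285217285156), 43.7187385559082)
top knob 23 [ 0.5379 -0.2816  0.048 ] 0.05611870383219575
top knob 25 [ 0.4695 -0.343   0.0463] 0.05342401529257268
top scr 1 [0.6304 0.3896 0.0656] 0.0656 [163. 145. 105.]
top sc
[... 1138 characters left out ...]
] 0.05172219539735712
side scr 132 [0.6031 0.3001 0.1057] 0.149 [115.  75.  61.]
side scr 4 [0.6017 0.3794 0.0893] 0.0923 [128. 108.  91.]
side scr 8 [0.5993 0.3588 0.0759] 0.0836 [158. 133. 110.]
side scr 1 [0.5947 0.3665 0.0653] 0.0653 [178. 140. 104.]
side block ((606.505126953125, 328.8525390625), (143.83082580566406, 56.15768051147461), 83.50350189208984)
side torch ((425.2601318359375, 277.3997802734375), (134.6584014892578, 54.1167106628418), 3.672079086303711) [0.4857125  0.30121532 0.05267411]
side cradle ((399.0436706542969, 261.90887451171875), (197.14163208007812, 134.61048889160156), 0.8284391760826111)
cam [0.36075326 0.03556355 1.26506598] [ 0.05627101 -1.03274052  0.76953403]
```

```bash
cat > go.py <<'E'
import sys
from h import *
def st():
    s=r.read_state();M=R.from_quat(s['tool_rot']).as_matrix()
    return s,np.array(s['tcp_pos']),M
def report():
    s,p,M=st();g=p+.155*M[:,2]
    print('t',round(s['time_s'],2),'grasp',g.round(4),'phi',np.degrees(np.arctan2(M[1,1],M[0,1])).round(2),'tilt',(M[:2,2]).round(4),'F',np.round(s['wrist_force'],2),'gap',round(float(s['finger_gap']),3),'gf',np.round(s['grasp_force'],1),'j',np.round(s['joint_positions'],2))
def units(g,phi,pos=None):
    s,p,M=st();a=np.radians(phi)
    N=np.array([[-np.sin(a),np.cos(a),0],[np.cos(a),np.sin(a),0],[0,0,-1]]).T
    t=np.array(g)-.155*N[:,2]
    print('shift',(M.T@(t-p)/.2).round(3),'turn',(R.from_matrix(M.T@N).as_rotvec(True)/30).round(3))
if __name__=='__main__':
    report(); a=list(map(float,sys.argv[1:]))
    for i in range(0,len(a),4): units(a[i:i+3],a[i+3])
E
python3 go.py .3 .38 .2 90.7  .4295 .2775 .11 90.7; python3 - <<'E'
from meas import *
# torch axis: ridge
for n in('top','side'):
    S=np.load(n+'0.npz');Q=cloud(S)
    k=(Q[...,2]>.0405)&(Q[...,2]<.06)&(Q[...,0]>.33)&(Q[...,0]<.5)&(Q[...,1]>.2)&(Q[...,1]<.33);A=Q[k]
    for a,b in((.36,.39),(.39,.42),(.42,.44),(.45,.48)):
        w=A[(A[:,0]>a)&(A[:,0]<b)];print(n,a,len(w),w.mean(0).round(4),w.max(0).round(4))
E
```

```text
t 0.1 grasp [0.1584 0.5003 0.2493] phi 72.43 tilt [-0.0004 -0.0008] F [ 0.5   0.48 -0.39] gap 0.996 gf 0.0 j [ 1.11  0.26 -0.05  1.26 -0.    1.42]
shift [-0.856 -0.36   0.247] turn [-0.002 -0.001 -0.609]
shift [-1.628 -0.653  0.697] turn [-0.002 -0.001 -0.609]
top 0.36 43 [0.3783 0.2755 0.0446] [0.3873 0.2876 0.0506]
top 0.39 49 [0.403  0.2772 0.0451] [0.4172 0.288  0.0493]
top 0.42 35 [0.4287 0.2776 0.0456] [0.4373 0.288  0.0501]
top 0.45 77 [0.4645 0.277  0.048 ] [0.48   0.2923 0.0546]
side 0.36 31 [0.3768 0.2747 0.045 ] [0.3891 0.2856 0.0488]
side 0.39 39 [0.4046 0.2749 0.0443] [0.4185 0.2897 0.0486]
side 0.42 27 [0.4305 0.2751 0.0443] [0.4399 0.2885 0.0488]
side 0.45 55 [0.4655 0.2729 0.0474] [0.4798 0.2855 0.0527]
```

{"name": "servo_tool", "arguments": {"targets": [{"dx":-0.2,"dy":-0.09,"dz":0.06,"az":-0.15,"hand":1},{"dx":-0.4,"dy":-0.18,"dz":0.12,"az":-0.3,"hand":1},{"dx":-0.6,"dy":-0.27,"dz":0.18,"az":-0.45,"hand":1},{"dx":-0.75,"dy":-0.33,"dz":0.22,"az":-0.61,"hand":1},{"dx":-0.86,"dy":-0.36,"dz":0.25,"az":-0.61,"hand":1},{"dx":-0.86,"dy":-0.36,"dz":0.25,"az":-0.61,"hand":1},{"dx":-0.86,"dy":-0.36,"dz":0.25,"az":-0.61,"hand":1},{"dx":-0.86,"dy":-0.36,"dz":0.25,"az":-0.61,"hand":1}]}}

```text
schema error: expected keys dx, dy, dz, ax, ay, az, hand
```

```bash
python3 go.py .429 .2765 .11 90.6 .429 .2765 .034 90.6
```

```text
t 0.1 grasp [0.1584 0.5003 0.2493] phi 72.43 tilt [-0.0004 -0.0008] F [ 0.5   0.48 -0.39] gap 0.996 gf 0.0 j [ 1.11  0.26 -0.05  1.26 -0.    1.42]
shift [-1.628 -0.658  0.697] turn [-0.002 -0.001 -0.606]
shift [-1.628 -0.658  1.077] turn [-0.002 -0.001 -0.606]
```

{"name": "servo_tool", "arguments": {"targets": [{"dx":-0.2,"dy":-0.09,"dz":0.06,"ax":0,"ay":0,"az":-0.15,"hand":1},{"dx":-0.4,"dy":-0.18,"dz":0.12,"ax":0,"ay":0,"az":-0.3,"hand":1},{"dx":-0.6,"dy":-0.27,"dz":0.18,"ax":0,"ay":0,"az":-0.45,"hand":1},{"dx":-0.75,"dy":-0.33,"dz":0.22,"ax":0,"ay":0,"az":-0.61,"hand":1},{"dx":-0.86,"dy":-0.36,"dz":0.25,"ax":0,"ay":0,"az":-0.61,"hand":1},{"dx":-0.86,"dy":-0.36,"dz":0.25,"ax":0,"ay":0,"az":-0.61,"hand":1},{"dx":-0.86,"dy":-0.36,"dz":0.25,"ax":0,"ay":0,"az":-0.61,"hand":1},{"dx":-0.86,"dy":-0.36,"dz":0.25,"ax":0,"ay":0,"az":-0.61,"hand":1}]}}

```text
time_s: 0.77
tcp_pos: [0.3006, 0.38, 0.3547]
tool_rot: [-0.006, 1.0, -0.0, -0.0]
wrist_force: [0.3, 0.4, 1.0]
finger_gap: 0.998
grasp_force: 0.0
```

```bash
python3 go.py .429 .2765 .11 90.6 .429 .2765 .034 90.6
```

```text
t 0.77 grasp [0.3005 0.38   0.1997] phi 90.69 tilt [-0.0004 -0.    ] F [0.31 0.37 1.03] gap 0.998 gf 0.0 j [ 0.73  0.22 -0.25  1.1   0.    0.72]
shift [-0.636 -0.525  0.448] turn [-0.    -0.001  0.003]
shift [-0.636 -0.525  0.828] turn [-0.    -0.001  0.003]
```

{"name": "servo_tool", "arguments": {"targets": [{"dx":-0.12,"dy":-0.1,"dz":0.08,"ax":0,"ay":0,"az":0,"hand":1},{"dx":-0.26,"dy":-0.21,"dz":0.18,"ax":0,"ay":0,"az":0,"hand":1},{"dx":-0.4,"dy":-0.33,"dz":0.28,"ax":0,"ay":0,"az":0,"hand":1},{"dx":-0.52,"dy":-0.43,"dz":0.37,"ax":0,"ay":0,"az":0,"hand":1},{"dx":-0.6,"dy":-0.5,"dz":0.43,"ax":0,"ay":0,"az":0,"hand":1},{"dx":-0.635,"dy":-0.525,"dz":0.45,"ax":0,"ay":0,"az":0,"hand":1},{"dx":-0.635,"dy":-0.525,"dz":0.45,"ax":0,"ay":0,"az":0,"hand":1},{"dx":-0.635,"dy":-0.525,"dz":0.45,"ax":0,"ay":0,"az":0,"hand":1}]}}

```text
time_s: 1.43
tcp_pos: [0.4285, 0.2774, 0.2651]
tool_rot: [-0.007, 1.0, 0.0, -0.0]
wrist_force: [0.8, -0.6, 1.1]
finger_gap: 1.004
grasp_force: 0.0
```

{"name": "servo_tool", "arguments": {"targets": [{"dx":0,"dy":0,"dz":0.07,"ax":0,"ay":0,"az":0,"hand":1},{"dx":0,"dy":0,"dz":0.14,"ax":0,"ay":0,"az":0,"hand":1},{"dx":0,"dy":0,"dz":0.21,"ax":0,"ay":0,"az":0,"hand":1},{"dx":0,"dy":0,"dz":0.28,"ax":0,"ay":0,"az":0,"hand":1},{"dx":0,"dy":0,"dz":0.33,"ax":0,"ay":0,"az":0,"hand":1},{"dx":0,"dy":0,"dz":0.36,"ax":0,"ay":0,"az":0,"hand":1},{"dx":0,"dy":0,"dz":0.38,"ax":0,"ay":0,"az":0,"hand":1},{"dx":0,"dy":0,"dz":0.38,"ax":0,"ay":0,"az":0,"hand":1}]}}

```text
time_s: 2.1
tcp_pos: [0.4285, 0.2772, 0.1888]
tool_rot: [-0.007, 1.0, 0.0, -0.0]
wrist_force: [-0.8, -1.4, -0.2]
finger_gap: 0.999
grasp_force: 0.0
```

```bash
python3 go.py; python3 -c "
from h import *
s=snap('top');c=s['color'][190:240,230:285][:,:,::-1];c2=snap('side')['color'][140:190,250:310][:,:,::-1]
cv2.imwrite('pics/g1.png',np.hstack([cv2.resize(c,(400,400),interpolation=2),cv2.resize(c2,(400,400),interpolation=2)]))"
```

```text
t 2.1 grasp [0.4285 0.2772 0.0338] phi 90.79 tilt [-0.0001  0.    ] F [-0.83 -1.44 -0.22] gap 0.999 gf 0.0 j [ 0.41  0.41 -0.48  0.69  0.    0.4 ]
```

View pics/g1.png

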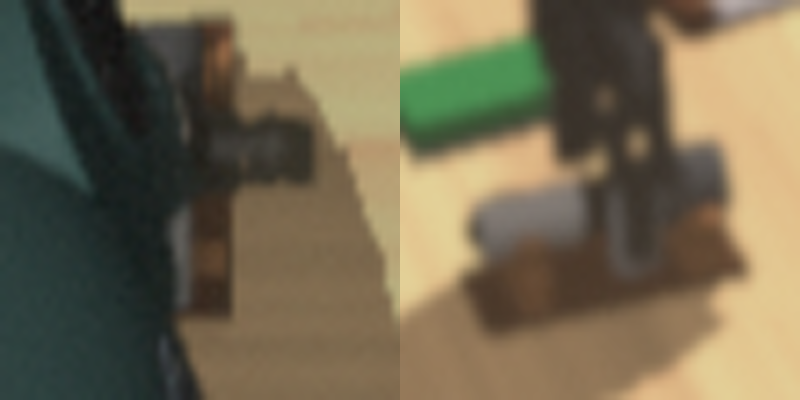

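Side view: the finger stands between the two saddles at the sleeve. Gripping and lifting.

{"name": "servo_tool", "arguments": {"targets": [{"dx":0,"dy":0,"dz":0,"ax":0,"ay":0,"az":0,"hand":-1},{"dx":0,"dy":0,"dz":0,"ax":0,"ay":0,"az":0,"hand":-1},{"dx":0,"dy":0,"dz":0,"ax":0,"ay":0,"az":0,"hand":-1},{"dx":0,"dy":0,"dz":0,"ax":0,"ay":0,"az":0,"hand":-1},{"dx":0,"dy":0,"dz":0,"ax":0,"ay":0,"az":0,"hand":-1},{"dx":0,"dy":0,"dz":0,"ax":0,"ay":0,"az":0,"hand":-1},{"dx":0,"dy":0,"dz":0,"ax":0,"ay":0,"az":0,"hand":-1},{"dx":0,"dy":0,"dz":0,"ax":0,"ay":0,"az":0,"hand":-1}], "grip_force": 45}}

```text
time_s: 2.87
tcp_pos: [0.4292, 0.2765, 0.1888]
tool_rot: [-0.006, 1.0, 0.0, 0.0]
wrist_force: [-0.5, 0.0, 5.7]
finger_gap: 0.264
grasp_force: 43.8
```

```bash
python3 go.py .452 .072 .09 80.6 .452 .072 .036 80.6
```

```text
t 2.87 grasp [0.4292 0.2765 0.0338] phi 90.72 tilt [0.0003 0.0001] F [-0.46  0.03  5.72] gap 0.264 gf 43.8 j [ 0.41  0.41 -0.48  0.69 -0.    0.4 ]
shift [-0.101 -1.024 -0.281] turn [0.    0.001 0.337]
shift [-0.101 -1.024 -0.011] turn [0.    0.001 0.337]
```

{"name": "servo_tool", "arguments": {"targets": [{"dx":0,"dy":0,"dz":-0.04,"ax":0,"ay":0,"az":0,"hand":-1},{"dx":0,"dy":0,"dz":-0.12,"ax":0,"ay":0,"az":0,"hand":-1},{"dx":0,"dy":0,"dz":-0.2,"ax":0,"ay":0,"az":0,"hand":-1},{"dx":0,"dy":-0.05,"dz":-0.26,"ax":0,"ay":0,"az":0,"hand":-1},{"dx":0,"dy":-0.15,"dz":-0.28,"ax":0,"ay":0,"az":0,"hand":-1},{"dx":0,"dy":-0.27,"dz":-0.28,"ax":0,"ay":0,"az":0,"hand":-1},{"dx":0,"dy":-0.39,"dz":-0.28,"ax":0,"ay":0,"az":0,"hand":-1},{"dx":0,"dy":-0.5,"dz":-0.28,"ax":0,"ay":0,"az":0,"hand":-1}]}}

```text
time_s: 3.53
tcp_pos: [0.4301, 0.1754, 0.2451]
tool_rot: [-0.006, 1.0, -0.0, 0.0]
wrist_force: [0.3, -0.8, -1.3]
finger_gap: 0.265
grasp_force: 44.2
```

{"name": "servo_tool", "arguments": {"targets": [{"dx":-0.02,"dy":-0.11,"dz":0,"ax":0,"ay":0,"az":0.06,"hand":-1},{"dx":-0.04,"dy":-0.22,"dz":0,"ax":0,"ay":0,"az":0.12,"hand":-1},{"dx":-0.06,"dy":-0.33,"dz":0.04,"ax":0,"ay":0,"az":0.2,"hand":-1},{"dx":-0.08,"dy":-0.43,"dz":0.1,"ax":0,"ay":0,"az":0.28,"hand":-1},{"dx":-0.1,"dy":-0.5,"dz":0.17,"ax":0,"ay":0,"az":0.34,"hand":-1},{"dx":-0.1,"dy":-0.525,"dz":0.23,"ax":0,"ay":0,"az":0.34,"hand":-1},{"dx":-0.1,"dy":-0.525,"dz":0.27,"ax":0,"ay":0,"az":0.34,"hand":-1},{"dx":-0.1,"dy":-0.525,"dz":0.27,"ax":0,"ay":0,"az":0.34,"hand":-1}]}}

```text
time_s: 4.2
tcp_pos: [0.4511, 0.0717, 0.1897]
tool_rot: [0.083, 0.997, -0.0, -0.001]
wrist_force: [-1.3, 0.6, -1.5]
finger_gap: 0.261
grasp_force: 44.3
```

```bash
python3 go.py .452 .072 .036 80.6; python3 -c "
from h import *
s=snap('top');t=snap('side');np.savez('top1.npz',**s);np.savez('side1.npz',**t)
c=s['color'][130:220,280:370][:,:,::-1];c2=t['color'][150:250,260:360][:,:,::-1]
cv2.imwrite('pics/g2.png',np.hstack([cv2.resize(c,(400,400),interpolation=2),cv2.resize(c2,(400,400),interpolation=2)]))"
```

```text
t 4.2 grasp [0.4508 0.0717 0.0347] phi 80.49 tilt [-0.0023  0.0001] F [-1.3   0.61 -1.51] gap 0.261 gf 44.3 j [-0.02  0.33 -0.6   0.64  0.    0.14]
shift [-0.004  0.002 -0.007] turn [-0.    -0.004 -0.004]
```

View pics/g2.png

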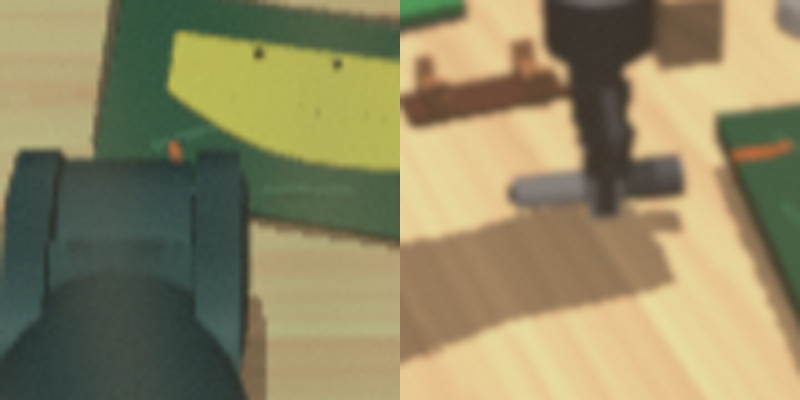

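The side view shows the torch level in front of the slab, with the vein's front end at about (343,189). I'll check the geometry numerically.

```bash
python3 - <<'E'
from meas import *
s=np.load('side1.npz');Q=cloud(s)
A=Q[(Q[...,0]>.37)&(Q[...,0]<.54)&(Q[...,1]<.11)&(Q[...,1]>.02)&(Q[...,2]>.02)&(Q[...,2]<.056)]
print('torch x range',A[:,0].min(),A[:,0].max())
for a in np.arange(.38,.53,.015):
    w=A[(A[:,0]>a)&(A[:,0]<a+.015)]
    if len(w):print(round(a,3),len(w),w.mean(0).round(4),'zmax',w[:,2].max().round(4))
for n in('side0','top0'):
    S=np.load(n+'.npz');c,_=up(S);b=(300,170,400,200) if n=='side0' else (310,155,335,180)
    v=(c[...,0]-c[...,1]>28)&(c[...,1]<125)&(c[...,0]>90)
    q=blobs(v,b,2)[0]
    ex=np.array([.9845,-.1754]);X=onz(S,q[:,0],q[:,1],.046)[:,:2]-[.612,-.0275];L=np.c_[X@ex,X@[.1754,.9845]]
    print(n,'vein local min/max',L.min(0).round(4),L.max(0).round(4))
    for a in np.arange(-.09,-.03,.01):
        w=L[(L[:,0]>a)&(L[:,0]<a+.01)]
        if len(w):print(round(a,3),w[:,1].min().round(4),w[:,1].max().round(4))
E
```

```text
torch x range 0.3841318236568541 0.5399511322355861
0.38 33 [0.3892 0.0786 0.0395] zmax 0.0497
0.395 50 [0.4024 0.0752 0.0413] zmax 0.0503
0.41 43 [0.4173 0.0716 0.0414] zmax 0.0502
0.425 65 [0.4335 0.0662 0.0398] zmax 0.0533
0.44 51 [0.4457 0.0557 0.0391] zmax 0.0551
0.455 33 [0.4634 0.0592 0.0382] zmax 0.0509
0.47 63 [0.4778 0.0594 0.043 ] zmax 0.0543
0.485 59 [0.493  0.0571 0.0431] zmax 0.0553
0.5 16 [0.503  0.0575 0.043 ] zmax 0.0555
0.53 11 [0.5379 0.0295 0.0392] zmax 0.0485
side0 vein local min/max [-0.0843  0.0647] [-0.0395  0.0828]
-0.09 0.0649 0.0788
-0.08 0.0647 0.0812
-0.07 0.0649 0.0819
-0.06 0.0656 0.0815
-0.05 0.0694 0.0828
-0.04 0.0775 0.0803
top0 vein local min/max [-0.0838  0.0661] [-0.0373  0.0787]
-0.09 0.0662 0.0748
-0.08 0.0661 0.0758
-0.07 0.0661 0.0758
-0.06 0.0665 0.076
-0.05 0.0683 0.0784
-0.04 0.0734 0.0787
```

{"name": "servo_tool", "arguments": {"targets": [{"dx":0,"dy":0.004,"dz":0,"ax":0,"ay":0,"az":0,"hand":-1},{"dx":0,"dy":0.004,"dz":0,"ax":0,"ay":0,"az":0,"hand":-1},{"dx":0,"dy":0.004,"dz":0,"ax":0,"ay":0,"az":0,"hand":-1},{"dx":0,"dy":0.004,"dz":0,"ax":0,"ay":0,"az":0,"hand":-1},{"dx":0,"dy":0.004,"dz":0,"ax":0,"ay":0,"az":0,"hand":-1},{"dx":0,"dy":0.004,"dz":0,"ax":0,"ay":0,"az":0,"hand":-1},{"dx":0,"dy":0.004,"dz":0,"ax":0,"ay":0,"az":0,"hand":-1},{"dx":0,"dy":0.004,"dz":0,"ax":0,"ay":0,"az":0,"hand":-1}]}}

```text
time_s: 4.97
tcp_pos: [0.4518, 0.0726, 0.1907]
tool_rot: [0.083, 0.997, -0.0, -0.0]
wrist_force: [-1.1, -0.7, -0.1]
finger_gap: 0.265
grasp_force: 44.3
```

{"name": "servo_tool", "arguments": {"targets": [{"dx":0,"dy":0,"dz":0,"ax":0,"ay":0,"az":0,"hand":-1},{"dx":0,"dy":0,"dz":0,"ax":0,"ay":0,"az":0,"hand":-1},{"dx":0,"dy":0,"dz":0,"ax":0,"ay":0,"az":0,"hand":-1},{"dx":0,"dy":0,"dz":0,"ax":0,"ay":0,"az":0,"hand":-1},{"dx":0,"dy":0,"dz":0,"ax":0,"ay":0,"az":0,"hand":-1},{"dx":0,"dy":0,"dz":0,"ax":0,"ay":0,"az":0,"hand":-1},{"dx":0,"dy":0,"dz":0,"ax":0,"ay":0,"az":0,"hand":-1},{"dx":0,"dy":0,"dz":0,"ax":0,"ay":0,"az":0,"hand":-1}]}}

```text
time_s: 5.63
tcp_pos: [0.4518, 0.0726, 0.1907]
tool_rot: [0.083, 0.997, -0.0, 0.0]
wrist_force: [0.1, -0.4, -1.1]
finger_gap: 0.264
grasp_force: 44.3
```

{"name": "servo_tool", "arguments": {"targets": [{"dx":0,"dy":0,"dz":0,"ax":0,"ay":0,"az":0,"hand":-1},{"dx":0,"dy":0,"dz":0,"ax":0,"ay":0,"az":0,"hand":-1},{"dx":0,"dy":0,"dz":0,"ax":0,"ay":0,"az":0,"hand":-1},{"dx":0,"dy":0,"dz":0,"ax":0,"ay":0,"az":0,"hand":-1},{"dx":0,"dy":0,"dz":0,"ax":0,"ay":0,"az":0,"hand":-1},{"dx":0,"dy":0,"dz":0,"ax":0,"ay":0,"az":0,"hand":-1},{"dx":0,"dy":0,"dz":0,"ax":0,"ay":0,"az":0,"hand":-1},{"dx":0,"dy":0,"dz":0,"ax":0,"ay":0,"az":0,"hand":-1}]}}

```text
time_s: 6.3
tcp_pos: [0.4518, 0.0726, 0.1907]
tool_rot: [0.083, 0.997, -0.0, 0.0]
wrist_force: [0.6, -0.0, -1.0]
finger_gap: 0.266
grasp_force: 44.3
```

{"name": "servo_tool", "arguments": {"targets": [{"dx":0,"dy":0,"dz":0,"ax":0,"ay":0,"az":0,"hand":-1},{"dx":0,"dy":0,"dz":0,"ax":0,"ay":0,"az":0,"hand":-1},{"dx":0,"dy":0,"dz":0,"ax":0,"ay":0,"az":0,"hand":-1},{"dx":0,"dy":0,"dz":0,"ax":0,"ay":0,"az":0,"hand":-1},{"dx":0,"dy":0,"dz":0,"ax":0,"ay":0,"az":0,"hand":-1},{"dx":0,"dy":0,"dz":0,"ax":0,"ay":0,"az":0,"hand":-1},{"dx":0,"dy":0,"dz":0,"ax":0,"ay":0,"az":0,"hand":-1},{"dx":0,"dy":0,"dz":0,"ax":0,"ay":0,"az":0,"hand":-1}]}}

```text
time_s: 6.97
tcp_pos: [0.4518, 0.0726, 0.1907]
tool_rot: [0.083, 0.997, -0.0, -0.0]
wrist_force: [0.2, -0.7, -1.2]
finger_gap: 0.264
grasp_force: 44.3
```

{"name": "servo_tool", "arguments": {"targets": [{"dx":0,"dy":0,"dz":0,"ax":0,"ay":0,"az":0,"hand":-1},{"dx":0,"dy":0,"dz":0,"ax":0,"ay":0,"az":0,"hand":-1},{"dx":0,"dy":0,"dz":0,"ax":0,"ay":0,"az":0,"hand":-1},{"dx":0,"dy":0,"dz":0,"ax":0,"ay":0,"az":0,"hand":-1},{"dx":0,"dy":0,"dz":0,"ax":0,"ay":0,"az":0,"hand":-1},{"dx":0,"dy":0,"dz":0,"ax":0,"ay":0,"az":0,"hand":-1},{"dx":0,"dy":0,"dz":0,"ax":0,"ay":0,"az":0,"hand":-1},{"dx":0,"dy":0,"dz":0,"ax":0,"ay":0,"az":0,"hand":-1}]}}

```text
time_s: 7.63
tcp_pos: [0.4518, 0.0726, 0.1907]
tool_rot: [0.083, 0.997, 0.0, 0.0]
wrist_force: [-1.0, 0.5, -1.6]
finger_gap: 0.267
grasp_force: 44.3
```

```bash
python3 go.py .4292 .2765 .09 90.7 .4292 .2765 .035 90.7
```

```text
t 7.63 grasp [0.4518 0.0726 0.0357] phi 80.52 tilt [0. 0.] F [-0.97  0.51 -1.63] gap 0.267 gf 44.3 j [-0.02  0.33 -0.6   0.64  0.    0.15]
shift [ 0.279  0.987 -0.272] turn [ 0.     0.    -0.339]
shift [0.279 0.987 0.003] turn [ 0.     0.    -0.339]
```

{"name": "servo_tool", "arguments": {"targets": [{"dx":0.01,"dy":0.03,"dz":-0.08,"ax":0,"ay":0,"az":0,"hand":-1},{"dx":0.04,"dy":0.13,"dz":-0.18,"ax":0,"ay":0,"az":-0.06,"hand":-1},{"dx":0.08,"dy":0.28,"dz":-0.25,"ax":0,"ay":0,"az":-0.12,"hand":-1},{"dx":0.13,"dy":0.44,"dz":-0.28,"ax":0,"ay":0,"az":-0.18,"hand":-1},{"dx":0.17,"dy":0.6,"dz":-0.28,"ax":0,"ay":0,"az":-0.24,"hand":-1},{"dx":0.21,"dy":0.75,"dz":-0.28,"ax":0,"ay":0,"az":-0.3,"hand":-1},{"dx":0.25,"dy":0.88,"dz":-0.28,"ax":0,"ay":0,"az":-0.339,"hand":-1},{"dx":0.279,"dy":0.987,"dz":-0.28,"ax":0,"ay":0,"az":-0.339,"hand":-1}]}}

```text
time_s: 8.3
tcp_pos: [0.4287, 0.2784, 0.2467]
tool_rot: [-0.007, 1.0, 0.0, 0.0]
wrist_force: [1.0, -0.6, -1.5]
finger_gap: 0.263
grasp_force: 44.4
```

{"name": "servo_tool", "arguments": {"targets": [{"dx":0,"dy":0,"dz":0,"ax":0,"ay":0,"az":0,"hand":-1},{"dx":0,"dy":0,"dz":0.06,"ax":0,"ay":0,"az":0,"hand":-1},{"dx":0,"dy":0,"dz":0.12,"ax":0,"ay":0,"az":0,"hand":-1},{"dx":0,"dy":0,"dz":0.18,"ax":0,"ay":0,"az":0,"hand":-1},{"dx":0,"dy":0,"dz":0.23,"ax":0,"ay":0,"az":0,"hand":-1},{"dx":0,"dy":0,"dz":0.265,"ax":0,"ay":0,"az":0,"hand":-1},{"dx":0,"dy":0,"dz":0.285,"ax":0,"ay":0,"az":0,"hand":-1},{"dx":0,"dy":0,"dz":0.285,"ax":0,"ay":0,"az":0,"hand":-1}]}}

```text
time_s: 8.97
tcp_pos: [0.4292, 0.2762, 0.1893]
tool_rot: [-0.006, 1.0, -0.0, -0.0]
wrist_force: [-0.4, -0.6, -1.2]
finger_gap: 0.263
grasp_force: 44.5
```

```bash
python3 go.py .4292 .2765 .034 90.7
```

```text
t 8.97 grasp [0.4291 0.2761 0.0343] phi 90.68 tilt [-0.0006 -0.0004] F [-0.35 -0.64 -1.18] gap 0.263 gf 44.5 j [ 0.41  0.41 -0.48  0.69 -0.    0.4 ]
shift [0.    0.002 0.001] turn [-0.001 -0.001 -0.001]
```

{"name": "servo_tool", "arguments": {"targets": [{"dx":0,"dy":0,"dz":0,"ax":0,"ay":0,"az":0,"hand":1},{"dx":0,"dy":0,"dz":0,"ax":0,"ay":0,"az":0,"hand":1},{"dx":0,"dy":0,"dz":0,"ax":0,"ay":0,"az":0,"hand":1},{"dx":0,"dy":0,"dz":0,"ax":0,"ay":0,"az":0,"hand":1},{"dx":0,"dy":0,"dz":-0.05,"ax":0,"ay":0,"az":0,"hand":1},{"dx":0,"dy":0,"dz":-0.15,"ax":0,"ay":0,"az":0,"hand":1},{"dx":0,"dy":0,"dz":-0.3,"ax":0,"ay":0,"az":0,"hand":1},{"dx":0,"dy":0,"dz":-0.45,"ax":0,"ay":0,"az":0,"hand":1}]}}

```text
time_s: 9.63
tcp_pos: [0.4289, 0.2763, 0.2806]
tool_rot: [-0.006, 1.0, -0.0, -0.001]
wrist_force: [1.1, 0.3, 0.2]
finger_gap: 0.996
grasp_force: 0.0
```

{"name": "servo_tool", "arguments": {"targets": [{"dx":-0.02,"dy":-0.1,"dz":-0.05,"ax":0,"ay":0,"az":0,"hand":1},{"dx":-0.04,"dy":-0.25,"dz":-0.1,"ax":0,"ay":0,"az":0,"hand":1},{"dx":-0.07,"dy":-0.4,"dz":-0.1,"ax":0,"ay":0,"az":0,"hand":1},{"dx":-0.1,"dy":-0.55,"dz":-0.1,"ax":0,"ay":0,"az":0,"hand":1},{"dx":-0.13,"dy":-0.7,"dz":-0.1,"ax":0,"ay":0,"az":0,"hand":1},{"dx":-0.15,"dy":-0.82,"dz":-0.1,"ax":0,"ay":0,"az":0,"hand":1},{"dx":-0.17,"dy":-0.92,"dz":-0.1,"ax":0,"ay":0,"az":0,"hand":1},{"dx":-0.18,"dy":-1,"dz":-0.1,"ax":0,"ay":0,"az":0,"hand":1}]}}

```text
time_s: 10.3
tcp_pos: [0.468, 0.0753, 0.2999]
tool_rot: [-0.006, 1.0, -0.0, 0.0]
wrist_force: [-1.0, 0.6, 0.0]
finger_gap: 1.004
grasp_force: 0.0
```

{"name": "servo_tool", "arguments": {"targets": [{"dx":-0.03,"dy":-0.15,"dz":0,"ax":0,"ay":0,"az":0,"hand":1},{"dx":-0.06,"dy":-0.3,"dz":0,"ax":0,"ay":0,"az":0,"hand":1},{"dx":-0.1,"dy":-0.45,"dz":0,"ax":0,"ay":0,"az":0,"hand":1},{"dx":-0.14,"dy":-0.6,"dz":0,"ax":0,"ay":0,"az":0,"hand":1},{"dx":-0.18,"dy":-0.75,"dz":0,"ax":0,"ay":0,"az":0,"hand":1},{"dx":-0.21,"dy":-0.85,"dz":0,"ax":0,"ay":0,"az":0,"hand":1},{"dx":-0.22,"dy":-0.9,"dz":0,"ax":0,"ay":0,"az":0,"hand":1},{"dx":-0.22,"dy":-0.9,"dz":0,"ax":0,"ay":0,"az":0,"hand":1}]}}

```text
time_s: 10.97
tcp_pos: [0.5142, -0.1041, 0.2997]
tool_rot: [-0.005, 1.0, -0.0, 0.0]
wrist_force: [0.2, 0.9, 0.0]
finger_gap: 0.994
grasp_force: 0.0
```

```bash
cat > wt.py <<'E'
from meas import *
def weights(S,box,z,amin=8):
    c,_=up(S);m=(c[...,0]-c[...,2]>30)&~((c[...,1]-c[...,2]>50))
    return [(onz(S,*ctr(q),z)[:2].round(4),rect(S,q,z)[1]) for q in blobs(m,box,amin)]
E
python3 go.py .5373 -.284 .12 90.7  .5373 -.284 .042 90.7;python3 - <<'E'
from wt import *
s=snap('top','t2');np.savez('top2.npz',**s);print(weights(s,(406,166,447,209),.019))
c,_=up(s);p=blobs(yellow(c),(298,120,392,190))
for q in p[:1]:print('template',len(q),rect(s,q,.051))
np.save('tc2.npy',onz(s,p[0][:,0],p[0][:,1],.051)[:,:2])
Q=cloud(s);A=Q[(Q[...,2]>.0405)&(Q[...,2]<.06)&(Q[...,0]>.33)&(Q[...,0]<.5)&(Q[...,1]>.2)&(Q[...,1]<.33)];print('torch',len(A),A.mean(0),A.min(0),A.max(0))
E
```

```text
t 10.97 grasp [ 0.5143 -0.1041  0.1447] phi 90.57 tilt [ 0.0003 -0.0003] F [0.15 0.94 0.02] gap 0.994 gf 0.0 j [-0.36  0.32 -0.26  0.99 -0.   -0.37]
shift [-0.106 -0.901  0.124] turn [-0.001  0.001 -0.004]
shift [-0.106 -0.901  0.514] turn [-0.001  0.001 -0.004]
[(array([ 0.4677, -0.3442]), (45.27521896362305, 45.31813049316406))]
template 488 ((620.5040283203125, -17.540786743164062), (153.99681091308594, 86.56412506103516), 81.58952331542969)
torch 244 [0.43471881 0.27304593 0.04627589] [0.3705433  0.25738477 0.04060609] [0.48757745 0.29745059 0.05655949]
```

View pics/t2.png

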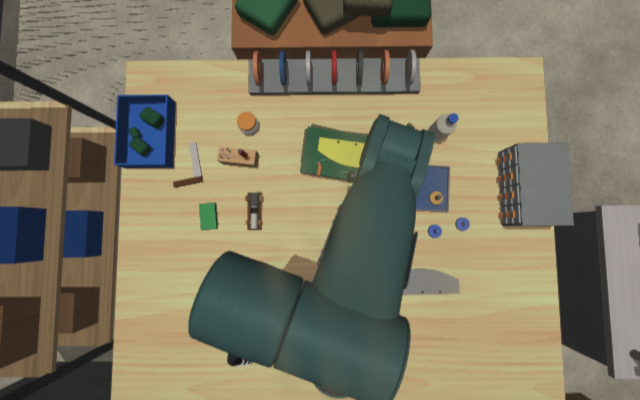

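Torch is back in its cradle; going to the first weight.

{"name": "servo_tool", "arguments": {"targets": [{"dx":-0.02,"dy":-0.15,"dz":0,"ax":0,"ay":0,"az":0,"hand":1},{"dx":-0.04,"dy":-0.32,"dz":0,"ax":0,"ay":0,"az":0,"hand":1},{"dx":-0.06,"dy":-0.49,"dz":0,"ax":0,"ay":0,"az":0,"hand":1},{"dx":-0.08,"dy":-0.65,"dz":0.03,"ax":0,"ay":0,"az":0,"hand":1},{"dx":-0.1,"dy":-0.79,"dz":0.08,"ax":0,"ay":0,"az":0,"hand":1},{"dx":-0.105,"dy":-0.87,"dz":0.14,"ax":0,"ay":0,"az":0,"hand":1},{"dx":-0.105,"dy":-0.895,"dz":0.2,"ax":0,"ay":0,"az":0,"hand":1},{"dx":-0.105,"dy":-0.895,"dz":0.25,"ax":0,"ay":0,"az":0,"hand":1}]}}

```text
time_s: 11.68
tcp_pos: [0.5369, -0.281, 0.2484]
tool_rot: [-0.006, 1.0, 0.0, -0.0]
wrist_force: [-0.6, -1.2, 0.4]
finger_gap: 0.999
grasp_force: 0.0
```

```bash
python3 go.py .537 -.283 .042 90.7;python3 - <<'E'
from wt import *
t=snap('side');np.savez('side2.npz',**t)
c=t['color'][230:320,340:440][:,:,::-1];cv2.imwrite('pics/s2.png',cv2.resize(c,(600,540),interpolation=2))
Q=cloud(t);k=(Q[...,2]>.03)&(Q[...,2]<.058)&(Q[...,0]>.42)&(Q[...,0]<.58)&(Q[...,1]<-.25)&(Q[...,1]>-.4)
l,L=cv2.connectedComponents(k.astype(np.uint8))
for i in range(1,l):print('knob',(L==i).sum(),Q[L==i].mean(0).round(4))
E
```

```text
t 11.68 grasp [ 0.5368 -0.2809  0.0934] phi 90.68 tilt [-0.0007  0.0007] F [-0.62 -1.2   0.42] gap 0.999 gf 0.0 j [-0.62  0.48 -0.14  0.95  0.   -0.63]
shift [-0.001 -0.01   0.257] turn [ 0.001 -0.001 -0.001]
knob 65 [ 0.5337 -0.2849  0.0435]
knob 77 [ 0.4643 -0.346   0.0429]
```

View pics/s2.png

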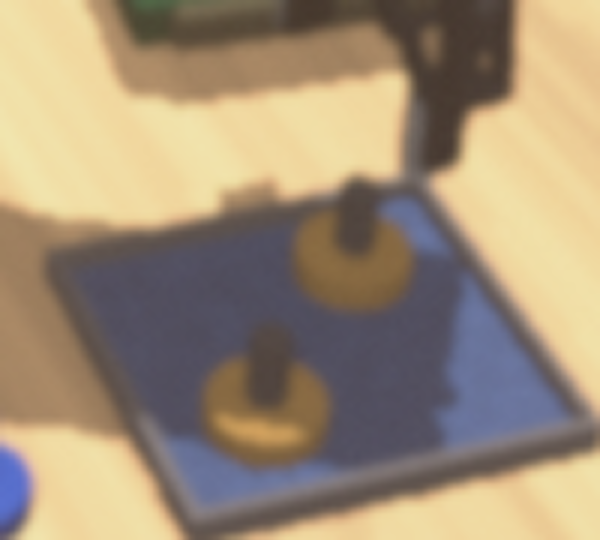

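Both weights are standing as measured. Descend, grip.

{"name": "servo_tool", "arguments": {"targets": [{"dx":0,"dy":0,"dz":0.06,"ax":0,"ay":0,"az":0,"hand":1},{"dx":0,"dy":0,"dz":0.13,"ax":0,"ay":0,"az":0,"hand":1},{"dx":0,"dy":0,"dz":0.2,"ax":0,"ay":0,"az":0,"hand":1},{"dx":0,"dy":0,"dz":0.24,"ax":0,"ay":0,"az":0,"hand":1},{"dx":0,"dy":0,"dz":0.26,"ax":0,"ay":0,"az":0,"hand":1},{"dx":0,"dy":0,"dz":0.26,"ax":0,"ay":0,"az":0,"hand":-1},{"dx":0,"dy":0,"dz":0.26,"ax":0,"ay":0,"az":0,"hand":-1},{"dx":0,"dy":0,"dz":0.26,"ax":0,"ay":0,"az":0,"hand":-1}], "grip_force": 60}}

```text
time_s: 12.4
tcp_pos: [0.5373, -0.2812, 0.1985]
tool_rot: [-0.006, 1.0, -0.0, 0.0]
wrist_force: [-0.5, 0.0, -0.3]
finger_gap: 0.608
grasp_force: 0.0
```

{"name": "servo_tool", "arguments": {"targets": [{"dx":0,"dy":0,"dz":0,"ax":0,"ay":0,"az":0,"hand":-1},{"dx":0,"dy":0,"dz":0,"ax":0,"ay":0,"az":0,"hand":-1},{"dx":0,"dy":0,"dz":0,"ax":0,"ay":0,"az":0,"hand":-1},{"dx":0,"dy":0,"dz":0,"ax":0,"ay":0,"az":0,"hand":-1},{"dx":0,"dy":0,"dz":0,"ax":0,"ay":0,"az":0,"hand":-1},{"dx":0,"dy":0,"dz":0,"ax":0,"ay":0,"az":0,"hand":-1},{"dx":0,"dy":0,"dz":0,"ax":0,"ay":0,"az":0,"hand":-1},{"dx":0,"dy":0,"dz":0,"ax":0,"ay":0,"az":0,"hand":-1}]}}

```text
time_s: 13.07
tcp_pos: [0.5371, -0.2814, 0.1983]
tool_rot: [-0.006, 1.0, -0.0, 0.0]
wrist_force: [-1.4, -0.0, 6.1]
finger_gap: 0.159
grasp_force: 58.4
```

```bash
cat > tmpl.py <<'E'
from meas import *
# template frame from a contour: rect orientation, back edge at x=+40, ends at -100/+95
def frame(q):
    q=q*1000
    yaw=np.radians(-8.2)
    for _ in range(4):
        L=q@np.array([[np.cos(yaw),-np.sin(yaw)],[np.sin(yaw),np.cos(yaw)]])  # local coords
        y0,y1=L[:,1].min(),L[:,1].max()
        b=L[(L[:,1]>y0+12)&(L[:,1]<y1-12)&(L[:,0]>L[:,0].max()-12)]
        f=np.polyfit(b[:,1],b[:,0],1);b=b[np.abs(b[:,0]-np.polyval(f,b[:,1]))<2];f=np.polyfit(b[:,1],b[:,0],1)
        yaw-=np.arctan(f[0])
    L=q@np.array([[np.cos(yaw),-np.sin(yaw)],[np.sin(yaw),np.cos(yaw)]])
    b=L[(L[:,1]>y0+12)&(L[:,1]<y1-12)&(L[:,0]>L[:,0].max()-6)]
    o=np.array([np.median(b[:,0])-40,(L[:,1].min()+L[:,1].max())/2+2.5])
    C=np.array([[np.cos(yaw),-np.sin(yaw)],[np.sin(yaw),np.cos(yaw)]])
    return C@o,yaw,L-o,C
E
python3 - <<'E'
from tmpl import *
o,yaw,L,C=frame(np.load('tc.npy'));print(o,np.degrees(yaw),L.min(0),L.max(0))
for y in range(-100,100,10):
    w=L[np.abs(L[:,1]-y)<2];print(y,w[:,0].min().round(1),w[:,0].max().round(1))
for p in((12,-50),(16,35)):print(p,(o+C@p).round(1))
E
python3 go.py
```

```text
[619.74029699 -36.10983765] -8.223229628348 [-44.78935485 -99.92092479] [41.06097403 94.92092479]
-100 -36.8 38.9
-90 -40.8 41.1
-80 -42.2 40.0
-70 -43.5 40.1
-60 -43.8 40.7
-50 -44.5 39.8
-40 -44.8 40.5
-30 -43.9 40.2
-20 -44.4 40.5
-10 -42.9 40.6
0 -42.6 39.5
10 -41.2 40.8
20 -38.5 40.2
30 -35.5 40.2
40 -32.5 40.5
50 -28.8 39.5
60 -24.1 40.8
70 -18.8 40.3
80 -14.0 40.5
90 -8.4 41.1
(12, -50) [624.5 -87.3]
(16, 35) [640.6  -3.8]
t 13.07 grasp [ 0.5372 -0.2815  0.0433] phi 90.68 tilt [ 0.0007 -0.0006] F [-1.44 -0.05  6.09] gap 0.159 gf 58.4 j [-0.62  0.53 -0.21  0.83 -0.   -0.63]
```

{"name": "servo_tool", "arguments": {"targets": [{"dx":0,"dy":0,"dz":-0.03,"ax":0,"ay":0,"az":0,"hand":-1},{"dx":0,"dy":0,"dz":-0.1,"ax":0,"ay":0,"az":0,"hand":-1},{"dx":0,"dy":0,"dz":-0.2,"ax":0,"ay":0,"az":0,"hand":-1},{"dx":0,"dy":0,"dz":-0.3,"ax":0,"ay":0,"az":0,"hand":-1},{"dx":0,"dy":0,"dz":-0.4,"ax":0,"ay":0,"az":0,"hand":-1},{"dx":0,"dy":0,"dz":-0.47,"ax":0,"ay":0,"az":0,"hand":-1},{"dx":0,"dy":0,"dz":-0.5,"ax":0,"ay":0,"az":0,"hand":-1},{"dx":0,"dy":0,"dz":-0.5,"ax":0,"ay":0,"az":0,"hand":-1}]}}

```text
time_s: 13.73
tcp_pos: [0.5372, -0.2814, 0.2989]
tool_rot: [-0.006, 1.0, -0.001, 0.001]
wrist_force: [0.7, -0.1, -2.8]
finger_gap: 0.163
grasp_force: 58.6
```

{"name": "servo_tool", "arguments": {"targets": [{"dx":-0.02,"dy":0.05,"dz":0,"ax":0,"ay":0,"az":0,"hand":-1},{"dx":-0.05,"dy":0.13,"dz":0,"ax":0,"ay":0,"az":0,"hand":-1},{"dx":-0.09,"dy":0.23,"dz":0,"ax":0,"ay":0,"az":0,"hand":-1},{"dx":-0.13,"dy":0.34,"dz":0,"ax":0,"ay":0,"az":0,"hand":-1},{"dx":-0.17,"dy":0.45,"dz":0,"ax":0,"ay":0,"az":0,"hand":-1},{"dx":-0.21,"dy":0.56,"dz":0,"ax":0,"ay":0,"az":0,"hand":-1},{"dx":-0.25,"dy":0.67,"dz":0,"ax":0,"ay":0,"az":0,"hand":-1},{"dx":-0.29,"dy":0.78,"dz":0,"ax":0,"ay":0,"az":0,"hand":-1}]}}

```text
time_s: 14.4
tcp_pos: [0.5931, -0.1228, 0.2964]
tool_rot: [-0.006, 1.0, 0.0, -0.001]
wrist_force: [0.4, 0.3, -2.7]
finger_gap: 0.164
grasp_force: 58.6
```

{"name": "servo_tool", "arguments": {"targets": [{"dx":-0.04,"dy":0.11,"dz":0,"ax":0,"ay":0,"az":0,"hand":-1},{"dx":-0.08,"dy":0.22,"dz":0,"ax":0,"ay":0,"az":0,"hand":-1},{"dx":-0.12,"dy":0.33,"dz":0,"ax":0,"ay":0,"az":0,"hand":-1},{"dx":-0.16,"dy":0.43,"dz":0,"ax":0,"ay":0,"az":0,"hand":-1},{"dx":-0.2,"dy":0.52,"dz":0,"ax":0,"ay":0,"az":0,"hand":-1},{"dx":-0.23,"dy":0.59,"dz":0,"ax":0,"ay":0,"az":0,"hand":-1},{"dx":-0.244,"dy":0.638,"dz":0,"ax":0,"ay":0,"az":0,"hand":-1},{"dx":-0.244,"dy":0.638,"dz":0,"ax":0,"ay":0,"az":0,"hand":-1}]}}

```text
time_s: 15.07
tcp_pos: [0.6406, 0.0054, 0.2968]
tool_rot: [-0.007, 1.0, 0.0, -0.001]
wrist_force: [-0.2, -0.7, -2.9]
finger_gap: 0.158
grasp_force: 58.6
```

```bash
python3 go.py .6406 .0033 .0905 90.7; python3 - <<'E'
from h import *
t=snap('side','sA');Q=cloud(t)
k=(np.abs(Q[...,0]-.64)<.03)&(np.abs(Q[...,1])<.04)&(Q[...,2]>.055)&(t['color'][...,0]>t['color'][...,2].astype(int)+30)
print(k.sum(),Q[k].mean(0),Q[k].min(0),Q[k].max(0))
E
```

```text
t 15.07 grasp [0.6404 0.0055 0.1418] phi 90.79 tilt [-0.0011  0.0005] F [-0.2  -0.69 -2.88] gap 0.158 gf 58.6 j [-0.12  0.51  0.04  1.11  0.   -0.13]
shift [-0.    -0.011  0.257] turn [ 0.001 -0.002  0.003]
219 [ 0.63313876 -0.00216107  0.13561552] [ 0.61085108 -0.03940423  0.05528009] [0.66342286 0.03849194 0.29869167]
```

{"name": "servo_tool", "arguments": {"targets": [{"dx":0,"dy":-0.004,"dz":0.05,"ax":0,"ay":0,"az":0,"hand":-1},{"dx":0,"dy":-0.008,"dz":0.11,"ax":0,"ay":0,"az":0,"hand":-1},{"dx":0,"dy":-0.008,"dz":0.17,"ax":0,"ay":0,"az":0,"hand":-1},{"dx":0,"dy":-0.008,"dz":0.21,"ax":0,"ay":0,"az":0,"hand":-1},{"dx":0,"dy":-0.008,"dz":0.235,"ax":0,"ay":0,"az":0,"hand":-1},{"dx":0,"dy":-0.008,"dz":0.25,"ax":0,"ay":0,"az":0,"hand":-1},{"dx":0,"dy":-0.008,"dz":0.255,"ax":0,"ay":0,"az":0,"hand":-1},{"dx":0,"dy":-0.008,"dz":0.255,"ax":0,"ay":0,"az":0,"hand":-1}]}}

```text
time_s: 15.78
tcp_pos: [0.6404, 0.0018, 0.2468]
tool_rot: [-0.006, 1.0, -0.0, 0.0]
wrist_force: [0.2, 0.3, -3.1]
finger_gap: 0.165
grasp_force: 58.6
```

```bash
python3 go.py .6406 .0033 .0905 90.7
```

```text
t 15.78 grasp [0.6405 0.0018 0.0918] phi 90.68 tilt [ 0.0002 -0.    ] F [ 0.18  0.34 -3.06] gap 0.165 gf 58.6 j [-0.12  0.54 -0.04  0.99 -0.   -0.14]
shift [-0.001  0.007  0.006] turn [-0.     0.    -0.001]
```

Lower the last 2–3 mm in steps, then release and rise.

{"name": "servo_tool", "arguments": {"targets": [{"dx":0,"dy":0,"dz":0.004,"ax":0,"ay":0,"az":0,"hand":-1},{"dx":0,"dy":0,"dz":0.008,"ax":0,"ay":0,"az":0,"hand":-1},{"dx":0,"dy":0,"dz":0.01,"ax":0,"ay":0,"az":0,"hand":-1},{"dx":0,"dy":0,"dz":0.01,"ax":0,"ay":0,"az":0,"hand":-1},{"dx":0,"dy":0,"dz":0.01,"ax":0,"ay":0,"az":0,"hand":-1},{"dx":0,"dy":0,"dz":0.01,"ax":0,"ay":0,"az":0,"hand":-1},{"dx":0,"dy":0,"dz":0.01,"ax":0,"ay":0,"az":0,"hand":-1},{"dx":0,"dy":0,"dz":0.01,"ax":0,"ay":0,"az":0,"hand":-1}]}}

```text
time_s: 16.45
tcp_pos: [0.6404, 0.002, 0.2447]
tool_rot: [-0.006, 1.0, 0.0, 0.0]
wrist_force: [-1.0, -0.1, -3.0]
finger_gap: 0.162
grasp_force: 58.6
```

```bash
python3 go.py
```

```text
t 16.45 grasp [0.6404 0.002  0.0897] phi 90.69 tilt [0.0001 0.    ] F [-0.96 -0.09 -3.01] gap 0.162 gf 58.6 j [-0.12  0.54 -0.05  0.98  0.   -0.14]
```

{"name": "servo_tool", "arguments": {"targets": [{"dx":0,"dy":0,"dz":0.003,"ax":0,"ay":0,"az":0,"hand":-1},{"dx":0,"dy":0,"dz":0.003,"ax":0,"ay":0,"az":0,"hand":0.6},{"dx":0,"dy":0,"dz":0.003,"ax":0,"ay":0,"az":0,"hand":0.6},{"dx":0,"dy":0,"dz":0.003,"ax":0,"ay":0,"az":0,"hand":0.6},{"dx":0,"dy":0,"dz":0.003,"ax":0,"ay":0,"az":0,"hand":0.6},{"dx":0,"dy":0,"dz":-0.05,"ax":0,"ay":0,"az":0,"hand":0.6},{"dx":0,"dy":0,"dz":-0.15,"ax":0,"ay":0,"az":0,"hand":0.6},{"dx":0,"dy":0,"dz":-0.3,"ax":0,"ay":0,"az":0,"hand":0.6}]}}

```text
time_s: 17.12
tcp_pos: [0.6398, 0.002, 0.3042]
tool_rot: [-0.006, 1.0, 0.0, -0.002]
wrist_force: [0.6, 0.0, -0.7]
finger_gap: 0.8
grasp_force: 0.0
```

{"name": "servo_tool", "arguments": {"targets": [{"dx":0.03,"dy":-0.06,"dz":-0.03,"ax":0,"ay":0,"az":0,"hand":0.6},{"dx":0.1,"dy":-0.19,"dz":-0.03,"ax":0,"ay":0,"az":0,"hand":1},{"dx":0.17,"dy":-0.33,"dz":-0.03,"ax":0,"ay":0,"az":0,"hand":1},{"dx":0.24,"dy":-0.47,"dz":-0.03,"ax":0,"ay":0,"az":0,"hand":1},{"dx":0.31,"dy":-0.61,"dz":-0.03,"ax":0,"ay":0,"az":0,"hand":1},{"dx":0.38,"dy":-0.74,"dz":-0.03,"ax":0,"ay":0,"az":0,"hand":1},{"dx":0.45,"dy":-0.87,"dz":-0.03,"ax":0,"ay":0,"az":0,"hand":1},{"dx":0.52,"dy":-1,"dz":-0.03,"ax":0,"ay":0,"az":0,"hand":1}]}}

```text
time_s: 17.78
tcp_pos: [0.5379, -0.2005, 0.3115]
tool_rot: [-0.006, 1.0, -0.0, 0.0]
wrist_force: [0.4, -0.6, 0.1]
finger_gap: 1.001
grasp_force: 0.0
```

{"name": "servo_tool", "arguments": {"targets": [{"dx":0.06,"dy":-0.12,"dz":0,"ax":0,"ay":0,"az":0,"hand":1},{"dx":0.13,"dy":-0.25,"dz":0,"ax":0,"ay":0,"az":0,"hand":1},{"dx":0.2,"dy":-0.38,"dz":0,"ax":0,"ay":0,"az":0,"hand":1},{"dx":0.26,"dy":-0.5,"dz":0.03,"ax":0,"ay":0,"az":0,"hand":1},{"dx":0.32,"dy":-0.61,"dz":0.08,"ax":0,"ay":0,"az":0,"hand":1},{"dx":0.36,"dy":-0.69,"dz":0.14,"ax":0,"ay":0,"az":0,"hand":1},{"dx":0.368,"dy":-0.715,"dz":0.2,"ax":0,"ay":0,"az":0,"hand":1},{"dx":0.368,"dy":-0.715,"dz":0.25,"ax":0,"ay":0,"az":0,"hand":1}]}}

```text
time_s: 18.45
tcp_pos: [0.4662, -0.3446, 0.2605]
tool_rot: [-0.005, 1.0, -0.0, 0.0]
wrist_force: [-0.1, 0.8, 0.0]
finger_gap: 0.996
grasp_force: 0.0
```

```bash
python3 go.py .467 -.343 .0433 90.7; python3 - <<'E'
from tmpl import *
t=snap('side');s=snap('top');np.savez('side3.npz',**t);np.savez('top3.npz',**s);Q=cloud(t)
k=(Q[...,2]>.03)&(Q[...,2]<.058)&(Q[...,0]>.42)&(Q[...,0]<.58)&(Q[...,1]<-.25)&(Q[...,1]>-.4)
l,L=cv2.connectedComponents(k.astype(np.uint8))
for i in range(1,l):print('knob',(L==i).sum(),Q[L==i].mean(0).round(4))
cv2.imwrite('pics/w3.png',np.hstack([cv2.resize(s['color'][115:195,290:400],(400,291),interpolation=2),cv2.resize(t['color'][160:310,330:450],(330,412),interpolation=2)[:291]])[:,:,::-1])
k=(Q[...,2]>.07)&(Q[...,2]<.11)&(np.abs(Q[...,0]-.64)<.05)&(np.abs(Q[...,1])<.05);print('A knob',k.sum(),Q[k].mean(0))
E
```

```text
t 18.45 grasp [ 0.4663 -0.3447  0.1055] phi 90.57 tilt [ 0.0003 -0.0005] F [-0.1   0.78  0.01] gap 0.996 gf 0.0 j [-0.78  0.43 -0.19  0.94 -0.   -0.79]
shift [-0.004  0.008  0.311] turn [-0.001  0.001 -0.004]
knob 76 [ 0.4642 -0.3461  0.0432]
A knob 0 [nan nan nan]<stdin>:7: RuntimeWarning: Mean of empty slice.
  ret = um.true_divide(
```

View pics/w3.png

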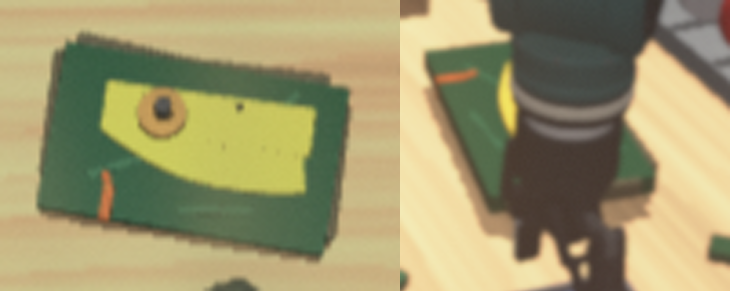

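Weight A stands on the template near its narrow end. Now the second weight.

{"name": "servo_tool", "arguments": {"targets": [{"dx":-0.002,"dy":0,"dz":0.06,"ax":0,"ay":0,"az":0,"hand":1},{"dx":-0.002,"dy":0.004,"dz":0.13,"ax":0,"ay":0,"az":0,"hand":1},{"dx":-0.002,"dy":0.004,"dz":0.2,"ax":0,"ay":0,"az":0,"hand":1},{"dx":-0.002,"dy":0.004,"dz":0.26,"ax":0,"ay":0,"az":0,"hand":1},{"dx":-0.002,"dy":0.004,"dz":0.29,"ax":0,"ay":0,"az":0,"hand":1},{"dx":-0.002,"dy":0.004,"dz":0.306,"ax":0,"ay":0,"az":0,"hand":1},{"dx":-0.002,"dy":0.004,"dz":0.306,"ax":0,"ay":0,"az":0,"hand":1},{"dx":-0.002,"dy":0.004,"dz":0.306,"ax":0,"ay":0,"az":0,"hand":-1}], "grip_force": 60}}

```text
time_s: 19.22
tcp_pos: [0.4677, -0.3423, 0.2002]
tool_rot: [-0.006, 1.0, -0.0, 0.0]
wrist_force: [0.3, 0.5, 0.1]
finger_gap: 0.886
grasp_force: 0.0
```

{"name": "servo_tool", "arguments": {"targets": [{"dx":0,"dy":0,"dz":0,"ax":0,"ay":0,"az":0,"hand":-1},{"dx":0,"dy":0,"dz":0,"ax":0,"ay":0,"az":0,"hand":-1},{"dx":0,"dy":0,"dz":0,"ax":0,"ay":0,"az":0,"hand":-1},{"dx":0,"dy":0,"dz":0,"ax":0,"ay":0,"az":0,"hand":-1},{"dx":0,"dy":0,"dz":0,"ax":0,"ay":0,"az":0,"hand":-1},{"dx":0,"dy":0,"dz":0,"ax":0,"ay":0,"az":0,"hand":-1},{"dx":0,"dy":0,"dz":0,"ax":0,"ay":0,"az":0,"hand":-1},{"dx":0,"dy":0,"dz":0,"ax":0,"ay":0,"az":0,"hand":-1}]}}

```text
time_s: 19.88
tcp_pos: [0.4674, -0.3424, 0.1999]
tool_rot: [-0.006, 1.0, -0.0, 0.0]
wrist_force: [-1.4, 0.4, 6.4]
finger_gap: 0.162
grasp_force: 58.4
```

{"name": "servo_tool", "arguments": {"targets": [{"dx":0,"dy":0,"dz":-0.03,"ax":0,"ay":0,"az":0,"hand":-1},{"dx":0,"dy":0,"dz":-0.1,"ax":0,"ay":0,"az":0,"hand":-1},{"dx":0,"dy":0,"dz":-0.2,"ax":0,"ay":0,"az":0,"hand":-1},{"dx":0,"dy":0,"dz":-0.3,"ax":0,"ay":0,"az":0,"hand":-1},{"dx":0,"dy":0,"dz":-0.4,"ax":0,"ay":0,"az":0,"hand":-1},{"dx":0,"dy":0,"dz":-0.47,"ax":0,"ay":0,"az":0,"hand":-1},{"dx":0,"dy":0,"dz":-0.5,"ax":0,"ay":0,"az":0,"hand":-1},{"dx":0,"dy":0,"dz":-0.5,"ax":0,"ay":0,"az":0,"hand":-1}]}}

```text
time_s: 20.55
tcp_pos: [0.4675, -0.3425, 0.3007]
tool_rot: [-0.006, 1.0, -0.001, 0.001]
wrist_force: [-0.7, 0.3, -2.8]
finger_gap: 0.159
grasp_force: 58.6
```

```bash
python3 go.py .6213 -.0949 .145 90.7; python3 - <<'E'
from tmpl import *
s=np.load('top3.npz');c,_=up(s);m=yellow(c);p=blobs(m|((c[...,0]-c[...,2]>30)&(c[...,0]>c[...,1])&(c[...,0]<190)&False),(298,120,392,190))
o,yaw,L,C=frame(onz(s,p[0][:,0],p[0][:,1],.051)[:,:2]);print(o,np.degrees(yaw),L.min(0),L.max(0))
E
```

```text
t 20.55 grasp [ 0.4677 -0.3427  0.1457] phi 90.69 tilt [ 0.0014 -0.0013] F [-0.72  0.28 -2.78] gap 0.159 gf 58.6 j [-0.77  0.4  -0.12  1.04  0.   -0.78]
shift [-0.784  1.228  0.003] turn [-0.003  0.003 -0.   ]
[620.38597683 -36.14173244] -8.000710213686967 [ -46.36907931 -100.45134466] [41.08466518 95.45134466]
```

{"name": "servo_tool", "arguments": {"targets": [{"dx":-0.03,"dy":0.05,"dz":0,"ax":0,"ay":0,"az":0,"hand":-1},{"dx":-0.08,"dy":0.12,"dz":0,"ax":0,"ay":0,"az":0,"hand":-1},{"dx":-0.14,"dy":0.22,"dz":0,"ax":0,"ay":0,"az":0,"hand":-1},{"dx":-0.2,"dy":0.32,"dz":0,"ax":0,"ay":0,"az":0,"hand":-1},{"dx":-0.27,"dy":0.42,"dz":0,"ax":0,"ay":0,"az":0,"hand":-1},{"dx":-0.33,"dy":0.52,"dz":0,"ax":0,"ay":0,"az":0,"hand":-1},{"dx":-0.4,"dy":0.62,"dz":0,"ax":0,"ay":0,"az":0,"hand":-1},{"dx":-0.46,"dy":0.72,"dz":0,"ax":0,"ay":0,"az":0,"hand":-1}]}}

```text
time_s: 21.22
tcp_pos: [0.5581, -0.1954, 0.2982]
tool_rot: [-0.006, 1.0, 0.001, -0.001]
wrist_force: [0.2, -0.0, -1.8]
finger_gap: 0.165
grasp_force: 58.7
```

{"name": "servo_tool", "arguments": {"targets": [{"dx":-0.06,"dy":0.1,"dz":0,"ax":0,"ay":0,"az":0,"hand":-1},{"dx":-0.12,"dy":0.19,"dz":0,"ax":0,"ay":0,"az":0,"hand":-1},{"dx":-0.18,"dy":0.28,"dz":0,"ax":0,"ay":0,"az":0,"hand":-1},{"dx":-0.23,"dy":0.36,"dz":0,"ax":0,"ay":0,"az":0,"hand":-1},{"dx":-0.27,"dy":0.43,"dz":0,"ax":0,"ay":0,"az":0,"hand":-1},{"dx":-0.31,"dy":0.48,"dz":0,"ax":0,"ay":0,"az":0,"hand":-1},{"dx":-0.325,"dy":0.508,"dz":0,"ax":0,"ay":0,"az":0,"hand":-1},{"dx":-0.325,"dy":0.508,"dz":0,"ax":0,"ay":0,"az":0,"hand":-1}]}}

```text
time_s: 21.88
tcp_pos: [0.6217, -0.0937, 0.2987]
tool_rot: [-0.007, 1.0, 0.0, -0.0]
wrist_force: [-0.4, -0.5, -2.6]
finger_gap: 0.163
grasp_force: 58.6
```

{"name": "servo_tool", "arguments": {"targets": [{"dx":0,"dy":0,"dz":0.05,"ax":0,"ay":0,"az":0,"hand":-1},{"dx":0,"dy":0,"dz":0.11,"ax":0,"ay":0,"az":0,"hand":-1},{"dx":0,"dy":0,"dz":0.17,"ax":0,"ay":0,"az":0,"hand":-1},{"dx":0,"dy":0,"dz":0.21,"ax":0,"ay":0,"az":0,"hand":-1},{"dx":0,"dy":0,"dz":0.235,"ax":0,"ay":0,"az":0,"hand":-1},{"dx":0,"dy":0,"dz":0.25,"ax":0,"ay":0,"az":0,"hand":-1},{"dx":0,"dy":0,"dz":0.26,"ax":0,"ay":0,"az":0,"hand":-1},{"dx":0,"dy":0,"dz":0.26,"ax":0,"ay":0,"az":0,"hand":-1}]}}

```text
time_s: 22.55
tcp_pos: [0.6213, -0.095, 0.2474]
tool_rot: [-0.006, 1.0, -0.0, 0.0]
wrist_force: [0.1, -0.2, -2.5]
finger_gap: 0.158
grasp_force: 58.6
```

```bash
python3 go.py .6213 -.0949 .0912 90.7
```

```text
t 22.55 grasp [ 0.6213 -0.095   0.0924] phi 90.68 tilt [ 0. -0.] F [ 0.08 -0.2  -2.55] gap 0.158 gf 58.6 j [-0.28  0.52 -0.08  0.98  0.   -0.29]
shift [0.    0.001 0.006] turn [-0.     0.    -0.001]
```

{"name": "servo_tool", "arguments": {"targets": [{"dx":0,"dy":0,"dz":0.004,"ax":0,"ay":0,"az":0,"hand":-1},{"dx":0,"dy":0,"dz":0.008,"ax":0,"ay":0,"az":0,"hand":-1},{"dx":0,"dy":0,"dz":0.008,"ax":0,"ay":0,"az":0,"hand":-1},{"dx":0,"dy":0,"dz":0.008,"ax":0,"ay":0,"az":0,"hand":0.4},{"dx":0,"dy":0,"dz":0.008,"ax":0,"ay":0,"az":0,"hand":0.4},{"dx":0,"dy":0,"dz":0.008,"ax":0,"ay":0,"az":0,"hand":0.4},{"dx":0,"dy":0,"dz":0.008,"ax":0,"ay":0,"az":0,"hand":0.4},{"dx":0,"dy":0,"dz":0.008,"ax":0,"ay":0,"az":0,"hand":0.4}]}}

```text
time_s: 23.22
tcp_pos: [0.6214, -0.0948, 0.246]
tool_rot: [-0.006, 1.0, -0.0, 0.0]
wrist_force: [-0.4, -0.5, 0.8]
finger_gap: 0.699
grasp_force: 0.0
```

{"name": "servo_tool", "arguments": {"targets": [{"dx":0,"dy":0,"dz":-0.04,"ax":0,"ay":0,"az":0,"hand":0.4},{"dx":0,"dy":0,"dz":-0.14,"ax":0,"ay":0,"az":0,"hand":0.4},{"dx":0,"dy":0,"dz":-0.28,"ax":0,"ay":0,"az":0,"hand":0.4},{"dx":0,"dy":0.03,"dz":-0.42,"ax":0,"ay":0,"az":0,"hand":0.4},{"dx":0,"dy":0.1,"dz":-0.55,"ax":0,"ay":0,"az":0,"hand":0.4},{"dx":0,"dy":0.22,"dz":-0.6,"ax":0,"ay":0,"az":0,"hand":0.4},{"dx":0,"dy":0.36,"dz":-0.6,"ax":0,"ay":0,"az":0,"hand":0.2},{"dx":0.01,"dy":0.5,"dz":-0.6,"ax":0,"ay":0,"az":0,"hand":0}]}}

```text
time_s: 23.88
tcp_pos: [0.6183, 0.0059, 0.3675]
tool_rot: [-0.006, 1.0, -0.0, 0.001]
wrist_force: [1.3, -0.5, -0.6]
finger_gap: 0.5
grasp_force: 0.0
```

{"name": "servo_tool", "arguments": {"targets": [{"dx":0,"dy":0.14,"dz":0,"ax":0,"ay":0,"az":0.03,"hand":0},{"dx":0.01,"dy":0.28,"dz":0,"ax":0,"ay":0,"az":0.06,"hand":0},{"dx":0.01,"dy":0.42,"dz":0,"ax":0,"ay":0,"az":0.1,"hand":0},{"dx":0.02,"dy":0.56,"dz":0,"ax":0,"ay":0,"az":0.14,"hand":0},{"dx":0.02,"dy":0.7,"dz":0,"ax":0,"ay":0,"az":0.18,"hand":0},{"dx":0.03,"dy":0.82,"dz":0,"ax":0,"ay":0,"az":0.22,"hand":0},{"dx":0.03,"dy":0.92,"dz":0,"ax":0,"ay":0,"az":0.25,"hand":0},{"dx":0.03,"dy":1,"dz":0,"ax":0,"ay":0,"az":0.25,"hand":0}]}}

```text
time_s: 24.55
tcp_pos: [0.6094, 0.2067, 0.3666]
tool_rot: [0.059, 0.998, 0.0, 0.0]
wrist_force: [0.5, 0.7, -0.3]
finger_gap: 0.5
grasp_force: 0.0
```

```bash
python3 go.py .606 .298 .21 83.2 .606 .298 .12 83.2; python3 - <<'E'
from tmpl import *
s=snap('top','t4');t=snap('side');np.savez('top4.npz',**s);np.savez('side4.npz',**t);Q=cloud(t)
k=(Q[...,2]>.085)&(Q[...,2]<.135)&(Q[...,0]>.5)&(Q[...,0]<.7)&(Q[...,1]>.25)&(Q[...,1]<.34);print('handle',k.sum(),Q[k].mean(0),Q[k].min(0),Q[k].max(0))
cv2.imwrite('pics/w4.png',np.hstack([cv2.resize(s['color'][110:200,280:400],(400,300),interpolation=2),cv2.resize(t['color'][100:175,290:390],(400,300),interpolation=2)])[:,:,::-1])
E
```

```text
t 24.55 grasp [0.6095 0.2067 0.2116] phi 83.2 tilt [0.0005 0.0002] F [ 0.51  0.65 -0.26] gap 0.5 gf 0.0 j [0.2  0.48 0.19 1.28 0.   0.32]
shift [0.071 0.451 0.008] turn [0.    0.001 0.   ]
shift [0.071 0.451 0.458] turn [0.    0.001 0.   ]
handle 73 [0.60188501 0.29646338 0.11036323] [0.59455951 0.28790202 0.08518641] [0.61005927 0.30589551 0.1342536 ]
```

View pics/w4.png

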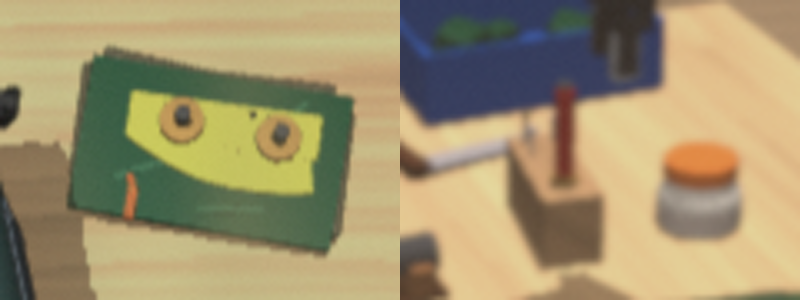

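Both weights stand on the template, scriber upright in the block. Going for the scriber.

{"name": "servo_tool", "arguments": {"targets": [{"dx":0.01,"dy":0.06,"dz":0,"ax":0,"ay":0,"az":0,"hand":0},{"dx":0.03,"dy":0.16,"dz":0,"ax":0,"ay":0,"az":0,"hand":0},{"dx":0.05,"dy":0.27,"dz":0,"ax":0,"ay":0,"az":0,"hand":0},{"dx":0.06,"dy":0.37,"dz":0,"ax":0,"ay":0,"az":0,"hand":0},{"dx":0.07,"dy":0.43,"dz":0,"ax":0,"ay":0,"az":0,"hand":0},{"dx":0.07,"dy":0.453,"dz":0,"ax":0,"ay":0,"az":0,"hand":0},{"dx":0.07,"dy":0.453,"dz":0,"ax":0,"ay":0,"az":0,"hand":0},{"dx":0.07,"dy":0.453,"dz":0,"ax":0,"ay":0,"az":0,"hand":0}]}}

```text
time_s: 25.32
tcp_pos: [0.6068, 0.296, 0.3658]
tool_rot: [0.06, 0.998, -0.0, -0.0]
wrist_force: [0.0, -0.2, -0.4]
finger_gap: 0.498
grasp_force: 0.0
```

```bash
python3 go.py .606 .2985 .12 83.2; python3 - <<'E'
from tmpl import *
t=snap('side');s=snap('top')
cv2.imwrite('pics/sc5.png',np.hstack([cv2.resize(s['color'][115:185,200:290],(400,311),interpolation=2),cv2.resize(t['color'][90:168,290:390],(400,311),interpolation=2)])[:,:,::-1])
s=np.load('top4.npz');c,_=up(s);m=yellow(c)|((c[...,0]-c[...,2]>30)&(c[...,0]>c[...,1]+5))
m=cv2.morphologyEx(m.astype(np.uint8),cv2.MORPH_OPEN,np.ones((5,5)))
p=blobs(yellow(c),(312,130,392,190));q=cv2.convexHull((p[0]*64).astype(np.int32))[:,0]/64.
print(len(p),len(p[0]))
o,yaw,L,C=frame(onz(s,p[0][:,0],p[0][:,1],.051)[:,:2]);print(o,np.degrees(yaw),L.min(0),L.max(0))
for y in range(-100,100,10):
    w=L[np.abs(L[:,1]-y)<2];print(y,w[:,0].min().round(1),w[:,0].max().round(1),end='; ')
np.savez('frame.npz',o=o,yaw=yaw,L=L,C=C)
# side view too
t=np.load('side4.npz');c,_=up(t);p=blobs(yellow(c),(330,160,430,250))
o,yaw,L,C=frame(onz(t,p[0][:,0],p[0][:,1],.051)[:,:2]);print('\nside',o,np.degrees(yaw),L.min(0),L.max(0))
for y in range(-100,100,10):
    w=L[np.abs(L[:,1]-y)<2];print(y,w[:,0].min().round(1),w[:,0].max().round(1),end='; ')
E
```

```text
t 25.32 grasp [0.6068 0.2959 0.2108] phi 83.17 tilt [-0.     -0.0003] F [ 0.04 -0.18 -0.39] gap 0.498 gf 0.0 j [ 0.33  0.54  0.29  1.32 -0.    0.45]
shift [0.005 0.012 0.454] turn [-0.001 -0.    -0.001]
3 709
[620.33165357 -36.22411403] -7.998898505476699 [ -46.32784264 -100.54043347] [41.05733365 95.54043347]
-100 -38.6 38.8; -90 -42.6 40.4; -80 -43.9 40.0; -70 -45.2 40.1; -60 -45.6 40.7; -50 -46.2 40.0; -40 -46.3 40.5; -30 -45.8 40.2; -20 -45.9 40.7; -10 -44.4 40.7; 0 -44.0 39.7; 10 -42.1 40.6; 20 -39.9 40.6; 30 -36.9 40.6; 40 -33.8 -7.1; 50 -29.3 39.6; 60 -24.6 40.8; 70 -19.9 40.7; 80 -15.1 41.1; 90 -9.5 40.8; 
side [619.63271127 -35.58094394] -7.851826988118328 [ -49.66912798 -105.86060848] [ 41.31237944 100.86060848]
-100 -44.1 38.8; -90 -45.9 41.0; -80 -47.8 41.2; -70 -49.0 41.1; -60 -49.2 41.3; -50 -49.4 41.2; -40 -49.6 -48.2; -30 -49.7 -48.1; -20 -49.3 -47.3; -10 -48.3 -46.5; 0 -46.8 -45.1; 10 -45.0 -42.9; 20 -42.9 -40.4; 30 -39.4 -37.3; 40 -36.2 -33.4; 50 -32.3 -28.8; 60 -27.6 -24.1; 70 -22.9 -20.1; 80 -17.5 -14.6; 90 -12.0 -8.3;
```

View pics/sc5.png

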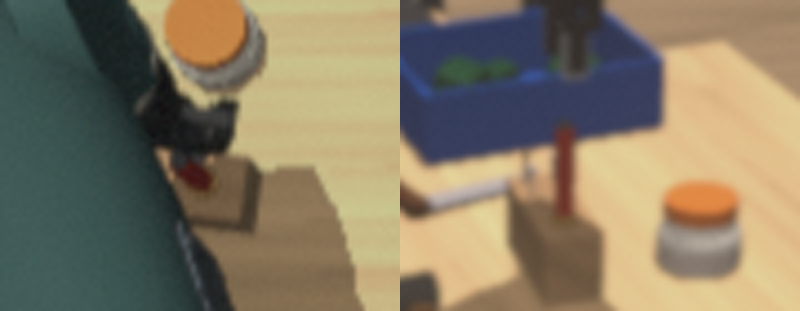

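Gripper is above the scriber. Descend and grip.

{"name": "servo_tool", "arguments": {"targets": [{"dx":0,"dy":0.004,"dz":0.04,"ax":0,"ay":0,"az":0,"hand":0},{"dx":0,"dy":0.007,"dz":0.11,"ax":0,"ay":0,"az":0,"hand":0},{"dx":0,"dy":0.007,"dz":0.19,"ax":0,"ay":0,"az":0,"hand":0},{"dx":0,"dy":0.007,"dz":0.27,"ax":0,"ay":0,"az":0,"hand":0},{"dx":0,"dy":0.007,"dz":0.35,"ax":0,"ay":0,"az":0,"hand":0},{"dx":0,"dy":0.007,"dz":0.41,"ax":0,"ay":0,"az":0,"hand":0},{"dx":0,"dy":0.007,"dz":0.45,"ax":0,"ay":0,"az":0,"hand":0},{"dx":0,"dy":0.007,"dz":0.45,"ax":0,"ay":0,"az":0,"hand":0}]}}

```text
time_s: 26.08
tcp_pos: [0.6064, 0.2975, 0.274]
tool_rot: [0.06, 0.998, -0.001, -0.001]
wrist_force: [-0.5, 0.1, 0.3]
finger_gap: 0.501
grasp_force: 0.0
```

{"name": "servo_tool", "arguments": {"targets": [{"dx":0,"dy":0,"dz":0,"ax":0,"ay":0,"az":0,"hand":-1},{"dx":0,"dy":0,"dz":0,"ax":0,"ay":0,"az":0,"hand":-1},{"dx":0,"dy":0,"dz":0,"ax":0,"ay":0,"az":0,"hand":-1},{"dx":0,"dy":0,"dz":0,"ax":0,"ay":0,"az":0,"hand":-1},{"dx":0,"dy":0,"dz":0,"ax":0,"ay":0,"az":0,"hand":-1},{"dx":0,"dy":0,"dz":0,"ax":0,"ay":0,"az":0,"hand":-1},{"dx":0,"dy":0,"dz":0,"ax":0,"ay":0,"az":0,"hand":-1},{"dx":0,"dy":0,"dz":0,"ax":0,"ay":0,"az":0,"hand":-1}], "grip_force": 50}}

```text
time_s: 26.75
tcp_pos: [0.607, 0.2981, 0.2768]
tool_rot: [0.059, 0.998, 0.0, 0.001]
wrist_force: [0.2, -1.1, 6.1]
finger_gap: 0.167
grasp_force: 49.5
```

```bash
python3 go.py; python3 - <<'E'
from wt import *
s=np.load('top4.npz');print(weights(s,(312,130,392,190),.065,12))
E
```

```text
t 26.75 grasp [0.6072 0.2982 0.1218] phi 83.19 tilt [0.0016 0.0003] F [ 0.23 -1.1   6.11] gap 0.167 gf 49.5 j [ 0.34  0.58  0.12  1.11 -0.    0.46]
[(array([ 0.5732, -0.0943]), (265.9642333984375, 201.3058319091797)), (array([ 0.6247, -0.0964]), (18.58315658569336, 25.757801055908203)), (array([0.6437, 0.0011]), (25.284025192260742, 19.224651336669922))]
```

{"name": "servo_tool", "arguments": {"targets": [{"dx":0,"dy":0,"dz":-0.03,"ax":0,"ay":0,"az":0,"hand":-1},{"dx":0,"dy":0,"dz":-0.08,"ax":0,"ay":0,"az":0,"hand":-1},{"dx":0,"dy":0,"dz":-0.15,"ax":0,"ay":0,"az":0,"hand":-1},{"dx":0,"dy":0,"dz":-0.23,"ax":0,"ay":0,"az":0,"hand":-1},{"dx":0,"dy":0,"dz":-0.31,"ax":0,"ay":0,"az":0,"hand":-1},{"dx":0,"dy":0,"dz":-0.39,"ax":0,"ay":0,"az":0,"hand":-1},{"dx":0,"dy":0,"dz":-0.46,"ax":0,"ay":0,"az":0,"hand":-1},{"dx":0,"dy":0,"dz":-0.5,"ax":0,"ay":0,"az":0,"hand":-1}]}}

```text
time_s: 27.42
tcp_pos: [0.6067, 0.2981, 0.3784]
tool_rot: [0.059, 0.998, 0.0, 0.001]
wrist_force: [-0.0, -0.1, -1.2]
finger_gap: 0.168
grasp_force: 48.7
```

{"name": "servo_tool", "arguments": {"targets": [{"dx":0,"dy":-0.04,"dz":0,"ax":0,"ay":0,"az":0,"hand":-1},{"dx":0,"dy":-0.1,"dz":0,"ax":0,"ay":0,"az":0,"hand":-1},{"dx":0,"dy":-0.18,"dz":0,"ax":0,"ay":0,"az":0,"hand":-1},{"dx":0,"dy":-0.28,"dz":0,"ax":0,"ay":0,"az":0,"hand":-1},{"dx":0,"dy":-0.38,"dz":0,"ax":0,"ay":0,"az":0,"hand":-1},{"dx":0,"dy":-0.48,"dz":0,"ax":0,"ay":0,"az":0,"hand":-1},{"dx":0,"dy":-0.58,"dz":0,"ax":0,"ay":0,"az":0,"hand":-1},{"dx":0,"dy":-0.68,"dz":0,"ax":0,"ay":0,"az":0,"hand":-1}]}}

```text
time_s: 28.08
tcp_pos: [0.5898, 0.161, 0.3749]
tool_rot: [0.06, 0.998, -0.0, -0.001]
wrist_force: [0.1, 0.8, -1.1]
finger_gap: 0.172
grasp_force: 48.8
```

{"name": "servo_tool", "arguments": {"targets": [{"dx":0,"dy":-0.1,"dz":0,"ax":0,"ay":0,"az":0,"hand":-1},{"dx":0,"dy":-0.2,"dz":0,"ax":0,"ay":0,"az":0,"hand":-1},{"dx":0,"dy":-0.3,"dz":0,"ax":0,"ay":0,"az":0,"hand":-1},{"dx":0,"dy":-0.4,"dz":0,"ax":0,"ay":0,"az":0,"hand":-1},{"dx":0,"dy":-0.5,"dz":0,"ax":0,"ay":0,"az":0,"hand":-1},{"dx":0,"dy":-0.6,"dz":0,"ax":0,"ay":0,"az":0,"hand":-1},{"dx":0,"dy":-0.7,"dz":0,"ax":0,"ay":0,"az":0,"hand":-1},{"dx":0,"dy":-0.8,"dz":0,"ax":0,"ay":0,"az":0,"hand":-1}]}}

```text
time_s: 28.75
tcp_pos: [0.5706, 0.0024, 0.3749]
tool_rot: [0.06, 0.998, -0.0, -0.001]
wrist_force: [0.9, 0.6, -0.7]
finger_gap: 0.169
grasp_force: 48.8
```

{"name": "servo_tool", "arguments": {"targets": [{"dx":0,"dy":-0.1,"dz":0,"ax":0,"ay":0,"az":0,"hand":-1},{"dx":0,"dy":-0.2,"dz":0,"ax":0,"ay":0,"az":0,"hand":-1},{"dx":0,"dy":-0.3,"dz":0,"ax":0,"ay":0,"az":0,"hand":-1},{"dx":0,"dy":-0.4,"dz":0,"ax":0,"ay":0,"az":0,"hand":-1},{"dx":0,"dy":-0.5,"dz":0,"ax":0,"ay":0,"az":0,"hand":-1},{"dx":0,"dy":-0.58,"dz":0,"ax":0,"ay":0,"az":0,"hand":-1},{"dx":0,"dy":-0.64,"dz":0,"ax":0,"ay":0,"az":0,"hand":-1},{"dx":0,"dy":-0.66,"dz":0,"ax":0,"ay":0,"az":0,"hand":-1}]}}

```text
time_s: 29.42
tcp_pos: [0.5552, -0.1288, 0.3752]
tool_rot: [0.06, 0.998, 0.0, -0.001]
wrist_force: [0.2, 0.3, -0.9]
finger_gap: 0.171
grasp_force: 48.8
```

```bash
cat > curve.py <<'E'
from tmpl import *
d=np.load('tc.npy');o,yaw,L,C=frame(d)
f=L[(L[:,0]<-2)&(L[:,1]>-97)&(L[:,1]<92)]
# keep front edge only: lowest x per y
ys=np.arange(-95,92,2.5);xs=np.array([f[np.abs(f[:,1]-y)<2][:,0].min() for y in ys])
ys=np.r_[-100,ys,95];xs=np.r_[-40,xs,-5];w=np.ones(len(ys));w[[0,-1]]=4
pf=np.polyfit(ys,xs,5,w=w);res=(np.polyval(pf,ys)-xs)
yaw=np.radians(-8.1);C=np.array([[np.cos(yaw),-np.sin(yaw)],[np.sin(yaw),np.cos(yaw)]]);o=np.array([619.9,-36.2])
def line(off=3,y0=-101,y1=96,n=400):
    y=np.linspace(y0,y1,n);x=np.polyval(pf,y);g=np.polyval(np.polyder(pf),y);N=np.c_[-np.ones(n),g]/np.sqrt(1+g**2)[:,None]
    return o+(np.c_[x,y]+off*N)@C.T   # mm, world
E
python3 go.py .5631 -.1301 .222 83.2;python3 - <<'E'
from curve import *
print(res.round(1),np.polyval(pf,[-100,-45,0,50,95]));P=line();print(P[0],P[-1],np.linalg.norm(np.diff(P,axis=0),axis=1).sum())
E
```

```text
t 29.42 grasp [ 0.555  -0.1287  0.2202] phi 83.09 tilt [-0.0012  0.0001] F [ 0.24  0.34 -0.88] gap 0.171 gf 48.8 j [-0.37  0.35  0.    1.22 -0.   -0.25]
shift [-0.04  -0.002 -0.009] turn [-0.    -0.002 -0.004]
[ 0.1 -1.3 -1.2 -0.2 -0.2 -0.1 -0.   0.1  0.2  0.3  0.4  0.5  0.5  0.3
  0.1  0.  -0.4 -0.2  0.   0.1  0.  -0.1  0.2  0.1 -0.2  0.  -0.5 -0.8
 -0.4 -0.   0.1  0.1  0.5  0.7  0.3 -0.7 -0.6 -0.2 -0.1  0.2 -0.  -0.1
  0.   0.5  0.5 -0.1  0.  -0.   0.   0.1  0.3 -0.2 -0.   0.3 -0.2  0.
  0.5  0.1 -0.2  0.2 -0.1 -0.3 -0.5  0.  -0.2 -0.3 -0.5 -0.5  0.1  0.1
  0.1  0.1  0.9  0.2  0.3  0.3 -0.1] [-39.89430403 -44.55620086 -42.40012386 -28.55407609  -5.05252254]
[ 563.29016823 -130.51650094] [626.71077693  61.3753308 ] 207.33505736169445
```

{"name": "servo_tool", "arguments": {"targets": [{"dx":0,"dy":0,"dz":0.03,"ax":0,"ay":0,"az":0,"hand":-1},{"dx":0,"dy":0,"dz":0.08,"ax":0,"ay":0,"az":0,"hand":-1},{"dx":0,"dy":0,"dz":0.13,"ax":0,"ay":0,"az":0,"hand":-1},{"dx":0,"dy":0,"dz":0.18,"ax":0,"ay":0,"az":0,"hand":-1},{"dx":0,"dy":0,"dz":0.22,"ax":0,"ay":0,"az":0,"hand":-1},{"dx":0,"dy":0,"dz":0.25,"ax":0,"ay":0,"az":0,"hand":-1},{"dx":0,"dy":0,"dz":0.265,"ax":0,"ay":0,"az":0,"hand":-1},{"dx":0,"dy":0,"dz":0.265,"ax":0,"ay":0,"az":0,"hand":-1}]}}

```text
time_s: 30.08
tcp_pos: [0.5559, -0.1266, 0.3223]
tool_rot: [0.059, 0.998, 0.0, -0.0]
wrist_force: [0.9, 0.2, -0.5]
finger_gap: 0.161
grasp_force: 48.8
```

```bash
python3 go.py .5633 -.1305 .16 83.2;python3 - <<'E'
from curve import *
t=snap('side');np.savez('side6.npz',**t);Q=cloud(t)
cv2.imwrite('pics/tip6.png',cv2.resize(t['color'][165:245,345:425],(800,800),interpolation=2)[:600][:,:,::-1])
for z in np.arange(.06,.17,.01):
    k=(np.abs(Q[...,2]-z)<.005)&(np.abs(Q[...,0]-.555)<.03)&(np.abs(Q[...,1]+.129)<.03)
    if k.sum():print(z.round(3),k.sum(),Q[k].mean(0).round(4),Q[k].min(0).round(4),Q[k].max(0).round(4),t['color'][k].mean(0).round())
print('tip expected px',proj(t,np.array([.555,-.1287,.055])),proj(t,np.array([.5633,-.1305,.046])))
E
```

```text
t 30.08 grasp [ 0.5558 -0.1266  0.1673] phi 83.21 tilt [-0.0008  0.0003] F [ 0.85  0.16 -0.5 ] gap 0.161 gf 48.8 j [-0.37  0.38 -0.11  1.09  0.   -0.25]
shift [-0.039 -0.015  0.036] turn [ 0.    -0.002  0.   ]
0.06 4 [ 0.5531 -0.1246  0.0611] [ 0.5516 -0.1259  0.0551] [ 0.5549 -0.1217  0.0646] [98. 95. 76.]
0.07 9 [ 0.5533 -0.1254  0.0706] [ 0.5492 -0.1295  0.0664] [ 0.558 -0.122  0.074] [133. 121.  89.]
0.08 12 [ 0.5532 -0.1262  0.081 ] [ 0.5499 -0.1286  0.0765] [ 0.5564 -0.1236  0.0845] [154. 137.  96.]
0.09 8 [ 0.5525 -0.1257  0.0909] [ 0.5495 -0.1275  0.0868] [ 0.5549 -0.123   0.0942] [162. 144.  97.]
0.1 8 [ 0.5537 -0.1272  0.0997] [ 0.5492 -0.129   0.096 ] [ 0.5643 -0.1235  0.105 ] [155. 134.  85.]
0.11 38 [ 0.5506 -0.1291  0.111 ] [ 0.5414 -0.1383  0.106 ] [ 0.5664 -0.1162  0.1147] [150. 119.  64.]
0.12 24 [ 0.5517 -0.1304  0.1203] [ 0.5457 -0.1343  0.1159] [ 0.5594 -0.1228  0.1248] [127.  75.  48.]
0.13 23 [ 0.5512 -0.1296  0.1298] [ 0.5443 -0.1356  0.1254] [ 0.5604 -0.1227  0.1335] [137.  87.  50.]
0.14 27 [ 0.5505 -0.1289  0.1398] [ 0.5457 -0.1349  0.1354] [ 0.5581 -0.1176  0.1445] [133.  90.  58.]
0.15 19 [ 0.5495 -0.1304  0.1512] [ 0.5421 -0.1401  0.1462] [ 0.5607 -0.114   0.1545] [126. 106.  72.]
0.16 42 [ 0.5481 -0.1328  0.1602] [ 0.541  -0.1478  0.1551] [ 0.5628 -0.1086  0.1649] [99. 86. 65.]
0.17 44 [ 0.549  -0.1342  0.1698] [ 0.5411 -0.1479  0.1651] [ 0.5641 -0.1112  0.1748] [80. 72. 61.]
tip expected px (np.float64(376.52256779176815), np.float64(220.44096360852234)) (np.float64(379.5990482928921), np.float64(223.04946365562546))
```

View pics/tip6.png

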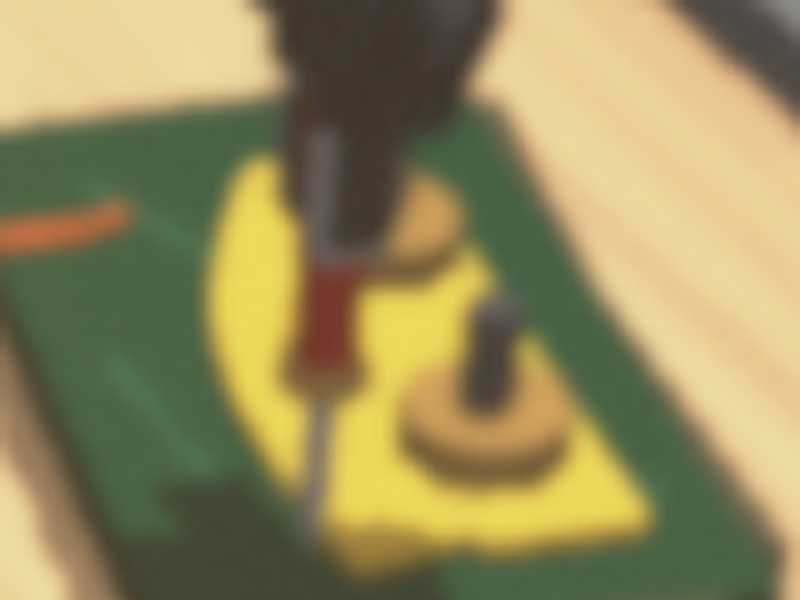

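The scriber's shank runs from about (377,205) to (376,219) in the full picture, over the template's broad end. Its tip is just outside the curved edge. I'll check for tilt.

```bash
python3 - <<'E'
from curve import *
t=np.load('side6.npz');c=t['color'].astype(float)
sat=c[...,0]-c[...,2]
pts=[]
for v in range(206,220):
    row=sat[v,368:388];bg=np.median(row[np.r_[0:3,14:18]]) if v<215 else None
    i=np.argmin(cv2.GaussianBlur(row[None],(3,1),0)[0][3:14])+3
    w=np.clip(row[[i-3,i+3]].mean()-row[i-2:i+3],0,None);u=368+(w*np.arange(i-2,i+3)).sum()/w.sum()
    pts.append((u,v));print(v,round(u,2),row[i-3:i+4].round())
pts=np.array(pts)
g=np.array([.5558,-.1266])
for z in(.1,.08,.06,.055):print(z,np.round(proj(t,np.array([*g,z])),2))
E
```

```text
206 376.64 [134.  99.  53.  48.  89. 129. 140.]
207 376.58 [134.  97.  49.  48.  94. 132. 143.]
208 376.37 [142. 131.  92.  45.  52. 102. 134.]
209 376.26 [141. 128.  85.  42.  55. 107. 136.]
210 376.19 [137. 125.  82.  43.  59. 111. 137.]
211 376.07 [129. 117.  77.  43.  62. 115. 138.]
212 369.7 [  9.   9.  15.  39.  78. 105. 100.]
213 369.92 [13. 13. 11. 20. 48. 74. 76.]
214 370.25 [14. 15. 13. 13. 25. 44. 49.]
215 370.61 [15. 15. 12. 11. 13. 22. 27.]
216 372.22 [16. 16. 12. 13. 12. 14. 18.]
217 373.02 [15. 14. 13. 12. 10. 15. 37.]
218 372.98 [16. 15. 15. 13. 12. 17. 33.]
219 372.97 [16. 15. 15. 15. 14. 16. 27.]
0.1 [377.42 204.96]
0.08 [376.98 211.69]
0.06 [376.54 218.3 ]
0.055 [376.43 219.93]
```

{"name": "servo_tool", "arguments": {"targets": [{"dx":-0.01,"dy":-0.008,"dz":0,"ax":0,"ay":0,"az":0,"hand":-1},{"dx":-0.022,"dy":-0.018,"dz":0,"ax":0,"ay":0,"az":0,"hand":-1},{"dx":-0.034,"dy":-0.028,"dz":0.005,"ax":0,"ay":0,"az":0,"hand":-1},{"dx":-0.045,"dy":-0.035,"dz":0.012,"ax":0,"ay":0,"az":0,"hand":-1},{"dx":-0.045,"dy":-0.035,"dz":0.02,"ax":0,"ay":0,"az":0,"hand":-1},{"dx":-0.045,"dy":-0.035,"dz":0.025,"ax":0,"ay":0,"az":0,"hand":-1},{"dx":-0.045,"dy":-0.035,"dz":0.03,"ax":0,"ay":0,"az":0,"hand":-1},{"dx":-0.045,"dy":-0.035,"dz":0.03,"ax":0,"ay":0,"az":0,"hand":-1}]}}

```text
time_s: 30.8
tcp_pos: [0.564, -0.1349, 0.3166]
tool_rot: [0.059, 0.998, 0.0, -0.0]
wrist_force: [-0.3, -0.2, -0.7]
finger_gap: 0.168
grasp_force: 48.8
```

```bash
python3 go.py .5643 -.135 .158 83.2;python3 - <<'E'
from curve import *
t=snap('side');np.savez('side7.npz',**t);Q=cloud(t)
cv2.imwrite('pics/tip7.png',cv2.resize(t['color'][195:240,350:410],(800,600),interpolation=2)[:,:,::-1])
for z in np.arange(.05,.105,.01):
    k=(np.abs(Q[...,2]-z)<.005)&(np.abs(Q[...,0]-.562)<.014)&(np.abs(Q[...,1]+.132)<.014)
    if k.sum():print(z.round(3),k.sum(),Q[k].mean(0).round(4))
for p in line(off=0,y0=-100,y1=-60,n=3):print('edge px',np.round(proj(t,np.array([*p/1000,.046])),1),np.round(proj(t,np.array([*p/1000,.051])),1))
E
```

```text
t 30.8 grasp [ 0.5639 -0.1349  0.1616] phi 83.2 tilt [-0.0004  0.0002] F [-0.34 -0.19 -0.69] gap 0.168 gf 48.8 j [-0.38  0.4  -0.09  1.08  0.   -0.26]
shift [-0.002 -0.     0.018] turn [ 0.    -0.001 -0.   ]
0.05 62 [ 0.5621 -0.1326  0.0477]
0.06 7 [ 0.5608 -0.134   0.0618]
0.07 7 [ 0.5612 -0.1339  0.0698]
0.08 10 [ 0.5605 -0.1345  0.0792]
0.09 14 [ 0.5607 -0.1341  0.0899]
0.1 14 [ 0.5591 -0.1384  0.1023]
edge px [380.5 222.6] [380.6 221. ]
edge px [377.1 218.3] [377.2 216.7]
edge px [374.  214.2] [374.1 212.6]
```

View pics/tip7.png

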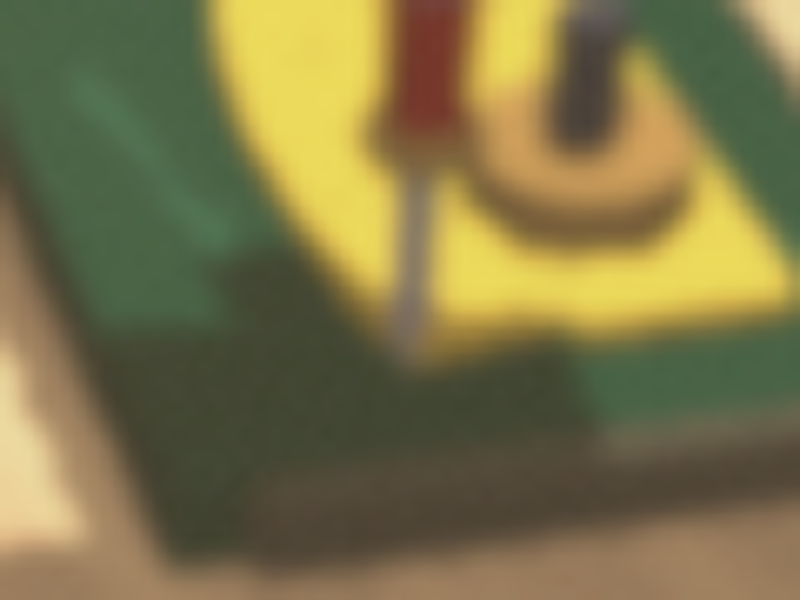

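The tip in the image is at about (380,222), right at the computed start point outside the template's broad-end corner (380.4,222.5), and the shank is upright. Now touching down slowly.

{"name": "servo_tool", "arguments": {"targets": [{"dx":0,"dy":0,"dz":0.003,"ax":0,"ay":0,"az":0,"hand":-1},{"dx":0,"dy":0,"dz":0.006,"ax":0,"ay":0,"az":0,"hand":-1},{"dx":0,"dy":0,"dz":0.006,"ax":0,"ay":0,"az":0,"hand":-1},{"dx":0,"dy":0,"dz":0.006,"ax":0,"ay":0,"az":0,"hand":-1},{"dx":0,"dy":0,"dz":0.006,"ax":0,"ay":0,"az":0,"hand":-1},{"dx":0,"dy":0,"dz":0.006,"ax":0,"ay":0,"az":0,"hand":-1},{"dx":0,"dy":0,"dz":0.006,"ax":0,"ay":0,"az":0,"hand":-1},{"dx":0,"dy":0,"dz":0.006,"ax":0,"ay":0,"az":0,"hand":-1}]}}

```text
time_s: 31.52
tcp_pos: [0.5641, -0.1349, 0.3157]
tool_rot: [0.059, 0.998, -0.0, 0.0]
wrist_force: [0.4, -0.0, -0.8]
finger_gap: 0.169
grasp_force: 48.8
```

{"name": "servo_tool", "arguments": {"targets": [{"dx":0,"dy":0,"dz":0.002,"ax":0,"ay":0,"az":0,"hand":-1},{"dx":0,"dy":0,"dz":0.004,"ax":0,"ay":0,"az":0,"hand":-1},{"dx":0,"dy":0,"dz":0.004,"ax":0,"ay":0,"az":0,"hand":-1},{"dx":0,"dy":0,"dz":0.004,"ax":0,"ay":0,"az":0,"hand":-1},{"dx":0,"dy":0,"dz":0.004,"ax":0,"ay":0,"az":0,"hand":-1},{"dx":0,"dy":0,"dz":0.004,"ax":0,"ay":0,"az":0,"hand":-1},{"dx":0,"dy":0,"dz":0.004,"ax":0,"ay":0,"az":0,"hand":-1},{"dx":0,"dy":0,"dz":0.004,"ax":0,"ay":0,"az":0,"hand":-1}]}}

```text
time_s: 32.18
tcp_pos: [0.5641, -0.1349, 0.3149]
tool_rot: [0.059, 0.998, -0.0, 0.0]
wrist_force: [-0.4, -0.8, -0.0]
finger_gap: 0.17
grasp_force: 48.8
```

```bash
python3 go.py
```

```text
t 32.18 grasp [ 0.5641 -0.1349  0.1599] phi 83.19 tilt [ 0. -0.] F [-0.42 -0.84 -0.04] gap 0.17 gf 48.8 j [-0.38  0.4  -0.1   1.08  0.   -0.26]
```

Grasp point at 0.1599; continue down in 0.4–0.6 mm steps.

{"name": "servo_tool", "arguments": {"targets": [{"dx":0,"dy":0,"dz":0.003,"ax":0,"ay":0,"az":0,"hand":-1},{"dx":0,"dy":0,"dz":0.003,"ax":0,"ay":0,"az":0,"hand":-1},{"dx":0,"dy":0,"dz":0.003,"ax":0,"ay":0,"az":0,"hand":-1},{"dx":0,"dy":0,"dz":0.003,"ax":0,"ay":0,"az":0,"hand":-1},{"dx":0,"dy":0,"dz":0.003,"ax":0,"ay":0,"az":0,"hand":-1},{"dx":0,"dy":0,"dz":0.003,"ax":0,"ay":0,"az":0,"hand":-1},{"dx":0,"dy":0,"dz":0.003,"ax":0,"ay":0,"az":0,"hand":-1},{"dx":0,"dy":0,"dz":0.003,"ax":0,"ay":0,"az":0,"hand":-1}]}}

```text
time_s: 32.85
tcp_pos: [0.5641, -0.135, 0.3143]
tool_rot: [0.059, 0.998, 0.0, -0.0]
wrist_force: [-0.0, 0.5, -0.8]
finger_gap: 0.166
grasp_force: 48.8
```

{"name": "servo_tool", "arguments": {"targets": [{"dx":0,"dy":0,"dz":0.002,"ax":0,"ay":0,"az":0,"hand":-1},{"dx":0,"dy":0,"dz":0.002,"ax":0,"ay":0,"az":0,"hand":-1},{"dx":0,"dy":0,"dz":0.002,"ax":0,"ay":0,"az":0,"hand":-1},{"dx":0,"dy":0,"dz":0.002,"ax":0,"ay":0,"az":0,"hand":-1},{"dx":0,"dy":0,"dz":0.002,"ax":0,"ay":0,"az":0,"hand":-1},{"dx":0,"dy":0,"dz":0.002,"ax":0,"ay":0,"az":0,"hand":-1},{"dx":0,"dy":0,"dz":0.002,"ax":0,"ay":0,"az":0,"hand":-1},{"dx":0,"dy":0,"dz":0.002,"ax":0,"ay":0,"az":0,"hand":-1}]}}

```text
time_s: 33.52
tcp_pos: [0.5641, -0.135, 0.3139]
tool_rot: [0.059, 0.998, 0.0, -0.0]
wrist_force: [0.3, -0.2, -0.6]
finger_gap: 0.169
grasp_force: 48.8
```

{"name": "servo_tool", "arguments": {"targets": [{"dx":0,"dy":0,"dz":0.002,"ax":0,"ay":0,"az":0,"hand":-1},{"dx":0,"dy":0,"dz":0.002,"ax":0,"ay":0,"az":0,"hand":-1},{"dx":0,"dy":0,"dz":0.002,"ax":0,"ay":0,"az":0,"hand":-1},{"dx":0,"dy":0,"dz":0.002,"ax":0,"ay":0,"az":0,"hand":-1},{"dx":0,"dy":0,"dz":0.002,"ax":0,"ay":0,"az":0,"hand":-1},{"dx":0,"dy":0,"dz":0.002,"ax":0,"ay":0,"az":0,"hand":-1},{"dx":0,"dy":0,"dz":0.002,"ax":0,"ay":0,"az":0,"hand":-1},{"dx":0,"dy":0,"dz":0.002,"ax":0,"ay":0,"az":0,"hand":-1}]}}

```text
time_s: 34.18
tcp_pos: [0.5641, -0.135, 0.3135]
tool_rot: [0.059, 0.998, 0.0, -0.0]
wrist_force: [0.1, 0.1, -0.3]
finger_gap: 0.166
grasp_force: 48.8
```

```bash
python3 go.py
```

```text
t 34.18 grasp [ 0.5641 -0.135   0.1585] phi 83.19 tilt [-0.  0.] F [ 0.07  0.11 -0.28] gap 0.166 gf 48.8 j [-0.38  0.4  -0.1   1.08 -0.   -0.26]
```

{"name": "servo_tool", "arguments": {"targets": [{"dx":0,"dy":0,"dz":0.002,"ax":0,"ay":0,"az":0,"hand":-1},{"dx":0,"dy":0,"dz":0.002,"ax":0,"ay":0,"az":0,"hand":-1},{"dx":0,"dy":0,"dz":0.002,"ax":0,"ay":0,"az":0,"hand":-1},{"dx":0,"dy":0,"dz":0.002,"ax":0,"ay":0,"az":0,"hand":-1},{"dx":0,"dy":0,"dz":0.002,"ax":0,"ay":0,"az":0,"hand":-1},{"dx":0,"dy":0,"dz":0.002,"ax":0,"ay":0,"az":0,"hand":-1},{"dx":0,"dy":0,"dz":0.002,"ax":0,"ay":0,"az":0,"hand":-1},{"dx":0,"dy":0,"dz":0.002,"ax":0,"ay":0,"az":0,"hand":-1}]}}

```text
time_s: 34.85
tcp_pos: [0.5641, -0.135, 0.3131]
tool_rot: [0.059, 0.998, -0.0, 0.0]
wrist_force: [0.3, -0.7, -1.3]
finger_gap: 0.169
grasp_force: 48.8
```

{"name": "servo_tool", "arguments": {"targets": [{"dx":0,"dy":0,"dz":0.002,"ax":0,"ay":0,"az":0,"hand":-1},{"dx":0,"dy":0,"dz":0.002,"ax":0,"ay":0,"az":0,"hand":-1},{"dx":0,"dy":0,"dz":0.002,"ax":0,"ay":0,"az":0,"hand":-1},{"dx":0,"dy":0,"dz":0.002,"ax":0,"ay":0,"az":0,"hand":-1},{"dx":0,"dy":0,"dz":0.002,"ax":0,"ay":0,"az":0,"hand":-1},{"dx":0,"dy":0,"dz":0.002,"ax":0,"ay":0,"az":0,"hand":-1},{"dx":0,"dy":0,"dz":0.002,"ax":0,"ay":0,"az":0,"hand":-1},{"dx":0,"dy":0,"dz":0.002,"ax":0,"ay":0,"az":0,"hand":-1}]}}

```text
time_s: 35.52
tcp_pos: [0.5641, -0.1349, 0.3127]
tool_rot: [0.059, 0.998, 0.0, 0.0]
wrist_force: [0.3, -0.8, -0.4]
finger_gap: 0.167
grasp_force: 48.8
```

{"name": "servo_tool", "arguments": {"targets": [{"dx":0,"dy":0,"dz":0.002,"ax":0,"ay":0,"az":0,"hand":-1},{"dx":0,"dy":0,"dz":0.002,"ax":0,"ay":0,"az":0,"hand":-1},{"dx":0,"dy":0,"dz":0.002,"ax":0,"ay":0,"az":0,"hand":-1},{"dx":0,"dy":0,"dz":0.002,"ax":0,"ay":0,"az":0,"hand":-1},{"dx":0,"dy":0,"dz":0.002,"ax":0,"ay":0,"az":0,"hand":-1},{"dx":0,"dy":0,"dz":0.002,"ax":0,"ay":0,"az":0,"hand":-1},{"dx":0,"dy":0,"dz":0.002,"ax":0,"ay":0,"az":0,"hand":-1},{"dx":0,"dy":0,"dz":0.002,"ax":0,"ay":0,"az":0,"hand":-1}]}}

```text
time_s: 36.18
tcp_pos: [0.5641, -0.135, 0.3123]
tool_rot: [0.059, 0.998, -0.0, 0.0]
wrist_force: [0.1, 0.1, 0.0]
finger_gap: 0.168
grasp_force: 48.9
```

```bash
python3 go.py; python3 - <<'E'
from curve import *
# waypoint deltas in tool units, phi 83.2, 13 calls
P=line();s=np.r_[0,np.cumsum(np.linalg.norm(np.diff(P,axis=0),axis=1))];n=13
W=np.c_[[np.interp(np.linspace(0,s[-1],n+1),s,P[:,i]) for i in(0,1)]].T
a=np.radians(83.2);tx=np.array([-np.sin(a),np.cos(a)]);ty=np.array([np.cos(a),np.sin(a)])
D=np.diff(W,axis=0)/200
for i,d in enumerate(D):print(i,W[i+1].round(1),'dx %.4f dy %.4f'%(d@tx,d@ty))
E
```

```text
t 36.18 grasp [ 0.5641 -0.135   0.1573] phi 83.19 tilt [ 0.0001 -0.0001] F [0.14 0.07 0.02] gap 0.168 gf 48.9 j [-0.38  0.4  -0.1   1.07 -0.   -0.26]
0 [ 563.8 -114.6] dx 0.0071 dy 0.0794
1 [564.5 -98.6] dx 0.0058 dy 0.0795
2 [565.6 -82.7] dx 0.0038 dy 0.0797
3 [567.3 -66.9] dx 0.0008 dy 0.0797
4 [569.9 -51.1] dx -0.0031 dy 0.0797
5 [573.3 -35.6] dx -0.0081 dy 0.0793
6 [577.9 -20.3] dx -0.0137 dy 0.0785
7 [583.7  -5.4] dx -0.0197 dy 0.0772
8 [590.6   9. ] dx -0.0257 dy 0.0755
9 [598.5  22.8] dx -0.0311 dy 0.0734
10 [607.3  36.1] dx -0.0358 dy 0.0713
11 [616.7  48.9] dx -0.0395 dy 0.0693
12 [626.7  61.4] dx -0.0421 dy 0.0677
```

{"name": "servo_tool", "arguments": {"targets": [{"dx":0,"dy":0,"dz":0.002,"ax":0,"ay":0,"az":0,"hand":-1},{"dx":0,"dy":0,"dz":0.002,"ax":0,"ay":0,"az":0,"hand":-1},{"dx":0,"dy":0,"dz":0.002,"ax":0,"ay":0,"az":0,"hand":-1},{"dx":0,"dy":0,"dz":0.002,"ax":0,"ay":0,"az":0,"hand":-1},{"dx":0,"dy":0,"dz":0.002,"ax":0,"ay":0,"az":0,"hand":-1},{"dx":0,"dy":0,"dz":0.002,"ax":0,"ay":0,"az":0,"hand":-1},{"dx":0,"dy":0,"dz":0.002,"ax":0,"ay":0,"az":0,"hand":-1},{"dx":0,"dy":0,"dz":0.002,"ax":0,"ay":0,"az":0,"hand":-1}]}}

```text
time_s: 36.85
tcp_pos: [0.5641, -0.135, 0.3119]
tool_rot: [0.059, 0.998, -0.0, 0.0]
wrist_force: [-0.1, -0.3, 3.3]
finger_gap: 0.172
grasp_force: 49.2
```

{"name": "servo_tool", "arguments": {"targets": [{"dx":0,"dy":0,"dz":0.002,"ax":0,"ay":0,"az":0,"hand":-1},{"dx":0,"dy":0,"dz":0.002,"ax":0,"ay":0,"az":0,"hand":-1},{"dx":0,"dy":0,"dz":0.002,"ax":0,"ay":0,"az":0,"hand":-1},{"dx":0,"dy":0,"dz":0.002,"ax":0,"ay":0,"az":0,"hand":-1},{"dx":0,"dy":0,"dz":0.002,"ax":0,"ay":0,"az":0,"hand":-1},{"dx":0,"dy":0,"dz":0.002,"ax":0,"ay":0,"az":0,"hand":-1},{"dx":0,"dy":0,"dz":0.002,"ax":0,"ay":0,"az":0,"hand":-1},{"dx":0,"dy":0,"dz":0.002,"ax":0,"ay":0,"az":0,"hand":-1}]}}

```text
time_s: 37.52
tcp_pos: [0.5641, -0.135, 0.3115]
tool_rot: [0.059, 0.998, -0.0, 0.0]
wrist_force: [-0.1, 0.4, 4.6]
finger_gap: 0.172
grasp_force: 49.4
```

```bash
python3 go.py; python3 - <<'E'
from h import *
t=snap('side');np.savez('side8.npz',**t)
cv2.imwrite('pics/tip8.png',cv2.resize(t['color'][195:240,350:410],(800,600),interpolation=2)[:,:,::-1])
E
python3 go.py
```

```text
t 37.52 grasp [ 0.5641 -0.135   0.1565] phi 83.19 tilt [ 0.0001 -0.    ] F [-0.06  0.35  4.61] gap 0.172 gf 49.4 j [-0.38  0.4  -0.1   1.07 -0.   -0.26]
t 37.57 grasp [ 0.5641 -0.135   0.1565] phi 83.19 tilt [ 0.0001 -0.    ] F [-0.11 -0.56  4.78] gap 0.171 gf 49.4 j [-0.38  0.4  -0.1   1.07 -0.   -0.26]
```

Contact at about 4 N. Draw the first stretch (24 mm/s).

{"name": "servo_tool", "arguments": {"targets": [{"dx":0.001,"dy":0.01,"dz":0,"ax":0,"ay":0,"az":0,"hand":-1},{"dx":0.002,"dy":0.02,"dz":0,"ax":0,"ay":0,"az":0,"hand":-1},{"dx":0.003,"dy":0.03,"dz":0,"ax":0,"ay":0,"az":0,"hand":-1},{"dx":0.004,"dy":0.04,"dz":0,"ax":0,"ay":0,"az":0,"hand":-1},{"dx":0.005,"dy":0.05,"dz":0,"ax":0,"ay":0,"az":0,"hand":-1},{"dx":0.0055,"dy":0.06,"dz":0,"ax":0,"ay":0,"az":0,"hand":-1},{"dx":0.0065,"dy":0.07,"dz":0,"ax":0,"ay":0,"az":0,"hand":-1},{"dx":0.007,"dy":0.0795,"dz":0,"ax":0,"ay":0,"az":0,"hand":-1}]}}

```text
time_s: 38.23
tcp_pos: [0.5646, -0.1188, 0.3115]
tool_rot: [0.059, 0.998, -0.0, 0.0]
wrist_force: [-0.7, -2.9, 4.6]
finger_gap: 0.17
grasp_force: 49.5
```

{"name": "servo_tool", "arguments": {"targets": [{"dx":0.001,"dy":0.01,"dz":0,"ax":0,"ay":0,"az":0,"hand":-1},{"dx":0.0015,"dy":0.02,"dz":0,"ax":0,"ay":0,"az":0,"hand":-1},{"dx":0.0025,"dy":0.03,"dz":0,"ax":0,"ay":0,"az":0,"hand":-1},{"dx":0.003,"dy":0.04,"dz":0,"ax":0,"ay":0,"az":0,"hand":-1},{"dx":0.004,"dy":0.05,"dz":0,"ax":0,"ay":0,"az":0,"hand":-1},{"dx":0.0045,"dy":0.06,"dz":0,"ax":0,"ay":0,"az":0,"hand":-1},{"dx":0.005,"dy":0.07,"dz":0,"ax":0,"ay":0,"az":0,"hand":-1},{"dx":0.006,"dy":0.0795,"dz":0,"ax":0,"ay":0,"az":0,"hand":-1}]}}

```text
time_s: 38.9
tcp_pos: [0.5652, -0.1029, 0.3114]
tool_rot: [0.059, 0.998, -0.0, -0.0]
wrist_force: [-1.7, -3.8, 4.8]
finger_gap: 0.169
grasp_force: 49.7
```

```bash
python3 go.py .5655 -.1031 .1565 83.2; python3 - <<'E'
from curve import *
t=snap('side');np.savez('side9.npz',**t);c=t['color'].astype(float)
# shank columns vs edge
for v in range(203,220):print(v,(c[v,366:384,0]-c[v,366:384,2]).astype(int))
for z in(.046,.051,.06):print(np.round(proj(t,np.array([.5645,-.0986,z])),2))
E
```

```text
t 38.9 grasp [ 0.5651 -0.103   0.1564] phi 83.19 tilt [-0.0005 -0.0003] F [-1.67 -3.8   4.8 ] gap 0.169 gf 49.7 j [-0.32  0.39 -0.12  1.07 -0.   -0.2 ]
shift [-0.002 -0.001 -0.   ] turn [-0.001 -0.001 -0.   ]
203 [ 31  80 124 141 143 142 138 120  87  58  58  87 115 134 141 144 144 143]
204 [ 18  58 109 137 143 144 142 130  90  50  56 100 133 141 144 144 144 143]
205 [ 11  39  87 128 141 144 141 129  85  42  56 108 136 143 144 144 144 142]
206 [ 10  25  63 106 136 142 140 127  82  43  58 110 137 144 144 144 144 141]
207 [ 11  18  40  78 113 136 139 126  82  45  63 115 138 144 144 145 144 141]
208 [ 14  16  25  51  86 117 133 119  78  45  65 117 139 144 144 144 144 141]
209 [ 15  15  19  33  61  91 109 100  66  41  66 117 138 143 144 144 144 141]
210 [ 14  15  15  22  40  69  86  78  50  34  62 112 136 142 142 143 142 139]
211 [ 12  13  16  18  28  50  67  60  38  30  56  99 124 132 132 133 132 128]
212 [ 12  13  14  15  21  35  48  45  30  28  50  84 105 112 113 112 112 111]
213 [ 12  13  14  15  17  24  32  32  25  28  51  82  98 102 103 103 102 102]
214 [ 15  14  15  13  14  17  22  22  21  31  58  86  98 101 102 102 102 102]
215 [ 14  15  15  14  14  15  16  17  20  36  65  89  99 100 101 102 101 101]
216 [ 15  15  15  16  15  15  15  13  21  40  67  89  98 101 102 102 102 102]
217 [ 16  13  15  14  14  14  14  15  21  38  63  84  94 101 101 101 102 102]
218 [ 14  14  15  14  15  15  14  14  19  30  50  72  86  96 100 102 101 100]
219 [15 16 14 15 15 14 15 14 16 22 35 54 72 87 95 98 99 98]
[374.36 216.31]
[374.46 214.71]
[374.65 211.81]
```

Force steady, tip follows the line in the image. Continue.

{"name": "servo_tool", "arguments": {"targets": [{"dx":0.0005,"dy":0.01,"dz":0,"ax":0,"ay":0,"az":0,"hand":-1},{"dx":0.001,"dy":0.02,"dz":0,"ax":0,"ay":0,"az":0,"hand":-1},{"dx":0.0015,"dy":0.03,"dz":0,"ax":0,"ay":0,"az":0,"hand":-1},{"dx":0.002,"dy":0.04,"dz":0,"ax":0,"ay":0,"az":0,"hand":-1},{"dx":0.0025,"dy":0.05,"dz":0,"ax":0,"ay":0,"az":0,"hand":-1},{"dx":0.003,"dy":0.06,"dz":0,"ax":0,"ay":0,"az":0,"hand":-1},{"dx":0.0035,"dy":0.07,"dz":0,"ax":0,"ay":0,"az":0,"hand":-1},{"dx":0.004,"dy":0.08,"dz":0,"ax":0,"ay":0,"az":0,"hand":-1}]}}

```text
time_s: 39.62
tcp_pos: [0.5663, -0.0869, 0.3114]
tool_rot: [0.059, 0.998, -0.0, -0.0]
wrist_force: [-1.0, -2.8, 4.9]
finger_gap: 0.17
grasp_force: 49.6
```

{"name": "servo_tool", "arguments": {"targets": [{"dx":0.0002,"dy":0.01,"dz":0,"ax":0,"ay":0,"az":0,"hand":-1},{"dx":0.0004,"dy":0.02,"dz":0,"ax":0,"ay":0,"az":0,"hand":-1},{"dx":0.0005,"dy":0.03,"dz":0,"ax":0,"ay":0,"az":0,"hand":-1},{"dx":0.0007,"dy":0.04,"dz":0,"ax":0,"ay":0,"az":0,"hand":-1},{"dx":0.0008,"dy":0.05,"dz":0,"ax":0,"ay":0,"az":0,"hand":-1},{"dx":0.0008,"dy":0.06,"dz":0,"ax":0,"ay":0,"az":0,"hand":-1},{"dx":0.0008,"dy":0.07,"dz":0,"ax":0,"ay":0,"az":0,"hand":-1},{"dx":0.0008,"dy":0.08,"dz":0,"ax":0,"ay":0,"az":0,"hand":-1}]}}

```text
time_s: 40.28
tcp_pos: [0.568, -0.071, 0.3114]
tool_rot: [0.059, 0.998, -0.0, -0.0]
wrist_force: [-1.0, -4.2, 4.6]
finger_gap: 0.168
grasp_force: 49.5
```

{"name": "servo_tool", "arguments": {"targets": [{"dx":-0.0003,"dy":0.01,"dz":0,"ax":0,"ay":0,"az":0,"hand":-1},{"dx":-0.0006,"dy":0.02,"dz":0,"ax":0,"ay":0,"az":0,"hand":-1},{"dx":-0.001,"dy":0.03,"dz":0,"ax":0,"ay":0,"az":0,"hand":-1},{"dx":-0.0014,"dy":0.04,"dz":0,"ax":0,"ay":0,"az":0,"hand":-1},{"dx":-0.0018,"dy":0.05,"dz":0,"ax":0,"ay":0,"az":0,"hand":-1},{"dx":-0.0022,"dy":0.06,"dz":0,"ax":0,"ay":0,"az":0,"hand":-1},{"dx":-0.0027,"dy":0.07,"dz":0,"ax":0,"ay":0,"az":0,"hand":-1},{"dx":-0.0032,"dy":0.08,"dz":0,"ax":0,"ay":0,"az":0,"hand":-1}]}}

```text
time_s: 40.95
tcp_pos: [0.5705, -0.0552, 0.3114]
tool_rot: [0.059, 0.998, -0.0, -0.0]
wrist_force: [-0.6, -3.2, 5.4]
finger_gap: 0.169
grasp_force: 49.6
```

{"name": "servo_tool", "arguments": {"targets": [{"dx":-0.001,"dy":0.01,"dz":0,"ax":0,"ay":0,"az":0,"hand":-1},{"dx":-0.002,"dy":0.02,"dz":0,"ax":0,"ay":0,"az":0,"hand":-1},{"dx":-0.003,"dy":0.03,"dz":0,"ax":0,"ay":0,"az":0,"hand":-1},{"dx":-0.004,"dy":0.04,"dz":0,"ax":0,"ay":0,"az":0,"hand":-1},{"dx":-0.005,"dy":0.05,"dz":0,"ax":0,"ay":0,"az":0,"hand":-1},{"dx":-0.006,"dy":0.06,"dz":0,"ax":0,"ay":0,"az":0,"hand":-1},{"dx":-0.007,"dy":0.07,"dz":0,"ax":0,"ay":0,"az":0,"hand":-1},{"dx":-0.008,"dy":0.0795,"dz":0,"ax":0,"ay":0,"az":0,"hand":-1}]}}

```text
time_s: 41.62
tcp_pos: [0.574, -0.0396, 0.3114]
tool_rot: [0.059, 0.998, -0.0, -0.0]
wrist_force: [-1.8, -4.2, 5.8]
finger_gap: 0.17
grasp_force: 49.5
```

```bash
python3 go.py .5743 -.0401 .1565 83.2; python3 - <<'E'
from curve import *
t=snap('side');np.savez('side10.npz',**t);c=t['color'].astype(float)
for v in range(196,211):print(v,(c[v,360:378,0]-c[v,360:378,2]).astype(int))
for z in(.046,.051,.06):print(np.round(proj(t,np.array([.5733,-.0356,z])),2))
E
```

```text
t 41.62 grasp [ 0.5739 -0.0396  0.1564] phi 83.19 tilt [-0.0007 -0.    ] F [-1.8  -4.25  5.76] gap 0.17 gf 49.5 j [-0.21  0.39 -0.11  1.07 -0.   -0.09]
shift [-0.002 -0.002 -0.001] turn [-0.    -0.001 -0.   ]
196 [ 16  13  10   7   6   8  12  23  59 108 135 140 142 142 142 143 145 144]
197 [ 15  14  13  10   8   9  12  21  50  94 122 131 132 133 135 140 142 144]
198 [ 16  13  15  13  11  10  11  20  42  78 102 109 110 111 116 128 140 143]
199 [ 16  15  15  14  13  12  14  20  41  71  94 100 101 101 105 116 136 141]
200 [ 15  15  15  15  13  14  14  23  45  76  94  99  99 101 101 108 123 139]
201 [ 15  15  15  15  14  14  15  28  54  82  96 100  99 100 100 103 111 125]
202 [ 14  15  15  15  14  14  18  33  62  86  96 101  99 100  99 100 104 112]
203 [ 14  15  16  15  15  16  19  39  67  90  98  99 100 100 100 100 101 105]
204 [ 13  14  16  15  15  14  20  38  68  89  98 101 100 100 100 101 100 102]
205 [ 12  14  15  15  15  14  19  33  60  83  95  99 100 100 100 101  99 101]
206 [ 13  12  14  13  15  14  17  26  48  72  89  98  99 100 100 100 100 101]
207 [ 14  12  12  14  14  15  15  20  36  58  78  93  98 100 101 101  99 100]
208 [ 14  12  12  13  14  15  13  17  24  43  67  87  96  99 100 100  99 100]
209 [ 15  13  13  12  12  14  14  15  18  31  54  76  92  98  99  99 100 100]
210 [ 15  14  14  12  12  13  14  15  16  22  39  64  84  96  98 100 101  99]
[366.78 203.29]
[366.86 201.73]
[367.01 198.89]
```

Tip (366.8,203.3) runs just outside the edge (≈367.6), slightly nearer than nominal. I'll ease 0.5 mm outward and continue.

{"name": "servo_tool", "arguments": {"targets": [{"dx":-0.001,"dy":0.01,"dz":0,"ax":0,"ay":0,"az":0,"hand":-1},{"dx":-0.002,"dy":0.02,"dz":0,"ax":0,"ay":0,"az":0,"hand":-1},{"dx":-0.003,"dy":0.03,"dz":0,"ax":0,"ay":0,"az":0,"hand":-1},{"dx":-0.0045,"dy":0.04,"dz":0,"ax":0,"ay":0,"az":0,"hand":-1},{"dx":-0.006,"dy":0.05,"dz":0,"ax":0,"ay":0,"az":0,"hand":-1},{"dx":-0.0075,"dy":0.06,"dz":0,"ax":0,"ay":0,"az":0,"hand":-1},{"dx":-0.009,"dy":0.07,"dz":0,"ax":0,"ay":0,"az":0,"hand":-1},{"dx":-0.011,"dy":0.079,"dz":0,"ax":0,"ay":0,"az":0,"hand":-1}]}}

```text
time_s: 42.33
tcp_pos: [0.578, -0.0241, 0.3114]
tool_rot: [0.059, 0.998, -0.0, -0.0]
wrist_force: [-1.3, -3.8, 4.8]
finger_gap: 0.168
grasp_force: 49.6
```

{"name": "servo_tool", "arguments": {"targets": [{"dx":-0.0022,"dy":0.01,"dz":0,"ax":0,"ay":0,"az":0,"hand":-1},{"dx":-0.0045,"dy":0.02,"dz":0,"ax":0,"ay":0,"az":0,"hand":-1},{"dx":-0.007,"dy":0.029,"dz":0,"ax":0,"ay":0,"az":0,"hand":-1},{"dx":-0.0095,"dy":0.039,"dz":0,"ax":0,"ay":0,"az":0,"hand":-1},{"dx":-0.012,"dy":0.049,"dz":0,"ax":0,"ay":0,"az":0,"hand":-1},{"dx":-0.0145,"dy":0.058,"dz":0,"ax":0,"ay":0,"az":0,"hand":-1},{"dx":-0.017,"dy":0.068,"dz":0,"ax":0,"ay":0,"az":0,"hand":-1},{"dx":-0.0197,"dy":0.077,"dz":0,"ax":0,"ay":0,"az":0,"hand":-1}]}}

```text
time_s: 43.0
tcp_pos: [0.5837, -0.0093, 0.3114]
tool_rot: [0.059, 0.998, 0.0, -0.0]
wrist_force: [-1.7, -3.3, 5.3]
finger_gap: 0.165
grasp_force: 49.6
```

{"name": "servo_tool", "arguments": {"targets": [{"dx":-0.003,"dy":0.0095,"dz":0,"ax":0,"ay":0,"az":0,"hand":-1},{"dx":-0.006,"dy":0.019,"dz":0,"ax":0,"ay":0,"az":0,"hand":-1},{"dx":-0.009,"dy":0.0285,"dz":0,"ax":0,"ay":0,"az":0,"hand":-1},{"dx":-0.0125,"dy":0.038,"dz":0,"ax":0,"ay":0,"az":0,"hand":-1},{"dx":-0.0157,"dy":0.0475,"dz":0,"ax":0,"ay":0,"az":0,"hand":-1},{"dx":-0.019,"dy":0.057,"dz":0,"ax":0,"ay":0,"az":0,"hand":-1},{"dx":-0.0223,"dy":0.066,"dz":0,"ax":0,"ay":0,"az":0,"hand":-1},{"dx":-0.0257,"dy":0.0755,"dz":0,"ax":0,"ay":0,"az":0,"hand":-1}]}}

```text
time_s: 43.67
tcp_pos: [0.5905, 0.0051, 0.3113]
tool_rot: [0.059, 0.998, -0.0, -0.001]
wrist_force: [-2.7, -2.2, 4.9]
finger_gap: 0.164
grasp_force: 49.7
```

```bash
python3 go.py .5916 .0045 .1565 83.2; python3 - <<'E'
from curve import *
t=snap('side');np.savez('side11.npz',**t);c=t['color'].astype(float)
for v in range(184,202):print(v,(c[v,356:374,0]-c[v,356:374,2]).astype(int))
for z in(.046,.051,.06):print(np.round(proj(t,np.array([.5901,.009,z])),2))
E
```

```text
t 43.67 grasp [0.5903 0.0051 0.1563] phi 83.19 tilt [-0.0011  0.    ] F [-2.73 -2.15  4.93] gap 0.164 gf 49.7 j [-0.13  0.42 -0.07  1.08 -0.   -0.01]
shift [-0.006 -0.002 -0.001] turn [-0.    -0.002 -0.   ]
184 [ 14  11   7   3   4   3   5   5   8  11  18  48 101 134 141 143 143 143]
185 [ 35  28  16   8   6   5   4   6   8  11  24  61 114 138 143 143 143 141]
186 [ 51  42  24  12   8   5   4   5   8  14  34  77 121 139 143 144 144 141]
187 [ 50  36  24  13  10   6   3   5   8  17  40  82 119 135 138 139 142 139]
188 [ 31  24  18  14  11   7   4   5   9  16  38  78 108 119 121 128 137 135]
189 [ 20  16  15  15  13  11   7   8  11  16  32  67  94 104 106 111 120 117]
190 [ 15  15  15  16  14  14  11  12  13  17  34  64  90  98 101 102 104 102]
191 [ 16  16  15  15  15  15  16  13  14  20  39  69  90  98  99  99 100  98]
192 [ 15  15  16  16  15  14  15  14  16  24  47  76  94  98  99  99 100  98]
193 [ 15  14  15  14  15  15  16  14  16  31  57  84  96  98 100  99  99  99]
194 [ 15  15  16  15  15  15  15  15  18  35  65  88  97  99  99 100 100  99]
195 [16 15 15 15 15 15 14 15 20 39 69 91 98 99 98 99 99 98]
196 [ 15  16  15  15  16  14  14  15  18  40  71  91  97  99 100  99 100  99]
197 [ 15  16  14  16  16  13  15  15  19  38  69  91  98  99 100  99  99  99]
198 [15 14 15 15 15 15 15 15 18 36 65 87 97 99 99 99 98 98]
199 [15 14 16 16 16 15 14 15 17 33 62 85 96 99 99 99 99 98]
200 [ 14  14  15  15  15  14  16  16  17  29  54  80  93  98  99 100  99  99]
201 [ 14  12  13  15  15  15  15  16  15  24  44  73  90  97  99  98  99 100]
[365.23 193.93]
[365.3  192.39]
[365.44 189.61]
```

{"name": "servo_tool", "arguments": {"targets": [{"dx":-0.0033,"dy":0.009,"dz":0,"ax":0,"ay":0,"az":0,"hand":-1},{"dx":-0.0067,"dy":0.0185,"dz":0,"ax":0,"ay":0,"az":0,"hand":-1},{"dx":-0.0102,"dy":0.028,"dz":0,"ax":0,"ay":0,"az":0,"hand":-1},{"dx":-0.0138,"dy":0.037,"dz":0,"ax":0,"ay":0,"az":0,"hand":-1},{"dx":-0.0175,"dy":0.046,"dz":0,"ax":0,"ay":0,"az":0,"hand":-1},{"dx":-0.0213,"dy":0.055,"dz":0,"ax":0,"ay":0,"az":0,"hand":-1},{"dx":-0.0252,"dy":0.0645,"dz":0,"ax":0,"ay":0,"az":0,"hand":-1},{"dx":-0.0292,"dy":0.0735,"dz":0,"ax":0,"ay":0,"az":0,"hand":-1}]}}

```text
time_s: 44.38
tcp_pos: [0.5981, 0.019, 0.3113]
tool_rot: [0.059, 0.998, 0.0, -0.0]
wrist_force: [-1.9, -3.0, 6.0]
finger_gap: 0.17
grasp_force: 49.6
```

{"name": "servo_tool", "arguments": {"targets": [{"dx":-0.0043,"dy":0.009,"dz":0,"ax":0,"ay":0,"az":0,"hand":-1},{"dx":-0.0087,"dy":0.018,"dz":0,"ax":0,"ay":0,"az":0,"hand":-1},{"dx":-0.0132,"dy":0.027,"dz":0,"ax":0,"ay":0,"az":0,"hand":-1},{"dx":-0.0177,"dy":0.036,"dz":0,"ax":0,"ay":0,"az":0,"hand":-1},{"dx":-0.0222,"dy":0.045,"dz":0,"ax":0,"ay":0,"az":0,"hand":-1},{"dx":-0.0267,"dy":0.0535,"dz":0,"ax":0,"ay":0,"az":0,"hand":-1},{"dx":-0.0312,"dy":0.0625,"dz":0,"ax":0,"ay":0,"az":0,"hand":-1},{"dx":-0.0358,"dy":0.0713,"dz":0,"ax":0,"ay":0,"az":0,"hand":-1}]}}

```text
time_s: 45.05
tcp_pos: [0.6069, 0.0323, 0.3113]
tool_rot: [0.059, 0.998, 0.0, -0.001]
wrist_force: [-1.3, -1.8, 5.8]
finger_gap: 0.166
grasp_force: 49.7
```

{"name": "servo_tool", "arguments": {"targets": [{"dx":-0.0048,"dy":0.0087,"dz":0,"ax":0,"ay":0,"az":0,"hand":-1},{"dx":-0.0097,"dy":0.0174,"dz":0,"ax":0,"ay":0,"az":0,"hand":-1},{"dx":-0.0146,"dy":0.026,"dz":0,"ax":0,"ay":0,"az":0,"hand":-1},{"dx":-0.0196,"dy":0.0348,"dz":0,"ax":0,"ay":0,"az":0,"hand":-1},{"dx":-0.0245,"dy":0.0434,"dz":0,"ax":0,"ay":0,"az":0,"hand":-1},{"dx":-0.0295,"dy":0.052,"dz":0,"ax":0,"ay":0,"az":0,"hand":-1},{"dx":-0.0345,"dy":0.0607,"dz":0,"ax":0,"ay":0,"az":0,"hand":-1},{"dx":-0.0395,"dy":0.0693,"dz":0,"ax":0,"ay":0,"az":0,"hand":-1}]}}

```text
time_s: 45.72
tcp_pos: [0.6163, 0.0452, 0.3113]
tool_rot: [0.059, 0.998, 0.0, -0.001]
wrist_force: [-2.3, -2.8, 6.3]
finger_gap: 0.171
grasp_force: 49.7
```

{"name": "servo_tool", "arguments": {"targets": [{"dx":-0.0052,"dy":0.0085,"dz":0,"ax":0,"ay":0,"az":0,"hand":-1},{"dx":-0.0105,"dy":0.017,"dz":0,"ax":0,"ay":0,"az":0,"hand":-1},{"dx":-0.0157,"dy":0.0254,"dz":0,"ax":0,"ay":0,"az":0,"hand":-1},{"dx":-0.021,"dy":0.034,"dz":0,"ax":0,"ay":0,"az":0,"hand":-1},{"dx":-0.0262,"dy":0.0423,"dz":0,"ax":0,"ay":0,"az":0,"hand":-1},{"dx":-0.0315,"dy":0.0508,"dz":0,"ax":0,"ay":0,"az":0,"hand":-1},{"dx":-0.0368,"dy":0.0593,"dz":0,"ax":0,"ay":0,"az":0,"hand":-1},{"dx":-0.0421,"dy":0.0677,"dz":0,"ax":0,"ay":0,"az":0,"hand":-1}]}}

```text
time_s: 46.38
tcp_pos: [0.6262, 0.0576, 0.3113]
tool_rot: [0.059, 0.998, 0.0, -0.001]
wrist_force: [-1.5, -2.1, 5.0]
finger_gap: 0.172
grasp_force: 49.7
```

```bash
python3 go.py .6277 .0569 .1565 83.2; python3 - <<'E'
from curve import *
t=snap('side');np.savez('side12.npz',**t);s=snap('top');np.savez('top12.npz',**s)
cv2.imwrite('pics/tip12.png',np.hstack([cv2.resize(t['color'][160:235,335:410],(400,400),interpolation=2),cv2.resize(s['color'][120:195,300:375],(400,400),interpolation=2)])[:,:,::-1])
# corner of the narrow end predicted
for p in line(off=0,y0=85,y1=95,n=3):print('edge px',np.round(proj(t,np.array([*p/1000,.046])),1),np.round(proj(t,np.array([*p/1000,.051])),1))
print(np.round(proj(t,np.array([.6260,.062,.046])),2))
E
```

```text
t 46.38 grasp [0.626  0.0576 0.1563] phi 83.19 tilt [-0.0014  0.0002] F [-1.51 -2.07  5.03] gap 0.172 gf 49.7 j [-0.04  0.48  0.04  1.13  0.    0.08]
shift [-0.008 -0.002 -0.001] turn [-0.    -0.003 -0.   ]
edge px [368.9 184.9] [368.9 183.3]
edge px [369.3 183.9] [369.4 182.4]
edge px [369.8 182.9] [369.8 181.4]
[368.52 182.45]
```

View pics/tip12.png

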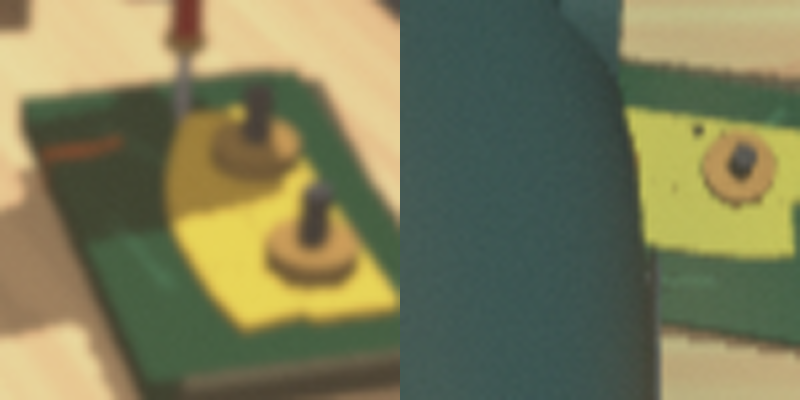

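The scriber's tip stands at the narrow-end corner, the template and weights are unmoved. A few millimetres run-out, then lift.

{"name": "servo_tool", "arguments": {"targets": [{"dx":-0.0055,"dy":0.0085,"dz":0,"ax":0,"ay":0,"az":0,"hand":-1},{"dx":-0.011,"dy":0.017,"dz":0,"ax":0,"ay":0,"az":0,"hand":-1},{"dx":-0.011,"dy":0.017,"dz":0,"ax":0,"ay":0,"az":0,"hand":-1},{"dx":-0.011,"dy":0.017,"dz":-0.04,"ax":0,"ay":0,"az":0,"hand":-1},{"dx":-0.011,"dy":0.017,"dz":-0.12,"ax":0,"ay":0,"az":0,"hand":-1},{"dx":-0.011,"dy":0.017,"dz":-0.22,"ax":0,"ay":0,"az":0,"hand":-1},{"dx":-0.011,"dy":0.017,"dz":-0.3,"ax":0,"ay":0,"az":0,"hand":-1},{"dx":-0.011,"dy":0.017,"dz":-0.34,"ax":0,"ay":0,"az":0,"hand":-1}]}}

```text
time_s: 47.15
tcp_pos: [0.6292, 0.0607, 0.3815]
tool_rot: [0.059, 0.998, 0.0, 0.001]
wrist_force: [-0.6, -0.4, -0.5]
finger_gap: 0.169
grasp_force: 48.8
```

```bash
python3 go.py .607 .2981 .222 83.2 .607 .2981 .1222 83.2
```

```text
t 47.15 grasp [0.6294 0.0608 0.2265] phi 83.2 tilt [0.0014 0.0007] F [-0.64 -0.39 -0.47] gap 0.169 gf 48.8 j [-0.03  0.46  0.19  1.3   0.    0.09]
shift [0.251 1.165 0.023] turn [0.002 0.002 0.   ]
shift [0.251 1.165 0.522] turn [0.002 0.002 0.   ]
```

{"name": "servo_tool", "arguments": {"targets": [{"dx":0.01,"dy":0.04,"dz":0,"ax":0,"ay":0,"az":0,"hand":-1},{"dx":0.02,"dy":0.1,"dz":0,"ax":0,"ay":0,"az":0,"hand":-1},{"dx":0.04,"dy":0.18,"dz":0,"ax":0,"ay":0,"az":0,"hand":-1},{"dx":0.06,"dy":0.27,"dz":0,"ax":0,"ay":0,"az":0,"hand":-1},{"dx":0.08,"dy":0.36,"dz":0,"ax":0,"ay":0,"az":0,"hand":-1},{"dx":0.1,"dy":0.45,"dz":0,"ax":0,"ay":0,"az":0,"hand":-1},{"dx":0.12,"dy":0.54,"dz":0,"ax":0,"ay":0,"az":0,"hand":-1},{"dx":0.135,"dy":0.63,"dz":0,"ax":0,"ay":0,"az":0,"hand":-1}]}}

```text
time_s: 47.82
tcp_pos: [0.6166, 0.1909, 0.378]
tool_rot: [0.059, 0.998, -0.0, -0.001]
wrist_force: [-0.0, 0.4, -0.2]
finger_gap: 0.167
grasp_force: 48.8
```

{"name": "servo_tool", "arguments": {"targets": [{"dx":0.02,"dy":0.09,"dz":0,"ax":0,"ay":0,"az":0,"hand":-1},{"dx":0.04,"dy":0.18,"dz":0,"ax":0,"ay":0,"az":0,"hand":-1},{"dx":0.06,"dy":0.27,"dz":0,"ax":0,"ay":0,"az":0,"hand":-1},{"dx":0.08,"dy":0.36,"dz":0,"ax":0,"ay":0,"az":0,"hand":-1},{"dx":0.095,"dy":0.44,"dz":0,"ax":0,"ay":0,"az":0,"hand":-1},{"dx":0.11,"dy":0.5,"dz":0,"ax":0,"ay":0,"az":0,"hand":-1},{"dx":0.116,"dy":0.535,"dz":0,"ax":0,"ay":0,"az":0,"hand":-1},{"dx":0.116,"dy":0.535,"dz":0,"ax":0,"ay":0,"az":0,"hand":-1}]}}

```text
time_s: 48.48
tcp_pos: [0.6067, 0.2993, 0.3789]
tool_rot: [0.059, 0.998, -0.0, -0.0]
wrist_force: [0.1, -0.1, -1.2]
finger_gap: 0.171
grasp_force: 48.8
```

```bash
python3 go.py .607 .2981 .222 83.2 .607 .2981 .1222 83.2; python3 - <<'E'
from h import *
t=snap('side');Q=cloud(t);np.savez('side13.npz',**t)
for z in np.arange(.115,.165,.01):
    k=(np.abs(Q[...,2]-z)<.005)&(np.abs(Q[...,0]-.605)<.02)&(np.abs(Q[...,1]-.298)<.02)
    if k.sum():print(z.round(3),k.sum(),Q[k].mean(0).round(4))
E
```

```text
t 48.48 grasp [0.6066 0.2993 0.2239] phi 83.28 tilt [-0.0007 -0.    ] F [ 0.05 -0.14 -1.18] gap 0.171 gf 48.8 j [0.34 0.54 0.33 1.36 0.   0.46]
shift [-0.002 -0.006  0.009] turn [-0.    -0.001  0.003]
shift [-0.003 -0.006  0.508] turn [-0.    -0.001  0.003]
0.115 2 [0.6044 0.3029 0.1173]
0.125 6 [0.604  0.3021 0.1269]
0.135 9 [0.6034 0.3007 0.1361]
0.145 8 [0.6033 0.3006 0.1457]
0.155 8 [0.6036 0.3015 0.1542]
```

{"name": "servo_tool", "arguments": {"targets": [{"dx":0,"dy":-0.001,"dz":0.03,"ax":0,"ay":0,"az":0,"hand":-1},{"dx":0,"dy":-0.001,"dz":0.07,"ax":0,"ay":0,"az":0,"hand":-1},{"dx":0,"dy":-0.001,"dz":0.11,"ax":0,"ay":0,"az":0,"hand":-1},{"dx":0,"dy":-0.001,"dz":0.15,"ax":0,"ay":0,"az":0,"hand":-1},{"dx":0,"dy":-0.001,"dz":0.19,"ax":0,"ay":0,"az":0,"hand":-1},{"dx":0,"dy":-0.001,"dz":0.225,"ax":0,"ay":0,"az":0,"hand":-1},{"dx":0,"dy":-0.001,"dz":0.25,"ax":0,"ay":0,"az":0,"hand":-1},{"dx":0,"dy":-0.001,"dz":0.265,"ax":0,"ay":0,"az":0,"hand":-1}]}}

```text
time_s: 49.2
tcp_pos: [0.6069, 0.2975, 0.3255]
tool_rot: [0.059, 0.998, -0.0, -0.0]
wrist_force: [0.4, -0.4, -1.1]
finger_gap: 0.169
grasp_force: 48.8
```

{"name": "servo_tool", "arguments": {"targets": [{"dx":0,"dy":0,"dz":0.02,"ax":0,"ay":0,"az":0,"hand":-1},{"dx":0,"dy":0,"dz":0.04,"ax":0,"ay":0,"az":0,"hand":-1},{"dx":0,"dy":0,"dz":0.06,"ax":0,"ay":0,"az":0,"hand":-1},{"dx":0,"dy":0,"dz":0.06,"ax":0,"ay":0,"az":0,"hand":-1},{"dx":0,"dy":0,"dz":0.06,"ax":0,"ay":0,"az":0,"hand":-1},{"dx":0,"dy":0,"dz":0.06,"ax":0,"ay":0,"az":0,"hand":-1},{"dx":0,"dy":0,"dz":0.06,"ax":0,"ay":0,"az":0,"hand":-1},{"dx":0,"dy":0,"dz":0.06,"ax":0,"ay":0,"az":0,"hand":-1}]}}

```text
time_s: 49.87
tcp_pos: [0.607, 0.2976, 0.3147]
tool_rot: [0.059, 0.998, 0.0, 0.0]
wrist_force: [-0.6, 0.5, -0.5]
finger_gap: 0.172
grasp_force: 48.8
```

```bash
python3 go.py .607 .2981 .1222 83.2
```

```text
t 49.87 grasp [0.6071 0.2976 0.1597] phi 83.19 tilt [0.0004 0.0001] F [-0.6   0.54 -0.48] gap 0.172 gf 48.8 j [ 0.34  0.56  0.19  1.2  -0.    0.45]
shift [0.    0.002 0.188] turn [ 0.     0.001 -0.   ]
```

The tip is 11 mm inside the hole with no force. Continue down.

{"name": "servo_tool", "arguments": {"targets": [{"dx":0,"dy":0.002,"dz":0.025,"ax":0,"ay":0,"az":0,"hand":-1},{"dx":0,"dy":0.002,"dz":0.05,"ax":0,"ay":0,"az":0,"hand":-1},{"dx":0,"dy":0.002,"dz":0.075,"ax":0,"ay":0,"az":0,"hand":-1},{"dx":0,"dy":0.002,"dz":0.1,"ax":0,"ay":0,"az":0,"hand":-1},{"dx":0,"dy":0.002,"dz":0.125,"ax":0,"ay":0,"az":0,"hand":-1},{"dx":0,"dy":0.002,"dz":0.15,"ax":0,"ay":0,"az":0,"hand":-1},{"dx":0,"dy":0.002,"dz":0.17,"ax":0,"ay":0,"az":0,"hand":-1},{"dx":0,"dy":0.002,"dz":0.175,"ax":0,"ay":0,"az":0,"hand":-1}]}}

```text
time_s: 50.53
tcp_pos: [0.6069, 0.2979, 0.2785]
tool_rot: [0.059, 0.998, -0.0, -0.001]
wrist_force: [0.0, 0.2, -0.8]
finger_gap: 0.167
grasp_force: 48.8
```

{"name": "servo_tool", "arguments": {"targets": [{"dx":0,"dy":0,"dz":0.003,"ax":0,"ay":0,"az":0,"hand":-1},{"dx":0,"dy":0,"dz":0.006,"ax":0,"ay":0,"az":0,"hand":-1},{"dx":0,"dy":0,"dz":0.008,"ax":0,"ay":0,"az":0,"hand":-1},{"dx":0,"dy":0,"dz":0.008,"ax":0,"ay":0,"az":0,"hand":-1},{"dx":0,"dy":0,"dz":0.008,"ax":0,"ay":0,"az":0,"hand":-1},{"dx":0,"dy":0,"dz":0.008,"ax":0,"ay":0,"az":0,"hand":-1},{"dx":0,"dy":0,"dz":0.008,"ax":0,"ay":0,"az":0,"hand":-1},{"dx":0,"dy":0,"dz":0.008,"ax":0,"ay":0,"az":0,"hand":-1}]}}

```text
time_s: 51.2
tcp_pos: [0.607, 0.298, 0.278]
tool_rot: [0.059, 0.998, 0.0, 0.0]
wrist_force: [0.1, -0.2, -0.3]
finger_gap: 0.163
grasp_force: 48.8
```

```bash
python3 go.py
```

```text
t 51.2 grasp [0.6071 0.298  0.123 ] phi 83.19 tilt [0.0001 0.    ] F [ 0.07 -0.24 -0.32] gap 0.163 gf 48.8 j [ 0.34  0.58  0.12  1.11 -0.    0.45]
```

{"name": "servo_tool", "arguments": {"targets": [{"dx":0,"dy":0,"dz":0.002,"ax":0,"ay":0,"az":0,"hand":-1},{"dx":0,"dy":0,"dz":0.004,"ax":0,"ay":0,"az":0,"hand":-1},{"dx":0,"dy":0,"dz":0.006,"ax":0,"ay":0,"az":0,"hand":-1},{"dx":0,"dy":0,"dz":0.006,"ax":0,"ay":0,"az":0,"hand":-1},{"dx":0,"dy":0,"dz":0.006,"ax":0,"ay":0,"az":0,"hand":-1},{"dx":0,"dy":0,"dz":0.006,"ax":0,"ay":0,"az":0,"hand":-1},{"dx":0,"dy":0,"dz":0.006,"ax":0,"ay":0,"az":0,"hand":-1},{"dx":0,"dy":0,"dz":0.006,"ax":0,"ay":0,"az":0,"hand":-1}]}}

```text
time_s: 51.87
tcp_pos: [0.6071, 0.298, 0.2768]
tool_rot: [0.059, 0.998, 0.0, 0.0]
wrist_force: [-0.5, 0.3, 2.6]
finger_gap: 0.164
grasp_force: 49.0
```

{"name": "servo_tool", "arguments": {"targets": [{"dx":0,"dy":0,"dz":0.002,"ax":0,"ay":0,"az":0,"hand":-1},{"dx":0,"dy":0,"dz":0.002,"ax":0,"ay":0,"az":0,"hand":-1},{"dx":0,"dy":0,"dz":0.002,"ax":0,"ay":0,"az":0,"hand":-1},{"dx":0,"dy":0,"dz":0.002,"ax":0,"ay":0,"az":0,"hand":0},{"dx":0,"dy":0,"dz":0.002,"ax":0,"ay":0,"az":0,"hand":0},{"dx":0,"dy":0,"dz":0.002,"ax":0,"ay":0,"az":0,"hand":0},{"dx":0,"dy":0,"dz":0.002,"ax":0,"ay":0,"az":0,"hand":0},{"dx":0,"dy":0,"dz":0.002,"ax":0,"ay":0,"az":0,"hand":0}]}}

```text
time_s: 52.53
tcp_pos: [0.607, 0.298, 0.2761]
tool_rot: [0.059, 0.998, -0.0, -0.0]
wrist_force: [0.9, 1.5, -0.3]
finger_gap: 0.504
grasp_force: 0.0
```

{"name": "servo_tool", "arguments": {"targets": [{"dx":0,"dy":0,"dz":0,"ax":0,"ay":0,"az":0,"hand":0},{"dx":0,"dy":0,"dz":-0.03,"ax":0,"ay":0,"az":0,"hand":0},{"dx":0,"dy":0,"dz":-0.1,"ax":0,"ay":0,"az":0,"hand":0},{"dx":0,"dy":0,"dz":-0.2,"ax":0,"ay":0,"az":0,"hand":0},{"dx":0,"dy":0,"dz":-0.3,"ax":0,"ay":0,"az":0,"hand":0},{"dx":0,"dy":0,"dz":-0.38,"ax":0,"ay":0,"az":0,"hand":0},{"dx":0,"dy":0,"dz":-0.43,"ax":0,"ay":0,"az":0,"hand":0},{"dx":0,"dy":0,"dz":-0.45,"ax":0,"ay":0,"az":0,"hand":0}]}}

```text
time_s: 53.2
tcp_pos: [0.6071, 0.298, 0.3685]
tool_rot: [0.059, 0.998, 0.001, 0.001]
wrist_force: [0.1, -0.0, -0.2]
finger_gap: 0.502
grasp_force: 0.0
```

```bash
python3 go.py .6413 .0022 .2 83.2 .6213 -.095 .16 90.7; python3 - <<'E'
from wt import *
for n in ('side','top'):
    t=snap(n);np.savez(n+'14.npz',**t);Q=cloud(t)
    k=(Q[...,2]>.085)&(Q[...,2]<.145)&(Q[...,0]>.5)&(Q[...,0]<.7)&(Q[...,1]>.27)&(Q[...,1]<.33)&(t['color'][...,0]>t['color'][...,2].astype(int)+20);
    if k.any():print('handle',k.sum(),Q[k].mean(0),Q[k].max(0))
    k=(Q[...,2]>.075)&(Q[...,2]<.105)&(Q[...,0]>.56)&(Q[...,0]<.69)&(Q[...,1]>-.17)&(Q[...,1]<.09)
    l,L=cv2.connectedComponents(k.astype(np.uint8))
    for i in range(1,l):print(n,'knob',(L==i).sum(),Q[L==i].mean(0).round(4))
E
```

```text
t 53.2 grasp [0.6075 0.2982 0.2135] phi 83.19 tilt [0.0025 0.0009] F [ 0.14 -0.04 -0.23] gap 0.502 gf 0.0 j [0.34 0.54 0.3  1.33 0.   0.45]
shift [-0.345 -1.448  0.067] turn [ 0.002  0.005 -0.   ]
shift [-0.303 -1.943  0.266] turn [ 0.002  0.005 -0.25 ]
handle 88 [0.60246575 0.29581009 0.11396752] [0.61209946 0.30953931 0.1422936 ]
side knob 51 [0.6366 0.0007 0.0879]
side knob 51 [ 0.6144 -0.1565  0.0873]
handle 33 [0.60364301 0.29496601 0.11545291] [0.61133469 0.30461171 0.1447432 ]
top knob 23 [0.6402 0.0024 0.0931]
top knob 28 [ 0.6189 -0.1541  0.0883]
```

The scriber stands in its hole. One weight has been knocked from (0.621,-0.095) to about (0.617,-0.154), after the scribing. I'll check whether it is upright.

```bash
python3 - <<'E'
from wt import *
for n in('side','top'):
    S=np.load(n+'14.npz');Q=cloud(S)
    for c in((.6385,.003),(.617,-.1535)):
        print(n,c)
        near=(np.hypot(Q[...,0]-c[0],Q[...,1]-c[1])<.035)
        for z in np.arange(.045,.105,.01):
            k=near&(np.abs(Q[...,2]-z)<.005)
            if k.sum():print('  ',z.round(3),k.sum(),Q[k].mean(0).round(4),S['color'][k].mean(0).round())
S=np.load('top14.npz');c,_=up(S)
for q in blobs((c[...,0]-c[...,2]>30)&(c[...,0]-c[...,1]>12),(330,125,400,195),5):print('brass',onz(S,*ctr(q),.06),rect(S,q,.06),len(q))
p=blobs(yellow(c),(312,130,392,190));print('template',rect(S,p[0],.051))
from tmpl import *
print(frame(onz(S,p[0][:,0],p[0][:,1],.051)[:,:2])[:2])
E
```

```text
side (0.6385, 0.003)
   0.045 25 [ 0.6422 -0.0084  0.0483] [182. 166.  76.]
   0.055 121 [ 0.6285 -0.009   0.0534] [187. 163.  73.]
   0.065 114 [ 0.635  -0.0017  0.0653] [166. 132.  76.]
   0.075 17 [ 6.367e-01 -1.000e-04  7.460e-02] [95. 81. 59.]
   0.085 19 [ 6.358e-01 -4.000e-04  8.460e-02] [88. 81. 58.]
   0.095 24 [0.6368 0.0018 0.0941] [82. 83. 71.]
side (0.617, -0.1535)
   0.045 152 [ 0.612  -0.1585  0.0455] [87. 86. 61.]
   0.055 69 [ 0.6085 -0.1589  0.0558] [143. 115.  66.]
   0.065 129 [ 0.6144 -0.1516  0.0636] [171. 135.  78.]
   0.075 16 [ 0.6136 -0.1574  0.0755] [86. 74. 57.]
   0.085 23 [ 0.6131 -0.1572  0.0853] [106.  93.  64.]
   0.095 21 [ 0.6162 -0.1556  0.0925] [106. 101.  80.]
top (0.6385, 0.003)
   0.045 51 [0.6355 0.0038 0.0482] [170. 172.  86.]
   0.055 137 [0.6323 0.0038 0.053 ] [188. 185.  89.]
   0.065 111 [0.6407 0.0026 0.0657] [176. 144.  84.]
   0.075 7 [0.6403 0.0055 0.0721] [155. 125.  76.]
   0.085 4 [0.6364 0.0021 0.083 ] [80. 72. 56.]
   0.095 18 [0.6411 0.0025 0.095 ] [105.  95.  78.]
top (0.617, -0.1535)
   0.045 74 [ 0.6064 -0.1475  0.0465] [ 97.
[... 223 characters left out ...]
66.]
   0.095 14 [ 0.6192 -0.1551  0.093 ] [93. 86. 74.]
brass [ 0.63784819 -0.15828873  0.06      ] ((615.52685546875, -100.04545593261719), (234.3908233642578, 192.2694854736328), 89.57756042480469) 1057
brass [ 0.49498824 -0.09555249  0.06      ] ((497.84271240234375, -96.75035095214844), (233.3331756591797, 50.98735809326172), 85.72953033447266) 1019
brass [ 6.40696876e-01 -4.47477293e-04  6.00000000e-02] ((640.5072631835938, -1.886270523071289), (37.66465377807617, 45.982208251953125), 89.59539031982422) 159
template ((617.2354736328125, -38.98103332519531), (197.5292205810547, 87.16893005371094), 81.67926025390625)
(array([620.23029096, -37.0220717 ]), np.float64(-0.13945680183793457))
```

The knocked weight leans slightly on the template's end (its knob near (0.619,-0.155)); everything else is in place. First fetch the other weight.

{"name": "servo_tool", "arguments": {"targets": [{"dx":-0.02,"dy":-0.1,"dz":0,"ax":0,"ay":0,"az":0,"hand":0.6},{"dx":-0.05,"dy":-0.22,"dz":0,"ax":0,"ay":0,"az":0,"hand":0.6},{"dx":-0.08,"dy":-0.35,"dz":0,"ax":0,"ay":0,"az":0,"hand":0.6},{"dx":-0.11,"dy":-0.48,"dz":0,"ax":0,"ay":0,"az":0,"hand":0.6},{"dx":-0.14,"dy":-0.61,"dz":0,"ax":0,"ay":0,"az":0,"hand":0.6},{"dx":-0.17,"dy":-0.74,"dz":0,"ax":0,"ay":0,"az":0,"hand":0.6},{"dx":-0.2,"dy":-0.87,"dz":0,"ax":0,"ay":0,"az":0,"hand":0.6},{"dx":-0.23,"dy":-0.98,"dz":0,"ax":0,"ay":0,"az":0,"hand":0.6}]}}

```text
time_s: 53.97
tcp_pos: [0.6293, 0.0963, 0.3654]
tool_rot: [0.06, 0.998, -0.0, -0.001]
wrist_force: [-0.3, 0.5, -0.5]
finger_gap: 0.799
grasp_force: 0.0
```

{"name": "servo_tool", "arguments": {"targets": [{"dx":-0.03,"dy":-0.12,"dz":0,"ax":0,"ay":0,"az":0,"hand":0.6},{"dx":-0.06,"dy":-0.24,"dz":0,"ax":0,"ay":0,"az":0,"hand":0.6},{"dx":-0.09,"dy":-0.36,"dz":0.02,"ax":0,"ay":0,"az":0,"hand":0.6},{"dx":-0.11,"dy":-0.44,"dz":0.06,"ax":0,"ay":0,"az":0,"hand":0.6},{"dx":-0.114,"dy":-0.468,"dz":0.12,"ax":0,"ay":0,"az":0,"hand":0.6},{"dx":-0.114,"dy":-0.468,"dz":0.2,"ax":0,"ay":0,"az":0,"hand":0.6},{"dx":-0.114,"dy":-0.468,"dz":0.27,"ax":0,"ay":0,"az":0,"hand":0.6},{"dx":-0.114,"dy":-0.468,"dz":0.27,"ax":0,"ay":0,"az":0,"hand":0.6}]}}

```text
time_s: 54.63
tcp_pos: [0.6402, 0.0021, 0.3089]
tool_rot: [0.06, 0.998, 0.0, -0.003]
wrist_force: [-0.3, 1.7, -0.0]
finger_gap: 0.8
grasp_force: 0.0
```

```bash
python3 go.py .6407 .002 .0905 83.2; python3 - <<'E'
from h import *
t=snap('side');Q=cloud(t)
k=(Q[...,2]>.075)&(Q[...,2]<.1)&(Q[...,0]>.56)&(Q[...,0]<.69)&(Q[...,1]>-.2)&(Q[...,1]<.09)
l,L=cv2.connectedComponents(k.astype(np.uint8))
for i in range(1,l):print('knob',(L==i).sum(),Q[L==i].mean(0).round(4))
E
```

```text
t 54.63 grasp [0.6394 0.0022 0.1539] phi 83.17 tilt [-0.005   0.0006] F [-0.3   1.69 -0.02] gap 0.8 gf 0.0 j [-0.12  0.5   0.07  1.14  0.   -0.  ]
shift [-0.004 -0.     0.317] turn [ 0.    -0.01  -0.001]
knob 51 [6.363e-01 6.000e-04 8.800e-02]
knob 51 [ 0.615  -0.1563  0.0866]
```

{"name": "servo_tool", "arguments": {"targets": [{"dx":0,"dy":0,"dz":0.05,"ax":0,"ay":0,"az":0,"hand":0.6},{"dx":0,"dy":0,"dz":0.12,"ax":0,"ay":0,"az":0,"hand":0.6},{"dx":0,"dy":0,"dz":0.19,"ax":0,"ay":0,"az":0,"hand":0.6},{"dx":0,"dy":0,"dz":0.25,"ax":0,"ay":0,"az":0,"hand":0.6},{"dx":0,"dy":0,"dz":0.29,"ax":0,"ay":0,"az":0,"hand":0.6},{"dx":0,"dy":0,"dz":0.315,"ax":0,"ay":0,"az":0,"hand":0.6},{"dx":0,"dy":0,"dz":0.325,"ax":0,"ay":0,"az":0,"hand":0.6},{"dx":0,"dy":0,"dz":0.325,"ax":0,"ay":0,"az":0,"hand":0.6}]}}

```text
time_s: 55.35
tcp_pos: [0.6411, 0.0023, 0.2473]
tool_rot: [0.059, 0.998, 0.0, 0.0]
wrist_force: [-0.3, -0.3, 0.5]
finger_gap: 0.801
grasp_force: 0.0
```

```bash
python3 go.py .6407 .002 .0905 83.2
```

```text
t 55.35 grasp [0.6411 0.0023 0.0923] phi 83.19 tilt [0.0001 0.    ] F [-0.29 -0.32  0.47] gap 0.801 gf 0.0 j [-0.12  0.54 -0.04  0.99  0.   -0.  ]
shift [ 0.002 -0.002  0.009] turn [ 0.  0. -0.]
```

{"name": "servo_tool", "arguments": {"targets": [{"dx":0,"dy":0,"dz":0.005,"ax":0,"ay":0,"az":0,"hand":-1},{"dx":0,"dy":0,"dz":0.005,"ax":0,"ay":0,"az":0,"hand":-1},{"dx":0,"dy":0,"dz":0.005,"ax":0,"ay":0,"az":0,"hand":-1},{"dx":0,"dy":0,"dz":0.005,"ax":0,"ay":0,"az":0,"hand":-1},{"dx":0,"dy":0,"dz":0.005,"ax":0,"ay":0,"az":0,"hand":-1},{"dx":0,"dy":0,"dz":0.005,"ax":0,"ay":0,"az":0,"hand":-1},{"dx":0,"dy":0,"dz":0.005,"ax":0,"ay":0,"az":0,"hand":-1},{"dx":0,"dy":0,"dz":0.005,"ax":0,"ay":0,"az":0,"hand":-1}], "grip_force": 60}}

```text
time_s: 56.02
tcp_pos: [0.6411, 0.0022, 0.2467]
tool_rot: [0.059, 0.998, -0.0, 0.0]
wrist_force: [-1.5, -0.4, 6.0]
finger_gap: 0.158
grasp_force: 58.5
```

{"name": "servo_tool", "arguments": {"targets": [{"dx":0,"dy":0,"dz":-0.03,"ax":0,"ay":0,"az":0,"hand":-1},{"dx":0,"dy":0,"dz":-0.09,"ax":0,"ay":0,"az":0,"hand":-1},{"dx":0,"dy":0,"dz":-0.17,"ax":0,"ay":0,"az":0,"hand":-1},{"dx":0,"dy":0,"dz":-0.26,"ax":0,"ay":0,"az":0,"hand":-1},{"dx":0,"dy":0,"dz":-0.33,"ax":0,"ay":0,"az":0,"hand":-1},{"dx":0.01,"dy":-0.04,"dz":-0.36,"ax":0,"ay":0,"az":0,"hand":-1},{"dx":0.03,"dy":-0.12,"dz":-0.37,"ax":0,"ay":0,"az":0,"hand":-1},{"dx":0.05,"dy":-0.21,"dz":-0.37,"ax":0,"ay":0,"az":0,"hand":-1}]}}

```text
time_s: 56.68
tcp_pos: [0.6258, -0.0386, 0.3205]
tool_rot: [0.059, 0.998, -0.0, 0.0]
wrist_force: [0.7, -0.5, -2.9]
finger_gap: 0.164
grasp_force: 58.6
```

{"name": "servo_tool", "arguments": {"targets": [{"dx":0.02,"dy":-0.1,"dz":0,"ax":0,"ay":0,"az":0,"hand":-1},{"dx":0.05,"dy":-0.2,"dz":0,"ax":0,"ay":0,"az":0,"hand":-1},{"dx":0.07,"dy":-0.31,"dz":0,"ax":0,"ay":0,"az":0,"hand":-1},{"dx":0.1,"dy":-0.42,"dz":0,"ax":0,"ay":0,"az":0,"hand":-1},{"dx":0.13,"dy":-0.53,"dz":0,"ax":0,"ay":0,"az":0,"hand":-1},{"dx":0.15,"dy":-0.64,"dz":0,"ax":0,"ay":0,"az":0,"hand":-1},{"dx":0.18,"dy":-0.75,"dz":0,"ax":0,"ay":0,"az":0,"hand":-1},{"dx":0.2,"dy":-0.86,"dz":0,"ax":0,"ay":0,"az":0,"hand":-1}]}}

```text
time_s: 57.35
tcp_pos: [0.5649, -0.2056, 0.3199]
tool_rot: [0.059, 0.998, 0.0, -0.0]
wrist_force: [-0.1, 0.5, -2.1]
finger_gap: 0.161
grasp_force: 58.6
```

{"name": "servo_tool", "arguments": {"targets": [{"dx":0.03,"dy":-0.11,"dz":0,"ax":0,"ay":0,"az":0,"hand":-1},{"dx":0.05,"dy":-0.21,"dz":0,"ax":0,"ay":0,"az":0,"hand":-1},{"dx":0.07,"dy":-0.3,"dz":0,"ax":0,"ay":0,"az":0,"hand":-1},{"dx":0.09,"dy":-0.37,"dz":0,"ax":0,"ay":0,"az":0,"hand":-1},{"dx":0.1,"dy":-0.4,"dz":0,"ax":0,"ay":0,"az":0,"hand":-1},{"dx":0.1,"dy":-0.4,"dz":0.05,"ax":0,"ay":0,"az":0,"hand":-1},{"dx":0.1,"dy":-0.4,"dz":0.13,"ax":0,"ay":0,"az":0,"hand":-1},{"dx":0.1,"dy":-0.4,"dz":0.22,"ax":0,"ay":0,"az":0,"hand":-1}]}}

```text
time_s: 58.02
tcp_pos: [0.5368, -0.2807, 0.2755]
tool_rot: [0.059, 0.998, -0.0, 0.0]
wrist_force: [0.2, 0.4, -3.2]
finger_gap: 0.157
grasp_force: 58.7
```

```bash
python3 go.py .537 -.2815 .0475 83.2
```

```text
t 58.02 grasp [ 0.5369 -0.2807  0.1205] phi 83.21 tilt [ 0.0008 -0.0002] F [ 0.15  0.44 -3.16] gap 0.157 gf 58.7 j [-0.62  0.46 -0.1   1.01  0.   -0.5 ]
shift [-0.001 -0.004  0.365] turn [-0.     0.002  0.   ]
```

{"name": "servo_tool", "arguments": {"targets": [{"dx":0,"dy":-0.002,"dz":0.05,"ax":0,"ay":0,"az":0,"hand":-1},{"dx":0,"dy":-0.002,"dz":0.12,"ax":0,"ay":0,"az":0,"hand":-1},{"dx":0,"dy":-0.002,"dz":0.19,"ax":0,"ay":0,"az":0,"hand":-1},{"dx":0,"dy":-0.002,"dz":0.26,"ax":0,"ay":0,"az":0,"hand":-1},{"dx":0,"dy":-0.002,"dz":0.32,"ax":0,"ay":0,"az":0,"hand":-1},{"dx":0,"dy":-0.002,"dz":0.35,"ax":0,"ay":0,"az":0,"hand":-1},{"dx":0,"dy":-0.002,"dz":0.365,"ax":0,"ay":0,"az":0,"hand":-1},{"dx":0,"dy":-0.002,"dz":0.372,"ax":0,"ay":0,"az":0,"hand":-1}]}}

```text
time_s: 58.68
tcp_pos: [0.5367, -0.2814, 0.2016]
tool_rot: [0.059, 0.998, 0.0, -0.0]
wrist_force: [1.0, -0.1, -2.3]
finger_gap: 0.164
grasp_force: 58.7
```

```bash
python3 go.py .537 -.2815 .0462 83.2
```

```text
t 58.68 grasp [ 0.5367 -0.2814  0.0466] phi 83.21 tilt [-0.0003  0.0003] F [ 0.97 -0.08 -2.29] gap 0.164 gf 58.7 j [-0.62  0.53 -0.21  0.84  0.   -0.5 ]
shift [-0.001 -0.     0.002] turn [ 0.    -0.001  0.   ]
```

{"name": "servo_tool", "arguments": {"targets": [{"dx":0,"dy":0,"dz":0.003,"ax":0,"ay":0,"az":0,"hand":-1},{"dx":0,"dy":0,"dz":0.003,"ax":0,"ay":0,"az":0,"hand":-1},{"dx":0,"dy":0,"dz":0.003,"ax":0,"ay":0,"az":0,"hand":0.6},{"dx":0,"dy":0,"dz":0.003,"ax":0,"ay":0,"az":0,"hand":0.6},{"dx":0,"dy":0,"dz":0.003,"ax":0,"ay":0,"az":0,"hand":0.6},{"dx":0,"dy":0,"dz":0.003,"ax":0,"ay":0,"az":0,"hand":0.6},{"dx":0,"dy":0,"dz":-0.05,"ax":0,"ay":0,"az":0,"hand":0.6},{"dx":0,"dy":0,"dz":-0.15,"ax":0,"ay":0,"az":0,"hand":0.6}]}}

```text
time_s: 59.35
tcp_pos: [0.5361, -0.2814, 0.2312]
tool_rot: [0.059, 0.998, 0.001, -0.001]
wrist_force: [-0.7, 0.5, -0.4]
finger_gap: 0.803
grasp_force: 0.0
```

{"name": "servo_tool", "arguments": {"targets": [{"dx":0,"dy":0,"dz":-0.12,"ax":0,"ay":0,"az":0,"hand":0.6},{"dx":0,"dy":0,"dz":-0.25,"ax":0,"ay":0,"az":0.15,"hand":0.6},{"dx":0,"dy":0,"dz":-0.38,"ax":0,"ay":0,"az":0.3,"hand":0.6},{"dx":0,"dy":0,"dz":-0.46,"ax":0,"ay":0,"az":0.45,"hand":0.6},{"dx":0,"dy":0,"dz":-0.5,"ax":0,"ay":0,"az":0.6,"hand":0.6},{"dx":0,"dy":0,"dz":-0.5,"ax":0,"ay":0,"az":0.77,"hand":0.6},{"dx":0,"dy":0,"dz":-0.5,"ax":0,"ay":0,"az":0.9,"hand":0.6},{"dx":0,"dy":0,"dz":-0.5,"ax":0,"ay":0,"az":1,"hand":0.6}]}}

```text
time_s: 60.02
tcp_pos: [0.5365, -0.2817, 0.3331]
tool_rot: [0.318, 0.948, -0.0, 0.0]
wrist_force: [0.2, -1.0, 0.1]
finger_gap: 0.8
grasp_force: 0.0
```

{"name": "servo_tool", "arguments": {"targets": [{"dx":0,"dy":0,"dz":0,"ax":0,"ay":0,"az":0.2,"hand":0.6},{"dx":0,"dy":0,"dz":0,"ax":0,"ay":0,"az":0.4,"hand":0.6},{"dx":0,"dy":0,"dz":0,"ax":0,"ay":0,"az":0.6,"hand":0.6},{"dx":0,"dy":0,"dz":0,"ax":0,"ay":0,"az":0.8,"hand":0.6},{"dx":0,"dy":0,"dz":0,"ax":0,"ay":0,"az":1,"hand":0.6},{"dx":0,"dy":0,"dz":0,"ax":0,"ay":0,"az":1,"hand":0.6},{"dx":0,"dy":0,"dz":0,"ax":0,"ay":0,"az":1,"hand":0.6},{"dx":0,"dy":0,"dz":0,"ax":0,"ay":0,"az":1,"hand":0.6}]}}

```text
time_s: 60.68
tcp_pos: [0.5366, -0.2817, 0.3323]
tool_rot: [0.549, 0.836, -0.0, 0.0]
wrist_force: [-1.1, 0.2, 0.7]
finger_gap: 0.804
grasp_force: 0.0
```

```bash
python3 go.py .6185 -.155 .14 0 ; python3 - <<'E'
from h import *
t=snap('side');Q=cloud(t);np.savez('side15.npz',**t)
k=(Q[...,2]>.073)&(Q[...,2]<.1)&(Q[...,0]>.56)&(Q[...,0]<.69)&(Q[...,1]>-.2)&(Q[...,1]<.09)
l,L=cv2.connectedComponents(k.astype(np.uint8))
for i in range(1,l):print('knob',(L==i).sum(),Q[L==i].mean(0).round(4))
k=(Q[...,2]>.028)&(Q[...,2]<.058)&(Q[...,0]>.42)&(Q[...,0]<.58)&(Q[...,1]<-.25)&(Q[...,1]>-.4)
l,L=cv2.connectedComponents(k.astype(np.uint8))
for i in range(1,l):print('tray knob',(L==i).sum(),Q[L==i].mean(0).round(4))
E
```

```text
t 60.68 grasp [ 0.5366 -0.2818  0.1773] phi 23.39 tilt [ 0.0003 -0.0002] F [-1.06  0.21  0.74] gap 0.804 gf 0.0 j [-0.62  0.43  0.01  1.15 -0.    0.54]
shift [0.419 0.627 0.187] turn [0.    0.001 0.78 ]
knob 56 [ 0.6142 -0.1568  0.0862]
tray knob 74 [ 0.5324 -0.2829  0.0418]
```

{"name": "servo_tool", "arguments": {"targets": [{"dx":0.05,"dy":0.07,"dz":0,"ax":0,"ay":0,"az":0.15,"hand":0.6},{"dx":0.12,"dy":0.17,"dz":0,"ax":0,"ay":0,"az":0.3,"hand":0.6},{"dx":0.19,"dy":0.28,"dz":0,"ax":0,"ay":0,"az":0.45,"hand":0.6},{"dx":0.26,"dy":0.39,"dz":0,"ax":0,"ay":0,"az":0.6,"hand":0.6},{"dx":0.33,"dy":0.5,"dz":0,"ax":0,"ay":0,"az":0.7,"hand":0.6},{"dx":0.4,"dy":0.59,"dz":0,"ax":0,"ay":0,"az":0.78,"hand":0.6},{"dx":0.419,"dy":0.627,"dz":0.03,"ax":0,"ay":0,"az":0.78,"hand":0.6},{"dx":0.419,"dy":0.627,"dz":0.1,"ax":0,"ay":0,"az":0.78,"hand":0.6}]}}

```text
time_s: 61.4
tcp_pos: [0.6201, -0.154, 0.3128]
tool_rot: [0.707, 0.708, 0.001, 0.001]
wrist_force: [-0.2, -0.6, 0.1]
finger_gap: 0.804
grasp_force: 0.0
```

```bash
python3 go.py .6185 -.155 .087 0 ; python3 - <<'E'
from h import *
t=snap('side');Q=cloud(t);np.savez('side16.npz',**t)
for z in(.07,.08,.09):
  k=(abs(Q[...,2]-z)<.005)&(Q[...,0]>.58)&(Q[...,0]<.66)&(Q[...,1]>-.19)&(Q[...,1]<-.12)
  print('knob',z,k.sum(),Q[k].mean(0).round(4))
E
```

```text
t 61.4 grasp [ 0.6205 -0.1541  0.1578] phi 0.07 tilt [ 0.0026 -0.0008] F [-0.24 -0.64  0.15] gap 0.804 gf 0.0 j [-0.37  0.49  0.07  1.14  0.    1.2 ]
shift [-0.005 -0.009  0.354] turn [0.005 0.002 0.002]
knob 0.07 45 [ 0.6138 -0.1466  0.068 ]
knob 0.08 20 [ 0.6143 -0.1574  0.0808]
knob 0.09 30 [ 0.6146 -0.1563  0.0909]
```

{"name": "servo_tool", "arguments": {"targets": [{"dx":0,"dy":0,"dz":0.05,"ax":0,"ay":0,"az":0,"hand":0.6},{"dx":0,"dy":0,"dz":0.12,"ax":0,"ay":0,"az":0,"hand":0.6},{"dx":0,"dy":0,"dz":0.19,"ax":0,"ay":0,"az":0,"hand":0.6},{"dx":0,"dy":0,"dz":0.26,"ax":0,"ay":0,"az":0,"hand":0.6},{"dx":0,"dy":0,"dz":0.31,"ax":0,"ay":0,"az":0,"hand":0.6},{"dx":0,"dy":0,"dz":0.335,"ax":0,"ay":0,"az":0,"hand":0.6},{"dx":0,"dy":0,"dz":0.345,"ax":0,"ay":0,"az":0,"hand":0.6},{"dx":0,"dy":0,"dz":0.345,"ax":0,"ay":0,"az":0,"hand":0.6}]}}

```text
time_s: 62.12
tcp_pos: [0.6188, -0.1556, 0.2429]
tool_rot: [0.708, 0.706, -0.0, -0.0]
wrist_force: [-0.5, -0.3, 0.5]
finger_gap: 0.798
grasp_force: 0.0
```

{"name": "servo_tool", "arguments": {"targets": [{"dx":0,"dy":0,"dz":0,"ax":0,"ay":0,"az":0,"hand":-1},{"dx":0,"dy":0,"dz":0,"ax":0,"ay":0,"az":0,"hand":-1},{"dx":0,"dy":0,"dz":0,"ax":0,"ay":0,"az":0,"hand":-1},{"dx":0,"dy":0,"dz":0,"ax":0,"ay":0,"az":0,"hand":-1},{"dx":0,"dy":0,"dz":0,"ax":0,"ay":0,"az":0,"hand":-1},{"dx":0,"dy":0,"dz":0,"ax":0,"ay":0,"az":0,"hand":-1},{"dx":0,"dy":0,"dz":0,"ax":0,"ay":0,"az":0,"hand":-1},{"dx":0,"dy":0,"dz":0,"ax":0,"ay":0,"az":0,"hand":-1}]}}

```text
time_s: 62.78
tcp_pos: [0.619, -0.1554, 0.2434]
tool_rot: [0.708, 0.706, 0.0, 0.0]
wrist_force: [-0.6, 0.5, 5.6]
finger_gap: 0.16
grasp_force: 58.4
```

```bash
python3 go.py .6185 -.155 .16 0  .475 -.340 .16 0
```

```text
t 62.78 grasp [ 0.6191 -0.1554  0.0884] phi -0.2 tilt [ 0.0008 -0.0004] F [-0.6   0.5   5.59] gap 0.16 gf 58.4 j [-0.37  0.54 -0.05  0.98 -0.    1.2 ]
shift [ 0.002 -0.002 -0.358] turn [ 0.002  0.001 -0.007]
shift [-0.926 -0.716 -0.358] turn [ 0.002  0.001 -0.007]
```

{"name": "servo_tool", "arguments": {"targets": [{"dx":0,"dy":0,"dz":-0.03,"ax":0,"ay":0,"az":0,"hand":-1},{"dx":0,"dy":0,"dz":-0.09,"ax":0,"ay":0,"az":0,"hand":-1},{"dx":0,"dy":0,"dz":-0.16,"ax":0,"ay":0,"az":0,"hand":-1},{"dx":0,"dy":0,"dz":-0.24,"ax":0,"ay":0,"az":0,"hand":-1},{"dx":0,"dy":0,"dz":-0.31,"ax":0,"ay":0,"az":0,"hand":-1},{"dx":-0.04,"dy":-0.03,"dz":-0.35,"ax":0,"ay":0,"az":0,"hand":-1},{"dx":-0.1,"dy":-0.07,"dz":-0.36,"ax":0,"ay":0,"az":0,"hand":-1},{"dx":-0.18,"dy":-0.13,"dz":-0.36,"ax":0,"ay":0,"az":0,"hand":-1}]}}

```text
time_s: 63.45
tcp_pos: [0.5923, -0.1918, 0.315]
tool_rot: [0.708, 0.706, 0.0, 0.0]
wrist_force: [0.0, -0.4, -3.5]
finger_gap: 0.162
grasp_force: 58.7
```

{"name": "servo_tool", "arguments": {"targets": [{"dx":-0.09,"dy":-0.07,"dz":0,"ax":0,"ay":0,"az":0,"hand":-1},{"dx":-0.19,"dy":-0.15,"dz":0,"ax":0,"ay":0,"az":0,"hand":-1},{"dx":-0.3,"dy":-0.23,"dz":0,"ax":0,"ay":0,"az":0,"hand":-1},{"dx":-0.41,"dy":-0.32,"dz":0,"ax":0,"ay":0,"az":0,"hand":-1},{"dx":-0.52,"dy":-0.41,"dz":0,"ax":0,"ay":0,"az":0,"hand":-1},{"dx":-0.62,"dy":-0.49,"dz":0,"ax":0,"ay":0,"az":0,"hand":-1},{"dx":-0.7,"dy":-0.55,"dz":0,"ax":0,"ay":0,"az":0,"hand":-1},{"dx":-0.745,"dy":-0.585,"dz":0,"ax":0,"ay":0,"az":0,"hand":-1}]}}

```text
time_s: 64.12
tcp_pos: [0.4728, -0.3419, 0.3142]
tool_rot: [0.709, 0.705, -0.0, -0.001]
wrist_force: [0.4, 0.5, -2.5]
finger_gap: 0.158
grasp_force: 58.7
```

{"name": "servo_tool", "arguments": {"targets": [{"dx":0,"dy":0,"dz":0,"ax":0,"ay":0,"az":0,"hand":-1},{"dx":0,"dy":0,"dz":0.05,"ax":0,"ay":0,"az":0,"hand":-1},{"dx":0,"dy":0,"dz":0.12,"ax":0,"ay":0,"az":0,"hand":-1},{"dx":0,"dy":0,"dz":0.2,"ax":0,"ay":0,"az":0,"hand":-1},{"dx":0,"dy":0,"dz":0.28,"ax":0,"ay":0,"az":0,"hand":-1},{"dx":0,"dy":0,"dz":0.35,"ax":0,"ay":0,"az":0,"hand":-1},{"dx":0,"dy":0,"dz":0.4,"ax":0,"ay":0,"az":0,"hand":-1},{"dx":0,"dy":0,"dz":0.42,"ax":0,"ay":0,"az":0,"hand":-1}]}}

```text
time_s: 64.78
tcp_pos: [0.4752, -0.3388, 0.2289]
tool_rot: [0.708, 0.706, 0.0, -0.001]
wrist_force: [0.3, 0.4, -2.5]
finger_gap: 0.166
grasp_force: 58.7
```

```bash
python3 go.py .475 -.340 .0475 0; python3 - <<'E'
from h import *
t=snap('side');Q=cloud(t);s=np.load('side16.npz')
c=t['color'].astype(int);k=(c[...,0]-c[...,2]>30)&(np.abs(Q[...,0]-.475)<.035)&(np.abs(Q[...,1]+.34)<.035)&(Q[...,2]>.015)
print(k.sum(),Q[k].mean(0),Q[k].min(0),Q[k].max(0))
# tilt of disc: fit plane to top-ish/bottom points by side
A=Q[k];print(np.linalg.lstsq(np.c_[A[:,:2]-A[:,:2].mean(0),np.ones(len(A))],A[:,2],rcond=None)[0])
E
```

```text
t 64.78 grasp [ 0.475  -0.3385  0.0739] phi -0.15 tilt [-0.0017  0.0018] F [ 0.32  0.36 -2.49] gap 0.166 gf 58.7 j [-0.76  0.47 -0.23  0.88  0.    0.81]
shift [-0.006 -0.001  0.132] turn [-0.003 -0.003 -0.005]
272 [ 0.46943212 -0.34252     0.07097746] [ 0.44003823 -0.37499519  0.02967111] [ 0.50986704 -0.31158946  0.29593449]
[0.88135571 0.42792476 0.07097746]
```

{"name": "servo_tool", "arguments": {"targets": [{"dx":0,"dy":0,"dz":0.02,"ax":0,"ay":0,"az":0,"hand":-1},{"dx":0,"dy":0,"dz":0.05,"ax":0,"ay":0,"az":0,"hand":-1},{"dx":0,"dy":0,"dz":0.08,"ax":0,"ay":0,"az":0,"hand":-1},{"dx":0,"dy":0,"dz":0.1,"ax":0,"ay":0,"az":0,"hand":-1},{"dx":0,"dy":0,"dz":0.115,"ax":0,"ay":0,"az":0,"hand":-1},{"dx":0,"dy":0,"dz":0.125,"ax":0,"ay":0,"az":0,"hand":-1},{"dx":0,"dy":0,"dz":0.13,"ax":0,"ay":0,"az":0,"hand":-1},{"dx":0,"dy":0,"dz":0.13,"ax":0,"ay":0,"az":0,"hand":-1}]}}

```text
time_s: 65.5
tcp_pos: [0.4752, -0.3399, 0.2047]
tool_rot: [0.708, 0.706, 0.0, -0.0]
wrist_force: [-0.4, 0.1, -2.4]
finger_gap: 0.162
grasp_force: 58.7
```

{"name": "servo_tool", "arguments": {"targets": [{"dx":0,"dy":0,"dz":0.003,"ax":0,"ay":0,"az":0,"hand":-1},{"dx":0,"dy":0,"dz":0.006,"ax":0,"ay":0,"az":0,"hand":-1},{"dx":0,"dy":0,"dz":0.006,"ax":0,"ay":0,"az":0,"hand":-1},{"dx":0,"dy":0,"dz":0.006,"ax":0,"ay":0,"az":0,"hand":-1},{"dx":0,"dy":0,"dz":0.006,"ax":0,"ay":0,"az":0,"hand":-1},{"dx":0,"dy":0,"dz":0.006,"ax":0,"ay":0,"az":0,"hand":-1},{"dx":0,"dy":0,"dz":0.006,"ax":0,"ay":0,"az":0,"hand":-1},{"dx":0,"dy":0,"dz":0.006,"ax":0,"ay":0,"az":0,"hand":-1}]}}

```text
time_s: 66.17
tcp_pos: [0.4752, -0.3398, 0.2037]
tool_rot: [0.708, 0.706, -0.0, 0.0]
wrist_force: [-1.0, -0.9, -3.0]
finger_gap: 0.162
grasp_force: 58.7
```

```bash
python3 go.py .475 -.340 .0475 0
```

```text
t 66.17 grasp [ 0.4752 -0.3398  0.0487] phi -0.21 tilt [ 0. -0.] F [-1.02 -0.91 -3.01] gap 0.162 gf 58.7 j [-0.76  0.49 -0.26  0.81 -0.    0.81]
shift [-0.001 -0.001  0.006] turn [ 0.     0.    -0.007]
```

{"name": "servo_tool", "arguments": {"targets": [{"dx":0,"dy":0,"dz":0.003,"ax":0,"ay":0,"az":0,"hand":-1},{"dx":0,"dy":0,"dz":0.006,"ax":0,"ay":0,"az":0,"hand":-1},{"dx":0,"dy":0,"dz":0.008,"ax":0,"ay":0,"az":0,"hand":-1},{"dx":0,"dy":0,"dz":0.008,"ax":0,"ay":0,"az":0,"hand":-1},{"dx":0,"dy":0,"dz":0.008,"ax":0,"ay":0,"az":0,"hand":-1},{"dx":0,"dy":0,"dz":0.008,"ax":0,"ay":0,"az":0,"hand":-1},{"dx":0,"dy":0,"dz":0.008,"ax":0,"ay":0,"az":0,"hand":-1},{"dx":0,"dy":0,"dz":0.008,"ax":0,"ay":0,"az":0,"hand":-1}]}}

```text
time_s: 66.83
tcp_pos: [0.4753, -0.3397, 0.2028]
tool_rot: [0.708, 0.706, 0.0, 0.0]
wrist_force: [-1.3, 3.7, 9.3]
finger_gap: 0.163
grasp_force: 60.0
```

{"name": "servo_tool", "arguments": {"targets": [{"dx":0,"dy":0,"dz":0,"ax":0,"ay":0,"az":0,"hand":0.6},{"dx":0,"dy":0,"dz":0,"ax":0,"ay":0,"az":0,"hand":0.6},{"dx":0,"dy":0,"dz":0,"ax":0,"ay":0,"az":0,"hand":0.6},{"dx":0,"dy":0,"dz":0,"ax":0,"ay":0,"az":0,"hand":0.6},{"dx":0,"dy":0,"dz":-0.05,"ax":0,"ay":0,"az":0,"hand":0.6},{"dx":0,"dy":0,"dz":-0.15,"ax":0,"ay":0,"az":0,"hand":0.6},{"dx":0,"dy":0,"dz":-0.3,"ax":0,"ay":0,"az":0,"hand":0.6},{"dx":0,"dy":0,"dz":-0.45,"ax":0,"ay":0,"az":0,"hand":0.6}]}}

```text
time_s: 67.5
tcp_pos: [0.4749, -0.3396, 0.2935]
tool_rot: [0.708, 0.706, -0.0, -0.001]
wrist_force: [0.8, -1.4, -0.3]
finger_gap: 0.799
grasp_force: 0.0
```

{"name": "servo_tool", "arguments": {"targets": [{"dx":0,"dy":-0.1,"dz":-0.15,"ax":0,"ay":0,"az":0,"hand":0.6},{"dx":0,"dy":-0.2,"dz":-0.3,"ax":0,"ay":0,"az":0,"hand":0.6},{"dx":0,"dy":-0.3,"dz":-0.4,"ax":0,"ay":0,"az":0,"hand":0.6},{"dx":0,"dy":-0.4,"dz":-0.45,"ax":0,"ay":0,"az":0,"hand":0.6},{"dx":0,"dy":-0.5,"dz":-0.5,"ax":0,"ay":0,"az":0,"hand":0.6},{"dx":0,"dy":-0.5,"dz":-0.5,"ax":0,"ay":0,"az":0,"hand":0.6},{"dx":0,"dy":-0.5,"dz":-0.5,"ax":0,"ay":0,"az":0,"hand":0.6},{"dx":0,"dy":-0.5,"dz":-0.5,"ax":0,"ay":0,"az":0,"hand":0.6}]}}

```text
time_s: 68.17
tcp_pos: [0.3754, -0.3395, 0.3923]
tool_rot: [0.708, 0.706, 0.0, 0.0]
wrist_force: [0.7, 0.2, -1.1]
finger_gap: 0.798
grasp_force: 0.0
```

```bash
python3 go.py; python3 - <<'E'
from tmpl import *
from wt import weights
s=snap('top','final_top');t=snap('side','final_side')
print(weights(s,(406,166,447,209),.019))
for n,S in(('side',t),('top',s)):
    Q=cloud(S)
    k=(Q[...,2]>.028)&(Q[...,2]<.058)&(Q[...,0]>.42)&(Q[...,0]<.58)&(Q[...,1]<-.24)&(Q[...,1]>-.39)
    l,L=cv2.connectedComponents(k.astype(np.uint8))
    for i in range(1,l):print(n,'tray knob',(L==i).sum(),Q[L==i].mean(0).round(4),Q[L==i].max(0).round(4))
    k=(Q[...,2]>.085)&(Q[...,2]<.15)&(Q[...,0]>.55)&(Q[...,0]<.65)&(Q[...,1]>.27)&(Q[...,1]<.33)
    print(n,'handle',k.sum(),Q[k].mean(0),Q[k].max(0))
    A=Q[(Q[...,2]>.0405)&(Q[...,2]<.06)&(Q[...,0]>.33)&(Q[...,0]<.5)&(Q[...,1]>.2)&(Q[...,1]<.33)];print('torch',len(A),A.mean(0),A.min(0),A.max(0))
a=np.load('top0.npz')['color'].astype(int);d=np.abs(a-s['color']).max(2);d[220:]=0
n,L,st,c=cv2.connectedComponentsWithStats((d>45).astype(np.uint8))
print([(c[i].round().tolist(),int(st[i,4])) for i in range(1,n) if st[i,4]>5])
C,_=up(s);p=blobs(yellow(C),(298,120,392,190))[0];o=frame(onz(s,p[:,0],p[:,1],.051)[:,:2]);print('template',o[0],np.degrees(o[1]))
E
```

```text
t 68.17 grasp [ 0.3754 -0.3395  0.2373] phi -0.22 tilt [ 0.0003 -0.0002] F [ 0.68  0.2  -1.09] gap 0.798 gf 0.0 j [-0.9   0.23 -0.12  1.21  0.    0.68]
[(array([ 0.4757, -0.3338]), (45.06013870239258, 44.62562561035156)), (array([ 0.5361, -0.2812]), (44.787357330322266, 45.54915237426758))]
side tray knob 71 [ 0.5322 -0.283   0.0426] [ 0.5425 -0.2715  0.0529]
side tray knob 79 [ 0.4721 -0.3354  0.042 ] [ 0.4808 -0.3258  0.0523]<stdin>:11: RuntimeWarning: Mean of empty slice.
  ret = um.true_divide(
Traceback (most recent call last):
ValueError: zero-size array to reduction operation maximum which has no identity
```

```bash
python3 - <<'E'
from tmpl import *
s=snap('top');Q=cloud(s)
k=(Q[...,2]>.075)&(Q[...,2]<.16)&(Q[...,0]>.55)&(Q[...,0]<.66)&(Q[...,1]>.26)&(Q[...,1]<.335)
print('handle',k.sum(),Q[k].mean(0),Q[k].max(0))
A=Q[(Q[...,2]>.0405)&(Q[...,2]<.06)&(Q[...,0]>.33)&(Q[...,0]<.5)&(Q[...,1]>.2)&(Q[...,1]<.33)];print('torch',len(A),A.mean(0),A.min(0),A.max(0))
a=np.load('top0.npz')['color'].astype(int);d=np.abs(a-s['color']).max(2);d[240:]=0
n,L,st,c=cv2.connectedComponentsWithStats((d>45).astype(np.uint8))
print([(c[i].round().tolist(),int(st[i,4])) for i in range(1,n) if st[i,4]>5])
C,_=up(s);p=blobs(yellow(C),(298,120,392,190))[0];o=frame(onz(s,p[:,0],p[:,1],.051)[:,:2]);print('template',o[0],np.degrees(o[1]))
E
```

```text
handle 56 [0.60485546 0.29533054 0.12223756] [0.61276603 0.30443765 0.15148833]
torch 242 [0.43388908 0.27274583 0.04622674] [0.36729279 0.25835667 0.04055946] [0.48759686 0.2944643  0.05611235]
[([544.0, 192.0], 1143), ([411.0, 178.0], 7), ([431.0, 194.0], 74), ([512.0, 196.0], 46), ([506.0, 197.0], 36), ([438.0, 199.0], 52), ([494.0, 224.0], 2357), ([507.0, 214.0], 40), ([513.0, 213.0], 43), ([543.0, 217.0], 18), ([572.0, 229.0], 473), ([255.0, 220.0], 33), ([533.0, 222.0], 13), ([518.0, 224.0], 10), ([448.0, 228.0], 32), ([604.0, 229.0], 31), ([592.0, 236.0], 72), ([426.0, 237.0], 11)]
template [620.35982889 -36.10740707] -8.183173558833518
```

```bash
python3 -c "
from plant import close_job
print(close_job())"
```

```text
the job is handed in; nothing more can be done
None
```

The job is handed in: the torch was held on the vein for over three seconds and laid back in its cradle, and both brass weights stood on the template while I scribed the whole curved edge at about 24 mm/s. The scriber is back in its hole, both weights are back in the tray (one had been knocked aside after the scribing), and the template has not moved. By the camera the tip ran about 2 to 3 mm outside the edge, though the scribed line itself was not visible in the pictures; neither was the torch beam, so I aimed it from measured positions.

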